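# Right the fallen roll-ons, then shut and lock the vanity caddy

## Robot

A 6-joint arm with a two-finger parallel gripper is mounted at the origin on the work surface. World frame = base frame: x ahead of the robot, y to its left, z up, the work surface at z = 0. Lengths are in m, angles in rad, forces in N, time in s.
With the tool pointing down it reaches from about 0.375 to 0.9 m from the base axis. Payload 3.1 kg.
Tool frame: the origin (TCP) lies on the centre line of the jaws, within the pads' length; the fingertips stand 17 mm ahead of it and the grasp point (between the pads) lies 2 mm behind it; x points along the fingers, y is the direction in which the jaws open and shut, and the axes are right-handed (so a half turn about x gives the same grasp; the last joint's range is limited). The gripper opens to 85 mm and grips with 20 to 120 N. Pads are 22 mm wide; open, the fingers measure 114 mm over their backs; the gripper's body (76 mm by 85 mm) begins 54 mm behind the grasp point. The pads swing forward as they close: fully open they stand 13 mm farther back than shut.
Start: joints at [1.03, 0.527, 1.433, -0, 1.181, -0.178], TCP at [0.222, 0.584, 0.248] pointing down, gripper open.
Joint ranges: [-3.08, 3.08], [-0.75, 2.2], [0.22, 2.44], [-1.43, 4.57], [0, 2.65], [-2.85, 2.85]. Speed limits (rad/s): [2.79, 2.79, 3.14, 3.14, 3.14, 3.14].

## Interface

Orientations are given as a unit quaternion [x, y, z, w].
In Python, from station import sensors, imaging, order, finder gives the robot as it stands.
- The arm moves only by the tool apply_moves, never from a script. Its argument "moves" is a list of rows, each an object of numbers: "x", "y", "z": the shift along the tool's x, y, z in m; "ax", "ay", "az": the turn, a rotation vector about the tool's x, y, z in degrees. A call has 1 to 10 rows; each row shifts and turns the pose as measured when the row begins, along the tool's axes as they then stand; what a row does not reach is not made up. A row lasts 1/12 s, in which the tool goes at most 41.7 mm and 7.16 degrees, less where a joint would pass 70% of its speed; a pose out of reach is approached as far as the arm can. A call is refused whole if a number of a shift passes 0.0417 or a number of a turn 7.16, either way. A call with a gripper value outside its range is refused whole. "fingers" is the closure, from -1 (fully open) to 1 (shut), so that 0 is half open, set as the call begins (left out, the last holds). The fingers move at their own pace and stop on an object; "squeeze" is the grip in N (left out, the last holds). Time passes only in rows, so rows that do not move let the fingers close. It gives the time, the measured TCP pose, the force and the opening at its end, in the units of the state.
- sensors.sense(): the state, without advancing time (a new reading comes with each control period).
- imaging.snapshot(name): name is "side" or "top" or "wrist"; returns the picture (480x640x3 uint8, red, green, blue); there is no depth.
- imaging.camera_info(name): a dict with "intrinsics" (3x3 intrinsics, pixels), "k1" (the pictures are not rectified: a ray, as slopes to the right and down, at radius r is drawn at 1 + k1 r^2 times it, then the intrinsics apply), "world_from_camera" (4x4, takes a point from camera to world coordinates); the wrist camera has in their place "T_tool_cam" (4x4, takes a point from camera to tool coordinates, whose origin is the TCP and whose axes are the tool frame's). Camera axes: x right, y down, z forward; pixel columns grow to the right and rows downward; lengths in m; the calibration is good to about 2 mm. A picture is of the moment at which its call begins: read the wrist's pose just before it. camera_info takes no time and is no camera call.
- order.sign_off(): hands the job in, once; it reports no verdict.
Trained networks look in the newest picture that a camera, given by its name, has taken for a name from the list of things; names that differ only in an ending like _2 or _b are one class to them, and where a whole thing is asked for, a point or a joint stands for the part that bears it (a point fixed in the world has none). Each returns a list of dicts, best first, with "p" (0 to 1); they miss things now and then, are a little off and sometimes report something else, mostly with a low value. They report only what shows in the picture. A call takes as long as a camera call. They do not tell look-alikes from the thing itself.
- finder.recognise(thing, camera): "at" ([x, y, z] in m, in world coordinates, good to about 4 mm: the middle of the surface that is visible of it).
- finder.cut_out(thing, camera): "pixels" (480x640 bool, what is visible of it).
- finder.mark_of(thing, camera): "at" ([x, y, z] in m, in world coordinates, good to about 4 mm: a listed point, or the origin of a listed thing).
The state is a dict: "t": time; "q": joint angles; "qd": joint speeds; "tau": joint torques, N m; "tcp_pos": TCP position; "tool_rot": TCP orientation; "force": force on the tool from outside, world axes, zero at the start; "ft_torque": the same for the moment, N m; "finger_gap": opening from 0.0 (shut) to 1.0 (fully open).
Only numpy, scipy, OpenCV 4.12 (cv2) and the standard library are available. Lean on these libraries where they do the work, as an engineer would, in place of code of your own. Each camera call takes 0.05 s, during which the arm holds its last target. There are 200 camera calls.

## Task

Stand every fallen roll-on bottle upright, chrome cap up, on the floor of the caddy tray, each in the lane where the bottle of its own size already stands, and leave those two standing. With all of them standing, push the tray fully home, then swing the latch right across its front to lock it. Leave the toothbrush holder, the massager and the compact mirror where they are.

Things in the scene. Friction and masses are not known exactly. Their poses are not given: they have to be found in the camera images.
- tall_1: White TALL roll-on bottle, 130 mm long, body 40 mm wide (its y) by 36 mm thick (its z), 98 mm long, rounded rectangular section, plus chrome cap (29 mm across, 32 mm long), 0.14 kg, heavy base. Lies flat on the slab at the start, cap roughly towards the caddy; may be absent. Origin halfway along its long axis; its x axis points from base to cap, so x is up when it stands.
- tall_2: White TALL roll-on bottle, 130 mm long, body 40 mm wide (its y) by 36 mm thick (its z), 98 mm long, rounded rectangular section, plus chrome cap (29 mm across, 32 mm long), 0.14 kg, heavy base. Lies flat on the slab at the start, cap roughly towards the caddy; may be absent. Origin halfway along its long axis; its x axis points from base to cap, so x is up when it stands.
- short_1: White SHORT squat roll-on bottle, 92 mm long, body 52 mm wide (its y) by 40 mm thick (its z), 60 mm long, rounded rectangular section, plus chrome cap (29 mm across, 32 mm long), 0.14 kg, heavy base. Lies flat on the slab at the start, cap roughly towards the caddy; may be absent. Origin halfway along its long axis; its x axis points from base to cap, so x is up when it stands.
- short_2: White SHORT squat roll-on bottle, 92 mm long, body 52 mm wide (its y) by 40 mm thick (its z), 60 mm long, rounded rectangular section, plus chrome cap (29 mm across, 32 mm long), 0.14 kg, heavy base. Lies flat on the slab at the start, cap roughly towards the caddy; may be absent. Origin halfway along its long axis; its x axis points from base to cap, so x is up when it stands.
- standing_tall: The tall white roll-on bottle that already stands upright near the left (+y) end of one of the tray's lanes and shows which lane its kind belongs in; 130 mm tall, body 40 by 36 mm, chrome cap up. Origin at the centre of its base, z up.
- standing_short: The short white roll-on bottle that already stands upright near the left (+y) end of one of the tray's lanes and shows which lane its kind belongs in; 92 mm tall, body 52 by 40 mm, chrome cap up. Origin at the centre of its base, z up.
- caddy: Aluminium base plate of the vanity caddy, 254 mm (x) by 310 mm (y), 8 mm thick, fixed to the slab, with low side guides and a rear stop 42 mm high. Origin at slab level near its middle; its x axis points away from the robot along the tray's slide, y to the left along the lanes.
- tray (a joint): Slide of the bamboo tray on the base, in m: 0 = pulled out towards the robot (start), 0.05 = fully home against the rear stop. Push it along the caddy's +x; about 2 N of friction.
- lane_near (a point): Centre of the floor of the tray's lane nearer the robot; moves with the tray, axes as the caddy's. The floor is 16 mm above the slab. Each lane is 68 mm wide (x) and 272 mm long (y) inside; the walls rise 28 mm above the floor (the front wall 36 mm).
- lane_far (a point): The same for the lane farther from the robot, 88 mm beyond the near one; between them runs a 20 mm wide bamboo rib 28 mm high.
- tray_front (a point): Middle of the front face of the tray's thick front wall, the face to push on; 45 mm above the slab, 7 mm below the wall's top edge (52 mm).
- latch (a joint): Steel swing latch, in rad, turning about an upright pivot at the caddy's right front corner: 0 = arm points along the caddy's -x, towards the robot (open); 1.57 = arm points along the caddy's +y, across the front of the tray that is home (locked, at its stop). Stiff, stays where left.
- latch_tab (a point): Middle of the upright tab on the latch arm, 73 mm from the pivot; the tab is 34 mm along the arm, 10 mm thick, its top 23 mm above this point (78 mm above the slab).
- latch_pivot (a point): On the latch's pivot axis, 20 mm above the slab.
- holder: White ceramic toothbrush holder 76 mm across, 95 mm high, with a bamboo toothbrush (to 190 mm). Bystander. Origin under its centre.
- massager: Hard silicone scalp massager, 80 mm across, 70 mm high. Bystander. Origin under its centre.
- compact: Open compact mirror, 84 mm across, raised lid 95 mm high. Bystander. Origin under its centre.
Things that resemble listed ones, but are neither listed nor needed, are in the scene too. Leave any purple look-alike of the tall_1 alone.

How it is judged:
On the way, in this order (a step that is already met when the one before it is completed fails the run):
1. every fallen bottle stands upright in the lane of its own size, the two guide bottles still standing ((((x of tall_1 in the frame of lane_near between -0.022 and 0.022 m and y of tall_1 in the frame of lane_near between -0.13 and 0.13 m and z of tall_1 in the frame of lane_near between 0.053 and 0.077 m and angle between tall_1's own x axis and vertical below 0.12 rad) and (x of standing_tall in the frame of lane_near between -0.025 and 0.025 m and y of standing_tall in the frame of lane_near between -0.13 and 0.13 m and z of standing_tall in the frame of lane_near between -0.012 and 0.012 m and angle between standing_tall's own z axis and vertical below 0.12 rad)) or ((x of tall_1 in the frame of lane_far between -0.022 and 0.022 m and y of tall_1 in the frame of lane_far between -0.13 and 0.13 m and z of tall_1 in the frame of lane_far between 0.053 and 0.077 m and angle between tall_1's own x axis and vertical below 0.12 rad) and (x of standing_tall in the frame of lane_far between -0.025 and 0.025 m and y of standing_tall in the frame of lane_far between -0.13 and 0.13 m and z of standing_tall in the frame of lane_far between -0.012 and 0.012 m and angle between standing_tall's own z axis and vertical below 0.12 rad))) and (((x of tall_2 in the frame of lane_near between -0.022 and 0.022 m and y of tall_2 in the frame of lane_near between -0.13 and 0.13 m and z of tall_2 in the frame of lane_near between 0.053 and 0.077 m and angle between tall_2's own x axis and vertical below 0.12 rad) and (x of standing_tall in the frame of lane_near between -0.025 and 0.025 m and y of standing_tall in the frame of lane_near between -0.13 and 0.13 m and z of standing_tall in the frame of lane_near between -0.012 and 0.012 m and angle between standing_tall's own z axis and vertical below 0.12 rad)) or ((x of tall_2 in the frame of lane_far between -0.022 and 0.022 m and y of tall_2 in the frame of lane_far between -0.13 and 0.13 m and z of tall_2 in the frame of lane_far between 0.053 and 0.077 m and angle between tall_2's own x axis and vertical below 0.12 rad) and (x of standing_tall in the frame of lane_far between -0.025 and 0.025 m and y of standing_tall in the frame of lane_far between -0.13 and 0.13 m and z of standing_tall in the frame of lane_far between -0.012 and 0.012 m and angle between standing_tall's own z axis and vertical below 0.12 rad))) and (((x of short_1 in the frame of lane_near between -0.022 and 0.022 m and y of short_1 in the frame of lane_near between -0.13 and 0.13 m and z of short_1 in the frame of lane_near between 0.034 and 0.058 m and angle between short_1's own x axis and vertical below 0.12 rad) and (x of standing_short in the frame of lane_near between -0.025 and 0.025 m and y of standing_short in the frame of lane_near between -0.13 and 0.13 m and z of standing_short in the frame of lane_near between -0.012 and 0.012 m and angle between standing_short's own z axis and vertical below 0.12 rad)) or ((x of short_1 in the frame of lane_far between -0.022 and 0.022 m and y of short_1 in the frame of lane_far between -0.13 and 0.13 m and z of short_1 in the frame of lane_far between 0.034 and 0.058 m and angle between short_1's own x axis and vertical below 0.12 rad) and (x of standing_short in the frame of lane_far between -0.025 and 0.025 m and y of standing_short in the frame of lane_far between -0.13 and 0.13 m and z of standing_short in the frame of lane_far between -0.012 and 0.012 m and angle between standing_short's own z axis and vertical below 0.12 rad))) and (((x of short_2 in the frame of lane_near between -0.022 and 0.022 m and y of short_2 in the frame of lane_near between -0.13 and 0.13 m and z of short_2 in the frame of lane_near between 0.034 and 0.058 m and angle between short_2's own x axis and vertical below 0.12 rad) and (x of standing_short in the frame of lane_near between -0.025 and 0.025 m and y of standing_short in the frame of lane_near between -0.13 and 0.13 m and z of standing_short in the frame of lane_near between -0.012 and 0.012 m and angle between standing_short's own z axis and vertical below 0.12 rad)) or ((x of short_2 in the frame of lane_far between -0.022 and 0.022 m and y of short_2 in the frame of lane_far between -0.13 and 0.13 m and z of short_2 in the frame of lane_far between 0.034 and 0.058 m and angle between short_2's own x axis and vertical below 0.12 rad) and (x of standing_short in the frame of lane_far between -0.025 and 0.025 m and y of standing_short in the frame of lane_far between -0.13 and 0.13 m and z of standing_short in the frame of lane_far between -0.012 and 0.012 m and angle between standing_short's own z axis and vertical below 0.12 rad))) and ((x of standing_tall in the frame of lane_near between -0.025 and 0.025 m and y of standing_tall in the frame of lane_near between -0.13 and 0.13 m and z of standing_tall in the frame of lane_near between -0.012 and 0.012 m and angle between standing_tall's own z axis and vertical below 0.12 rad) or (x of standing_tall in the frame of lane_far between -0.025 and 0.025 m and y of standing_tall in the frame of lane_far between -0.13 and 0.13 m and z of standing_tall in the frame of lane_far between -0.012 and 0.012 m and angle between standing_tall's own z axis and vertical below 0.12 rad)) and ((x of standing_short in the frame of lane_near between -0.025 and 0.025 m and y of standing_short in the frame of lane_near between -0.13 and 0.13 m and z of standing_short in the frame of lane_near between -0.012 and 0.012 m and angle between standing_short's own z axis and vertical below 0.12 rad) or (x of standing_short in the frame of lane_far between -0.025 and 0.025 m and y of standing_short in the frame of lane_far between -0.13 and 0.13 m and z of standing_short in the frame of lane_far between -0.012 and 0.012 m and angle between standing_short's own z axis and vertical below 0.12 rad))), for 0.3 s.
2. the tray is pushed fully home (value of joint tray above 0.045 m), for 0.2 s.
3. the latch is swung across the front (value of joint latch above 1.45 rad), for 0.2 s.
At the end, for the whole second after the job is handed in: All bottles stand cap up (within 0.12 rad), base on the lane floor (12 mm), at rest, each within 22 mm of the middle line of the lane in which the standing bottle of its size still stands (25 mm); tray joint above 0.045 m; latch joint above 1.45 rad (all of step 1 and value of joint tray above 0.045 m and value of joint latch above 1.45 rad and linear speed of each of tall_1, tall_2, short_1, short_2, standing_tall, standing_short below 0.02 m/s); the robot touches nothing.
It fails at once if the latch is swung into the tray's way while the tray is not home (value of joint latch above 0.9 rad and value of joint tray below 0.035 m).
It fails at once if toothbrush holder, massager or compact mirror pushed more than 40 mm away (distance of any of holder, massager, compact from where it was at the start of the episode above 0.04 m).
Of tall_1, tall_2, short_1, short_2 only 3 to 4 are there at a start; the rules pass over those that are not, and their reading is None.
At some moment in a run one of tall_1, tall_2, short_1, short_2 may be knocked a few centimetres aside while the robot is not near it.
It also fails if it takes over 210 s, if anything falls off the work surface, if the arm or the gripper's body presses on something with over 40 N, if the wrist force passes 120 N, or if a joint passes its speed limit or range.

## Working session

There is one attempt and no reset: what is moved stays moved. The work goes in short steps, Python scripts to look and compute and a tool call to move; the robot and the scene stay as the last step left them, time stands still between calls to the robot, and variables do not carry over. Pictures are saved under pics/ and viewed, about 12 in all and at most 16, crops included, and the job is handed in when it is done.

Besides the shell and the picture viewer there is one more tool, called after "Call:" as name(argument=value, ...) on one line, values as JSON. apply_moves: Moves the arm, as the interface text tells. Its arguments: {"type":"object","properties":{"moves":{"type":"array","items":{"type":"object","properties":{"x":{"type":"number"},"y":{"type":"number"},"z":{"type":"number"},"ax":{"type":"number"},"ay":{"type":"number"},"az":{"type":"number"}}}},"fingers":{"type":"number"},"squeeze":{"type":"number"}},"required":["moves"]}

```bash
mkdir -p pics; ls; cat > h.py <<'E'
import numpy as np, cv2
from station import sensors, imaging, order, finder
from scipy.spatial.transform import Rotation as R
def snap(c,n=None):
    im=imaging.snapshot(c)
    if n: cv2.imwrite(f'pics/{n}.png',im[:,:,::-1])
    return im
def cam(c):
    I=imaging.camera_info(c)
    if c=='wrist':
        s=sensors.sense();T=np.eye(4);T[:3,:3]=R.from_quat(s['tool_rot']).as_matrix();T[:3,3]=s['tcp_pos']
        W=T@np.array(I['T_tool_cam'])
    else: W=np.array(I['world_from_camera'])
    return np.array(I['intrinsics']),I['k1'],W
def px2w(c,uv,z,C=None):
    K,k1,W=C or cam(c)
    d=np.array([k1,0,0,0,0.])
    p=cv2.undistortPoints(np.array(uv,float).reshape(-1,1,2),K,d).reshape(-1,2)
    r=np.c_[p,np.ones(len(p))]@W[:3,:3].T
    o=W[:3,3]
    return o+r*((z-o[2])/r[:,2])[:,None]
def w2px(c,P,C=None):
    K,k1,W=C or cam(c)
    V=np.linalg.inv(W);rv=cv2.Rodrigues(V[:3,:3])[0]
    return cv2.projectPoints(np.array(P,float).reshape(-1,3),rv,V[:3,3],K,np.array([k1,0,0,0,0.]))[0].reshape(-1,2)
def st():
    s=sensors.sense();print('t',round(s['t'],2),'tcp',np.round(s['tcp_pos'],4),'gap',s['finger_gap'],'F',np.round(s['force'],1));print('Rtool',np.round(R.from_quat(s['tool_rot']).as_matrix(),3).tolist(),'q',np.round(s['q'],2));return s
E
python3 - <<'E'
from h import *
st()
for c in('top','side'):
    snap(c,c+'0'); print(c,np.round(cam(c)[2],3).tolist())
for n in ['tall_1','short_1','standing_tall','standing_short','caddy','lane_near','lane_far','tray_front','latch_tab','latch_pivot','holder','massager','compact']:
    print(n,[(np.round(d['at'],3).tolist(),round(d['p'],2)) for d in finder.mark_of(n,'top')])
E
```

```text
pics
t 0.0 tcp [0.2214 0.5837 0.2473] gap 1.004015920838805 F [ 0.2  0.7 -0.7]
Rtool [[-0.001, 0.355, 0.935], [-0.002, 0.935, -0.355], [-1.0, -0.002, -0.0]] q [ 1.03  0.53  1.43 -0.    1.18 -0.18]
top [[0.016, -0.996, 0.09, 0.396], [-1.0, -0.016, 0.002, 0.069], [-0.0, -0.09, -0.996, 1.196], [0.0, 0.0, 0.0, 1.0]]
side [[0.956, -0.15, 0.252, 0.168], [-0.292, -0.544, 0.787, -0.946], [0.019, -0.826, -0.563, 0.806], [0.0, 0.0, 0.0, 1.0]]
tall_1 [([0.584, -0.342, 0.019], 0.96), ([0.442, 0.325, 0.018], 0.94), ([0.25, 0.468, 0.02], 0.93), ([0.615, 0.514, 0.02], 0.93), ([0.334, 0.106, 0.02], 0.91)]
short_1 [([0.463, -0.363, 0.021], 0.83), ([0.579, 0.34, 0.023], 0.79)]
standing_tall []
standing_short [([0.518, 0.056, 0.016], 0.88), ([0.469, -0.041, 0.049], 0.49)]
caddy [([0.595, -0.027, 0.004], 0.75), ([0.597, 0.063, 0.018], 0.37)]
lane_near [([0.525, -0.033, 0.014], 0.94)]
lane_far [([0.616, -0.025, 0.016], 0.91)]
tray_front [([0.47, -0.038, 0.049], 0.92), ([0.707, 0.368, -0.003], 0.41)]
latch_tab [([0.453, -0.201, 0.054], 0.7)]
latch_pivot [([0.527, -0.205, 0.02], 0.5)]
holder [([0.706, 0.368, -0.0], 0.73)]
massager [([0.315, -0.164, -0.002], 0.65)]
compact [([0.406, 0.499, -0.001], 0.88)]
```

View pics/top0.png

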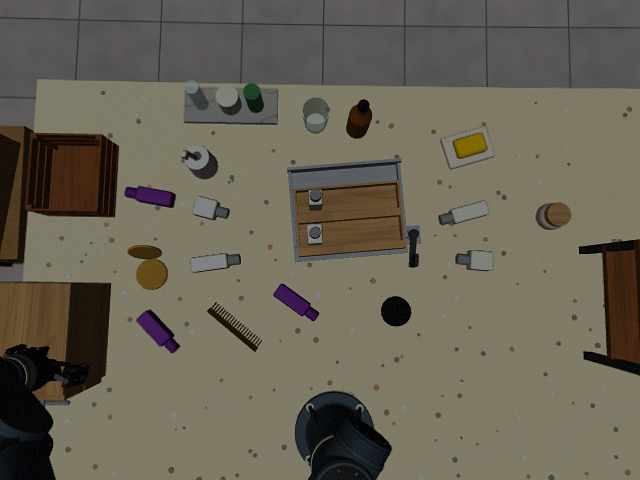

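View pics/side0.png

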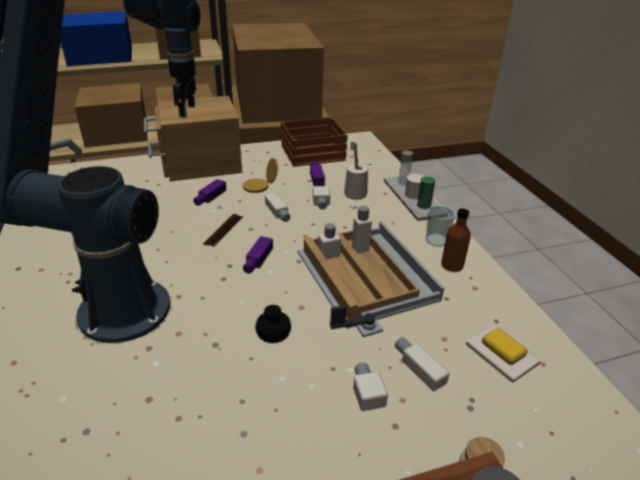

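The top view shows four white fallen bottles: tall at (215,262) and (463,213), short at (210,208) and (475,260). The guides are tall in the far lane at (316,198) and short in the near lane at (316,234). The purple bottles at (150,196), (157,330) and (296,302) are look-alikes, so I'll leave them alone. Next I'll get each bottle's axis.

```bash
cat >> h.py <<'E'
def lying(c='top',im=None):
    """white lying bottles: origin (world) and cap direction angle"""
    im=snap(c) if im is None else im
    C=cam(c); out=[]
    for n,L,zc in(('tall_1',.130,.018),('short_1',.092,.020)):
        ms=finder.mark_of(n,c)
        for d in finder.cut_out(n,c):
            m=np.array(d['pixels']); ys,xs=np.nonzero(m)
            if len(xs)<60: continue
            col=im[m].mean(0)
            if col[2]>col[1]*1.35: continue   # purple
            P=px2w(c,np.c_[xs,ys],zc*1.5,C)[:,:2]
            mid=P.mean(0); U=np.linalg.svd(P-mid,full_matrices=False)[2][0]
            s=(P-mid)@U; w=np.abs((P-mid)@np.array([-U[1],U[0]]))
            lo,hi=s.min(),s.max(); k=(hi-lo)*.2
            if w[s<lo+k].mean()<w[s>hi-k].mean(): U=-U   # cap end is narrower
            s=(P-mid)@U; cen=mid+U*(s.min()+s.max())/2
            near=[np.round(q['at'],3).tolist() for q in ms if np.hypot(*(np.array(q['at'])[:2]-mid))<.03]
            out.append((n,cen,np.degrees(np.arctan2(U[1],U[0]))))
            print(n,'p',round(d['p'],2),'ext-cen',np.round(cen,3),'cap deg',round(out[-1][2],1),'len',round(s.max()-s.min(),3),'mark',near)
    return out
def frame(d,y):
    """tool rotation from finger direction d and jaw axis y"""
    d=np.array(d,float);d/=np.linalg.norm(d);y=np.array(y,float);y-=d*(y@d);y/=np.linalg.norm(y)
    return np.c_[d,y,np.cross(d,y)]
def plan(pos=None,Rt=None,n=None,ret=False):
    s=sensors.sense();p0=np.array(s['tcp_pos']);R0=R.from_quat(s['tool_rot'])
    p1=p0 if pos is None else np.array(pos,float);R1=R0 if Rt is None else R.from_matrix(Rt)
    rv=(R0.inv()*R1).as_rotvec(degrees=True)
    m=int(np.ceil(max(np.abs(rv).max()/7,np.linalg.norm(rv)/7.1,np.linalg.norm(p1-p0)/.041,1)))
    n=max(n or 1,m); rows=[]
    print('rows',n,'rotvec',np.round(rv,1),'dist',np.round(np.linalg.norm(p1-p0),4))
    for i in range(n):
        Ri=R0*R.from_rotvec(rv*i/n,degrees=True); t=Ri.inv().apply((p1-p0)/n)
        e=dict(zip('xyz',np.round(t,4)))
        if np.linalg.norm(rv)>.2: e.update(dict(zip(('ax','ay','az'),np.round(rv/n,2))))
        rows.append('{'+','.join(f'"{k}":{v:g}' for k,v in e.items() if abs(v)>0)+'}')
    if Rt is None: rows=[f'{n} x '+rows[0]]
    print(',\n'.join(rows))
def graspR(capdeg,tilt,flip=False):
    a=np.radians(capdeg);c=np.array([np.cos(a),np.sin(a),0]);t=np.radians(tilt)
    y=np.array([-c[1],c[0],0])*(-1 if flip else 1)
    return frame(-np.sin(t)*c+[0,0,-np.cos(t)],y)
E
python3 - <<'E'
from h import *
L=lying()
for n in('standing_tall','standing_short'):
    print(n,[(np.round(d['at'],3).tolist(),round(d['p'],2)) for d in finder.recognise(n,'top')])
E
```

```text
tall_1 p 0.84 ext-cen [0.44  0.324] cap deg -81.5 len 0.133 mark [[0.442, 0.325, 0.019]]
tall_1 p 0.59 ext-cen [ 0.582 -0.339] cap deg 107.3 len 0.138 mark [[0.585, -0.341, 0.018]]
short_1 p 0.69 ext-cen [ 0.457 -0.364] cap deg 86.8 len 0.104 mark [[0.461, -0.366, 0.024]]
short_1 p 0.63 ext-cen [0.582 0.341] cap deg -106.3 len 0.098 mark [[0.578, 0.34, 0.02]]
standing_tall [([0.589, 0.062, 0.111], 0.76)]
standing_short [([0.511, 0.057, 0.075], 0.89), ([0.482, -0.199, 0.038], 0.56), ([0.56, -0.05, 0.016], 0.25)]
```

```bash
python3 - <<'E'
from h import *
plan([.5,.1,.28],frame([0,0,-1],[np.cos(.5),np.sin(.5),0]),n=20)
E
```

```text
rows 20 rotvec [40.6 -0.   0. ] dist 0.5594
{"x":-0.0016,"y":-0.0177,"z":0.0216,"ax":2.03},
{"x":-0.0016,"y":-0.0169,"z":0.0222,"ax":2.03},
{"x":-0.0016,"y":-0.0161,"z":0.0228,"ax":2.03},
{"x":-0.0016,"y":-0.0153,"z":0.0234,"ax":2.03},
{"x":-0.0016,"y":-0.0145,"z":0.0239,"ax":2.03},
{"x":-0.0016,"y":-0.0136,"z":0.0244,"ax":2.03},
{"x":-0.0016,"y":-0.0128,"z":0.0248,"ax":2.03},
{"x":-0.0016,"y":-0.0119,"z":0.0253,"ax":2.03},
{"x":-0.0016,"y":-0.011,"z":0.0257,"ax":2.03},
{"x":-0.0016,"y":-0.01,"z":0.0261,"ax":2.03},
{"x":-0.0016,"y":-0.0091,"z":0.0264,"ax":2.03},
{"x":-0.0016,"y":-0.0082,"z":0.0267,"ax":2.03},
{"x":-0.0016,"y":-0.0072,"z":0.027,"ax":2.03},
{"x":-0.0016,"y":-0.0063,"z":0.0272,"ax":2.03},
{"x":-0.0016,"y":-0.0053,"z":0.0274,"ax":2.03},
{"x":-0.0016,"y":-0.0043,"z":0.0276,"ax":2.03},
{"x":-0.0016,"y":-0.0033,"z":0.0277,"ax":2.03},
{"x":-0.0016,"y":-0.0024,"z":0.0278,"ax":2.03},
{"x":-0.0016,"y":-0.0014,"z":0.0279,"ax":2.03},
{"x":-0.0016,"y":-0.0004,"z":0.0279,"ax":2.03}
```

Call:
apply_moves(moves=[{"x":-0.003,"y":-0.025,"z":0.032,"ax":4},{"x":-0.003,"y":-0.023,"z":0.033,"ax":4},{"x":-0.003,"y":-0.021,"z":0.034,"ax":4},{"x":-0.003,"y":-0.019,"z":0.035,"ax":4},{"x":-0.003,"y":-0.017,"z":0.036,"ax":4},{"x":-0.003,"y":-0.015,"z":0.037,"ax":4},{"x":-0.003,"y":-0.013,"z":0.038,"ax":4},{"x":-0.003,"y":-0.011,"z":0.038,"ax":4},{"x":-0.003,"y":-0.009,"z":0.038,"ax":4},{"x":-0.003,"y":-0.007,"z":0.039,"ax":4}], fingers=-1, squeeze=40)

```text
schema error: expected keys x, y, z, ax, ay, az
```

```bash
python3 - <<'E'
from h import *
st()
# right short: origin (.460,-.364), cap 87 deg; grasp 10mm toward the base from origin
c=np.array([np.cos(np.radians(87)),np.sin(np.radians(87))])
plan(np.r_[np.array([.460,-.364])-.006*c,.15],graspR(87,35,True),n=10)
E
```

```text
t 1.1 tcp [0.2218 0.5843 0.2483] gap 1.0027229450280928 F [-0.4 -0.7  1. ]
Rtool [[-0.0, 0.355, 0.935], [0.0, 0.935, -0.355], [-1.0, -0.0, -0.0]] q [ 1.03  0.53  1.43  0.    1.18 -0.18]
rows 25 rotvec [ 69.8 -30.2 -22. ] dist 0.9884
{"x":0.0039,"y":-0.0323,"z":0.0224,"ax":2.79,"ay":-1.21,"az":-0.88},
{"x":0.0049,"y":-0.0311,"z":0.0239,"ax":2.79,"ay":-1.21,"az":-0.88},
{"x":0.0059,"y":-0.0298,"z":0.0253,"ax":2.79,"ay":-1.21,"az":-0.88},
{"x":0.0069,"y":-0.0285,"z":0.0266,"ax":2.79,"ay":-1.21,"az":-0.88},
{"x":0.0079,"y":-0.027,"z":0.0278,"ax":2.79,"ay":-1.21,"az":-0.88},
{"x":0.0089,"y":-0.0255,"z":0.0289,"ax":2.79,"ay":-1.21,"az":-0.88},
{"x":0.0099,"y":-0.0239,"z":0.0299,"ax":2.79,"ay":-1.21,"az":-0.88},
{"x":0.0109,"y":-0.0223,"z":0.0308,"ax":2.79,"ay":-1.21,"az":-0.88},
{"x":0.0119,"y":-0.0206,"z":0.0316,"ax":2.79,"ay":-1.21,"az":-0.88},
{"x":0.0128,"y":-0.0189,"z":0.0323,"ax":2.79,"ay":-1.21,"az":-0.88},
{"x":0.0138,"y":-0.0171,"z":0.0329,"ax":2.79,"ay":-1.21,"az":-0.88},
{"x":0.0148,"y":-0.0152,"z":0.0334,"ax":2.79,"ay":-1.21,"az":-0.88},
{"x":0.0157,"y":-0.0134,"z":0.0337,"ax":2.79,"ay":-1.21,"az":-0.88},
{"x":0.0166,"y":-0.0115,"z":0.034,"ax":2.79,"ay":-1.21,"az":-0.88},
{"x":0.0175,"y":-0.0095,"z":0.0342,"ax":2.79,"ay":-1.21,"az":-0.88},
{"x":0.0183,"y":-0.0076,"z":0.0342,"ax":2.79,"ay":-1.21,"az":-0.88},
{"x":0.0191,"y":-0.0056,"z":0.0341,"ax":2.79,"ay":-1.21,"az":-0.88},
{"x":0.0199,"y":-0.0037,"z":0.0339,"ax":2.79,"ay":-1.21,"az":-0.88},
{"x":0.0207,"y":-0.0017,"z":0.0336,"ax":2.79,"ay":-1.21,"az":-0.88},
{"x":0.0214,"y":0.0002,"z":0.0332,"ax":2.79,"ay":-1.21,"az":-0.88},
{"x":0.0221,"y":0.0022,"z":0.0327,"ax":2.79,"ay":-1.21,"az":-0.88},
{"x":0.0227,"y":0.0041,"z":0.0321,"ax":2.79,"ay":-1.21,"az":-0.88},
{"x":0.0233,"y":0.006,"z":0.0314,"ax":2.79,"ay":-1.21,"az":-0.88},
{"x":0.0239,"y":0.0079,"z":0.0305,"ax":2.79,"ay":-1.21,"az":-0.88},
{"x":0.0244,"y":0.0097,"z":0.0296,"ax":2.79,"ay":-1.21,"az":-0.88}
```

Call:
apply_moves(moves=[{"x":-0.003,"y":-0.025,"z":0.032,"ax":4,"ay":0,"az":0},{"x":-0.003,"y":-0.023,"z":0.033,"ax":4,"ay":0,"az":0},{"x":-0.003,"y":-0.021,"z":0.034,"ax":4,"ay":0,"az":0},{"x":-0.003,"y":-0.019,"z":0.035,"ax":4,"ay":0,"az":0},{"x":-0.003,"y":-0.017,"z":0.036,"ax":4,"ay":0,"az":0},{"x":-0.003,"y":-0.015,"z":0.037,"ax":4,"ay":0,"az":0},{"x":-0.003,"y":-0.013,"z":0.038,"ax":4,"ay":0,"az":0},{"x":-0.003,"y":-0.011,"z":0.038,"ax":4,"ay":0,"az":0},{"x":-0.003,"y":-0.009,"z":0.038,"ax":4,"ay":0,"az":0},{"x":-0.003,"y":-0.007,"z":0.039,"ax":4,"ay":0,"az":0}], fingers=-1, squeeze=40)

```text
t: 1.93
tcp_pos: [0.4059, 0.2236, 0.2782]
tool_rot: [0.366, 0.607, -0.359, 0.607]
force: [0.3, -0.4, 0.0]
finger_gap: 1.001
```

```bash
sed -i "s/rows.append('{'.*/rows.append('{'+','.join(f'\"{k}\":{v:g}' for k,v in {**dict(ax=0,ay=0,az=0),**e}.items())+'}')/" h.py; python3 - <<'E'
from h import *
st()
c=np.array([np.cos(np.radians(87)),np.sin(np.radians(87))])
plan(np.r_[np.array([.460,-.364])-.006*c,.15],graspR(87,35,True))
E
```

```text
t 1.93 tcp [0.4059 0.2236 0.2782] gap 1.001460873841627 F [ 0.3 -0.4  0. ]
Rtool [[0.006, 0.881, 0.473], [0.008, 0.473, -0.881], [-1.0, 0.009, -0.004]] q [ 0.26  0.27  1.79  0.01  1.08 -0.24]
rows 15 rotvec [ 30.1 -34.5 -10. ] dist 0.6096
{"ax":2.01,"ay":-2.3,"az":-0.66,"x":0.0083,"y":-0.0157,"z":0.0366},
{"ax":2.01,"ay":-2.3,"az":-0.66,"x":0.0099,"y":-0.0143,"z":0.0367},
{"ax":2.01,"ay":-2.3,"az":-0.66,"x":0.0115,"y":-0.0128,"z":0.0368},
{"ax":2.01,"ay":-2.3,"az":-0.66,"x":0.0131,"y":-0.0114,"z":0.0367},
{"ax":2.01,"ay":-2.3,"az":-0.66,"x":0.0147,"y":-0.01,"z":0.0365},
{"ax":2.01,"ay":-2.3,"az":-0.66,"x":0.0163,"y":-0.0085,"z":0.0362},
{"ax":2.01,"ay":-2.3,"az":-0.66,"x":0.0178,"y":-0.007,"z":0.0358},
{"ax":2.01,"ay":-2.3,"az":-0.66,"x":0.0193,"y":-0.0056,"z":0.0353},
{"ax":2.01,"ay":-2.3,"az":-0.66,"x":0.0208,"y":-0.0041,"z":0.0347},
{"ax":2.01,"ay":-2.3,"az":-0.66,"x":0.0222,"y":-0.0027,"z":0.0339},
{"ax":2.01,"ay":-2.3,"az":-0.66,"x":0.0236,"y":-0.0012,"z":0.0331},
{"ax":2.01,"ay":-2.3,"az":-0.66,"x":0.0249,"y":0.0002,"z":0.0321},
{"ax":2.01,"ay":-2.3,"az":-0.66,"x":0.0262,"y":0.0016,"z":0.0311},
{"ax":2.01,"ay":-2.3,"az":-0.66,"x":0.0274,"y":0.003,"z":0.0299},
{"ax":2.01,"ay":-2.3,"az":-0.66,"x":0.0285,"y":0.0043,"z":0.0287}
```

Call:
apply_moves(moves=[{"x":0.008,"y":-0.0155,"z":0.0365,"ax":2,"ay":-2.3,"az":-0.7},{"x":0.01,"y":-0.014,"z":0.0365,"ax":2,"ay":-2.3,"az":-0.7},{"x":0.0115,"y":-0.013,"z":0.0365,"ax":2,"ay":-2.3,"az":-0.7},{"x":0.013,"y":-0.0115,"z":0.0365,"ax":2,"ay":-2.3,"az":-0.7},{"x":0.0145,"y":-0.01,"z":0.0365,"ax":2,"ay":-2.3,"az":-0.7},{"x":0.016,"y":-0.0085,"z":0.036,"ax":2,"ay":-2.3,"az":-0.7},{"x":0.018,"y":-0.007,"z":0.036,"ax":2,"ay":-2.3,"az":-0.7},{"x":0.019,"y":-0.0055,"z":0.0355,"ax":2,"ay":-2.3,"az":-0.7},{"x":0.021,"y":-0.004,"z":0.0345,"ax":2,"ay":-2.3,"az":-0.7},{"x":0.022,"y":-0.0025,"z":0.034,"ax":2,"ay":-2.3,"az":-0.7}])

```text
t: 2.77
tcp_pos: [0.4448, -0.1844, 0.2027]
tool_rot: [0.357, 0.407, -0.566, 0.622]
force: [-0.2, -0.2, 0.2]
finger_gap: 1.003
```

```bash
python3 - <<'E'
from h import *
st()
c=np.array([np.cos(np.radians(87)),np.sin(np.radians(87))])
plan(np.r_[np.array([.460,-.364])-.006*c,.10],graspR(87,35,True))
E
```

```text
t 2.77 tcp [ 0.4448 -0.1844  0.2027] gap 1.0026707738058471 F [-0.2 -0.2  0.2]
Rtool [[0.028, 0.994, 0.103], [-0.414, 0.106, -0.904], [-0.91, -0.017, 0.414]] q [-0.41  0.4   1.95 -0.63  0.68 -0.05]
rows 6 rotvec [  8.4 -10.4  -3.7] dist 0.2126
{"ax":1.39,"ay":-1.74,"az":-0.61,"x":0.0284,"y":-0.0005,"z":0.0211},
{"ax":1.39,"ay":-1.74,"az":-0.61,"x":0.0291,"y":0.0003,"z":0.0203},
{"ax":1.39,"ay":-1.74,"az":-0.61,"x":0.0297,"y":0.0011,"z":0.0194},
{"ax":1.39,"ay":-1.74,"az":-0.61,"x":0.0302,"y":0.0019,"z":0.0184},
{"ax":1.39,"ay":-1.74,"az":-0.61,"x":0.0307,"y":0.0026,"z":0.0174},
{"ax":1.39,"ay":-1.74,"az":-0.61,"x":0.0312,"y":0.0034,"z":0.0164}
```

Call:
apply_moves(moves=[{"x":0.0285,"y":-0.0005,"z":0.021,"ax":1.4,"ay":-1.75,"az":-0.6},{"x":0.029,"y":0.0005,"z":0.0205,"ax":1.4,"ay":-1.75,"az":-0.6},{"x":0.0295,"y":0.001,"z":0.0195,"ax":1.4,"ay":-1.75,"az":-0.6},{"x":0.03,"y":0.002,"z":0.0185,"ax":1.4,"ay":-1.75,"az":-0.6},{"x":0.0305,"y":0.0025,"z":0.0175,"ax":1.4,"ay":-1.75,"az":-0.6},{"x":0.031,"y":0.0035,"z":0.0165,"ax":1.4,"ay":-1.75,"az":-0.6},{"x":0,"y":0,"z":0,"ax":0,"ay":0,"az":0}])

```text
t: 3.35
tcp_pos: [0.4632, -0.3879, 0.0983]
tool_rot: [-0.337, -0.307, 0.648, -0.611]
force: [0.1, 0.4, 0.1]
finger_gap: 1.009
```

```bash
python3 - <<'E'
from h import *
st(); lying('wrist',snap('wrist','w1'))
c=np.array([np.cos(np.radians(87)),np.sin(np.radians(87))])
plan(np.r_[np.array([.460,-.364])-.006*c,.025],graspR(87,35,True))
E
```

```text
t 3.35 tcp [ 0.4632 -0.3879  0.0983] gap 1.0091660773196067 F [0.1 0.4 0.1]
Rtool [[-0.027, 0.998, -0.062], [-0.585, -0.066, -0.809], [-0.811, 0.014, 0.585]] q [-0.66  0.72  1.84 -1.24  0.53  0.5 ]
tall_1 p 0.57 ext-cen [ 0.573 -0.365] cap deg 114.7 len 0.108 mark []
short_1 p 0.91 ext-cen [ 0.456 -0.365] cap deg 85.2 len 0.109 mark [[0.459, -0.368, 0.02]]
rows 2 rotvec [-0.9  0.8 -0.4] dist 0.0783
{"ax":-0.47,"ay":0.38,"az":-0.22,"x":0.0277,"y":-0.0027,"z":-0.0275},
{"ax":-0.47,"ay":0.38,"az":-0.22,"x":0.0279,"y":-0.0024,"z":-0.0274}
```

View pics/w1.png

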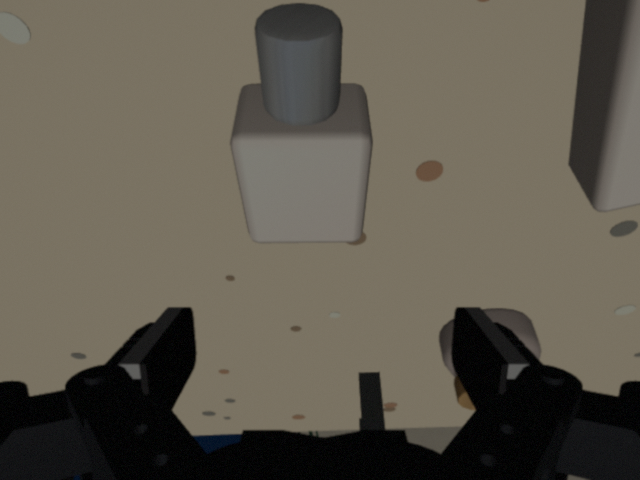

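Call:
apply_moves(moves=[{"x":0.014,"y":-0.0015,"z":-0.014,"ax":0,"ay":0,"az":0},{"x":0.014,"y":-0.0015,"z":-0.014,"ax":0,"ay":0,"az":0},{"x":0.014,"y":-0.001,"z":-0.0135,"ax":0,"ay":0,"az":0},{"x":0.013,"y":-0.001,"z":-0.013,"ax":0,"ay":0,"az":0},{"x":0,"y":0,"z":0,"ax":0,"ay":0,"az":0}])

```text
t: 4.02
tcp_pos: [0.471, -0.3661, 0.0373]
tool_rot: [-0.34, -0.307, 0.645, -0.612]
force: [0.7, 0.5, 0.6]
finger_gap: 1.001
```

```bash
python3 - <<'E'
from h import *
st()
plan([.459,-.3705,.025])
E
```

```text
t 4.02 tcp [ 0.471  -0.3661  0.0373] gap 1.0009690260212196 F [0.7 0.5 0.6]
Rtool [[-0.021, 0.998, -0.062], [-0.58, -0.063, -0.812], [-0.814, 0.019, 0.58]] q [-0.62  0.84  1.85 -1.43  0.51  0.76]
rows 1 rotvec [0. 0. 0.] dist 0.0177
1 x {"ax":0,"ay":0,"az":0,"x":0.0128,"y":-0.0119,"z":-0.0028}
```

Call:
apply_moves(moves=[{"x":-0.005,"y":0,"z":0,"ax":0,"ay":6.5,"az":0},{"x":0,"y":0,"z":0,"ax":0,"ay":6.5,"az":0},{"x":0,"y":0,"z":0,"ax":0,"ay":0,"az":0}])

```text
t: 4.27
tcp_pos: [0.4685, -0.3622, 0.0418]
tool_rot: [-0.378, -0.35, 0.624, -0.588]
force: [1.2, -1.2, -0.6]
finger_gap: 0.999
```

```bash
python3 - <<'E'
from h import *
st()
plan([.459,-.3705,.025],graspR(86.5,22,True),n=3)
E
```

```text
t 4.27 tcp [ 0.4685 -0.3622  0.0418] gap 0.9994951337238402 F [ 1.2 -1.2 -0.6]
Rtool [[-0.024, 0.998, -0.061], [-0.469, -0.065, -0.881], [-0.883, 0.007, 0.47]] q [-0.66  0.8   1.82 -1.08  0.45  0.38]
rows 3 rotvec [-0.4  6.  -0.3] dist 0.021
{"ax":-0.13,"ay":2.01,"az":-0.1,"x":0.0063,"y":-0.003,"z":-0},
{"ax":-0.13,"ay":2.01,"az":-0.1,"x":0.0063,"y":-0.003,"z":0.0002},
{"ax":-0.13,"ay":2.01,"az":-0.1,"x":0.0063,"y":-0.003,"z":0.0004}
```

Call:
apply_moves(moves=[{"x":0.0065,"y":-0.003,"z":0,"ax":0,"ay":1,"az":0},{"x":0.0065,"y":-0.003,"z":0,"ax":0,"ay":1,"az":0},{"x":0.0065,"y":-0.003,"z":0,"ax":0,"ay":1,"az":0},{"x":0,"y":0,"z":0,"ax":0,"ay":0,"az":0}])

```text
t: 4.6
tcp_pos: [0.4607, -0.3699, 0.0313]
tool_rot: [-0.393, -0.361, 0.614, -0.582]
force: [-0.5, 0.1, -0.0]
finger_gap: 0.998
```

```bash
python3 - <<'E'
from h import *
st();plan([.459,-.3705,.024])
E
```

```text
t 4.6 tcp [ 0.4607 -0.3699  0.0313] gap 0.9983055212374536 F [-0.5  0.1 -0. ]
Rtool [[-0.014, 0.998, -0.062], [-0.432, -0.062, -0.9], [-0.902, 0.015, 0.432]] q [-0.7   0.81  1.83 -1.03  0.41  0.3 ]
rows 1 rotvec [0. 0. 0.] dist 0.0075
1 x {"ax":0,"ay":0,"az":0,"x":0.0068,"y":-0.0018,"z":-0.0025}
```

Call:
apply_moves(moves=[{"x":0.0055,"y":-0.0015,"z":-0.002,"ax":0,"ay":0,"az":0},{"x":0,"y":0,"z":0,"ax":0,"ay":0,"az":0}])

```text
t: 4.77
tcp_pos: [0.4596, -0.3699, 0.0278]
tool_rot: [-0.392, -0.359, 0.614, -0.584]
force: [0.4, 0.3, -1.0]
finger_gap: 0.998
```

Call:
apply_moves(moves=[{"x":0,"y":0,"z":0,"ax":0,"ay":0,"az":0},{"x":0,"y":0,"z":0,"ax":0,"ay":0,"az":0},{"x":0,"y":0,"z":0,"ax":0,"ay":0,"az":0},{"x":0,"y":0,"z":0,"ax":0,"ay":0,"az":0},{"x":0,"y":0,"z":0,"ax":0,"ay":0,"az":0},{"x":0,"y":0,"z":0,"ax":0,"ay":0,"az":0},{"x":0,"y":0,"z":0,"ax":0,"ay":0,"az":0}], fingers=1, squeeze=45)

```text
t: 5.35
tcp_pos: [0.4605, -0.3673, 0.0305]
tool_rot: [-0.39, -0.358, 0.614, -0.585]
force: [0.7, -0.7, -1.9]
finger_gap: 0.598
```

```bash
python3 - <<'E'
from h import *
st();plan([.45,-.30,.22])
E
```

```text
t 5.35 tcp [ 0.4605 -0.3673  0.0305] gap 0.5984486797392592 F [ 0.7 -0.7 -1.9]
Rtool [[-0.01, 0.998, -0.059], [-0.439, -0.058, -0.897], [-0.899, 0.017, 0.439]] q [-0.7   0.81  1.84 -1.07  0.4   0.34]
rows 5 rotvec [0. 0. 0.] dist 0.2013
5 x {"ax":0,"ay":0,"az":0,"x":-0.0399,"y":-0.0022,"z":0.0047}
```

Call:
apply_moves(moves=[{"x":-0.04,"y":0,"z":0.0045,"ax":0,"ay":0,"az":0},{"x":-0.04,"y":0,"z":0.0045,"ax":0,"ay":0,"az":0},{"x":-0.04,"y":0,"z":0.0045,"ax":0,"ay":0,"az":0},{"x":-0.04,"y":0,"z":0.0045,"ax":0,"ay":0,"az":0},{"x":-0.04,"y":0,"z":0.0045,"ax":0,"ay":0,"az":0}])

```text
t: 5.77
tcp_pos: [0.456, -0.2967, 0.208]
tool_rot: [-0.39, -0.374, 0.616, -0.573]
force: [-0.6, -0.7, -2.1]
finger_gap: 0.602
```

```bash
cat >> h.py <<'E'
YAW=np.radians(4.3)
def standR(c_tool,h):
    """tool rotation with bottle axis (tool frame) up and tool's level heading h (deg)"""
    c=np.array(c_tool,float);c/=np.linalg.norm(c);a=np.radians(h)
    hd=np.array([np.cos(a),np.sin(a),0]); xh=np.array([1,0,0])-c*c[0]; xh/=np.linalg.norm(xh)
    A=np.c_[c,xh,np.cross(c,xh)]; B=np.c_[[0,0,1],hd,np.cross([0,0,1],hd)]
    return B@A.T
def lane(which,ly,lx=0):
    o={'near':np.array([.525,-.032]),'far':np.array([.6135,-.0255])}[which]
    return o+lx*np.array([np.cos(YAW),np.sin(YAW)])+ly*np.array([-np.sin(YAW),np.cos(YAW)])
E
python3 - <<'E'
from h import *
s=st();im=snap('top')
for n in ('lane_near','lane_far','caddy','tray_front','standing_short','standing_tall'):
  for c in('top','side'):
    if c=='side' and n=='lane_near': snap('side')
for c in('top','side'):
  snap(c)
  for n in ('lane_near','lane_far','tray_front','standing_short','standing_tall'):
    print(c,n,[(np.round(d['at'],3).tolist(),round(d['p'],2)) for d in finder.mark_of(n,c)[:2]])
print(lane('near',-.08))
plan([.50,-.12,.27],standR([-.438,0,-.897],184.3))
E
```

```text
t 5.77 tcp [ 0.456  -0.2967  0.208 ] gap 0.6015521689578954 F [-0.6 -0.7 -2.1]
Rtool [[-0.038, 0.998, -0.052], [-0.415, -0.063, -0.908], [-0.909, -0.013, 0.416]] q [-0.59  0.46  1.81 -0.57  0.74 -0.13]
top lane_near [([0.525, -0.032, 0.018], 0.64), ([0.614, -0.025, 0.019], 0.32)]
top lane_far [([0.615, -0.026, 0.014], 0.71)]
top tray_front [([0.472, -0.039, 0.052], 0.93)]
top standing_short [([0.518, 0.055, 0.018], 0.57)]
top standing_tall [([0.602, 0.062, 0.017], 0.68), ([0.596, -0.025, 0.003], 0.45)]
side lane_near [([0.527, -0.035, 0.016], 0.64)]
side lane_far [([0.612, -0.021, 0.014], 0.7)]
side tray_front [([0.47, -0.042, 0.042], 0.91)]
side standing_short [([0.519, 0.063, 0.017], 0.79)]
side standing_tall [([0.521, 0.062, 0.017], 0.52)]
[ 0.5309983  -0.11177481]
rows 18 rotvec [-99.8  63.9 -35. ] dist 0.1939
{"ax":-5.54,"ay":3.55,"az":-1.95,"x":-0.0074,"y":0.0017,"z":-0.0076},
{"ax":-5.54,"ay":3.55,"az":-1.95,"x":-0.007,"y":0.0022,"z":-0.0079},
{"ax":-5.54,"ay":3.55,"az":-1.95,"x":-0.0066,"y":0.0028,"z":-0.0081},
{"ax":-5.54,"ay":3.55,"az":-1.95,"x":-0.0062,"y":0.0034,"z":-0.00
[... 279 characters left out ...]
78},
{"ax":-5.54,"ay":3.55,"az":-1.95,"x":-0.0045,"y":0.0063,"z":-0.0075},
{"ax":-5.54,"ay":3.55,"az":-1.95,"x":-0.0043,"y":0.0069,"z":-0.0071},
{"ax":-5.54,"ay":3.55,"az":-1.95,"x":-0.0041,"y":0.0074,"z":-0.0067},
{"ax":-5.54,"ay":3.55,"az":-1.95,"x":-0.004,"y":0.0079,"z":-0.0062},
{"ax":-5.54,"ay":3.55,"az":-1.95,"x":-0.0039,"y":0.0083,"z":-0.0056},
{"ax":-5.54,"ay":3.55,"az":-1.95,"x":-0.0038,"y":0.0087,"z":-0.0051},
{"ax":-5.54,"ay":3.55,"az":-1.95,"x":-0.0039,"y":0.009,"z":-0.0044},
{"ax":-5.54,"ay":3.55,"az":-1.95,"x":-0.0039,"y":0.0093,"z":-0.0038},
{"ax":-5.54,"ay":3.55,"az":-1.95,"x":-0.004,"y":0.0095,"z":-0.0031},
{"ax":-5.54,"ay":3.55,"az":-1.95,"x":-0.0042,"y":0.0096,"z":-0.0025}
```

Call:
apply_moves(moves=[{"x":-0.0075,"y":0.0015,"z":-0.0075,"ax":-5.5,"ay":3.55,"az":-1.95},{"x":-0.007,"y":0.002,"z":-0.008,"ax":-5.5,"ay":3.55,"az":-1.95},{"x":-0.0065,"y":0.003,"z":-0.008,"ax":-5.5,"ay":3.55,"az":-1.95},{"x":-0.006,"y":0.0035,"z":-0.008,"ax":-5.5,"ay":3.55,"az":-1.95},{"x":-0.006,"y":0.004,"z":-0.008,"ax":-5.5,"ay":3.55,"az":-1.95},{"x":-0.0055,"y":0.0045,"z":-0.008,"ax":-5.5,"ay":3.55,"az":-1.95},{"x":-0.005,"y":0.005,"z":-0.008,"ax":-5.5,"ay":3.55,"az":-1.95},{"x":-0.005,"y":0.0055,"z":-0.008,"ax":-5.5,"ay":3.55,"az":-1.95},{"x":-0.0045,"y":0.0065,"z":-0.0075,"ax":-5.5,"ay":3.55,"az":-1.95},{"x":-0.0045,"y":0.007,"z":-0.007,"ax":-5.5,"ay":3.55,"az":-1.95}])

```text
t: 7.3
tcp_pos: [0.4786, -0.1966, 0.244]
tool_rot: [0.174, 0.831, -0.302, 0.434]
force: [0.4, -0.2, -2.1]
finger_gap: 0.598
```

```bash
python3 - <<'E'
from h import *
s=st()
plan([.53,-.112,.23],standR([-.438,0,-.897],184.3))
E
```

```text
t 7.3 tcp [ 0.4786 -0.1966  0.244 ] gap 0.5984219149882729 F [ 0.4 -0.2 -2.1]
Rtool [[-0.562, 0.551, 0.616], [0.028, 0.757, -0.652], [-0.827, -0.35, -0.441]] q [-0.48  0.64  1.37 -0.24  1.68 -1.29]
rows 8 rotvec [-42.2  26.9 -15.2] dist 0.1
{"ax":-5.28,"ay":3.36,"az":-1.91,"x":-0.0019,"y":0.0122,"z":-0.0022},
{"ax":-5.28,"ay":3.36,"az":-1.91,"x":-0.0022,"y":0.0122,"z":-0.0012},
{"ax":-5.28,"ay":3.36,"az":-1.91,"x":-0.0025,"y":0.0122,"z":-0.0002},
{"ax":-5.28,"ay":3.36,"az":-1.91,"x":-0.003,"y":0.0121,"z":0.0008},
{"ax":-5.28,"ay":3.36,"az":-1.91,"x":-0.0034,"y":0.0119,"z":0.0017},
{"ax":-5.28,"ay":3.36,"az":-1.91,"x":-0.004,"y":0.0116,"z":0.0026},
{"ax":-5.28,"ay":3.36,"az":-1.91,"x":-0.0045,"y":0.0112,"z":0.0034},
{"ax":-5.28,"ay":3.36,"az":-1.91,"x":-0.0051,"y":0.0106,"z":0.0041}
```

Call:
apply_moves(moves=[{"x":-0.002,"y":0.012,"z":-0.002,"ax":-5.3,"ay":3.35,"az":-1.9},{"x":-0.002,"y":0.012,"z":-0.001,"ax":-5.3,"ay":3.35,"az":-1.9},{"x":-0.0025,"y":0.012,"z":0,"ax":-5.3,"ay":3.35,"az":-1.9},{"x":-0.003,"y":0.012,"z":0.001,"ax":-5.3,"ay":3.35,"az":-1.9},{"x":-0.0035,"y":0.012,"z":0.0015,"ax":-5.3,"ay":3.35,"az":-1.9},{"x":-0.004,"y":0.0115,"z":0.0025,"ax":-5.3,"ay":3.35,"az":-1.9},{"x":-0.0045,"y":0.011,"z":0.0035,"ax":-5.3,"ay":3.35,"az":-1.9},{"x":-0.005,"y":0.0105,"z":0.004,"ax":-5.3,"ay":3.35,"az":-1.9},{"x":0,"y":0,"z":0,"ax":0,"ay":0,"az":0}])

```text
t: 8.05
tcp_pos: [0.5368, -0.1118, 0.2237]
tool_rot: [-0.05, 0.974, 0.025, 0.22]
force: [-0.6, 1.2, -3.9]
finger_gap: 0.6
```

```bash
python3 - <<'E'
from h import *
s=st();snap('side','s1')
plan([.53,-.112,.14],standR([-.438,0,-.897],184.3))
E
```

```text
t 8.05 tcp [ 0.5368 -0.1118  0.2237] gap 0.5997111473870932 F [-0.6  1.2 -3.9]
Rtool [[-0.898, -0.108, 0.426], [-0.086, 0.994, 0.071], [-0.431, 0.027, -0.902]] q [-0.25  0.95  1.06 -0.39  2.19 -1.99]
rows 3 rotvec [ 1.9 -0.4  1. ] dist 0.0847
{"ax":0.65,"ay":-0.13,"az":0.33,"x":0.0141,"y":-0,"z":0.0245},
{"ax":0.65,"ay":-0.13,"az":0.33,"x":0.0141,"y":0.0002,"z":0.0244},
{"ax":0.65,"ay":-0.13,"az":0.33,"x":0.0142,"y":0.0004,"z":0.0244}
```

View pics/s1.png

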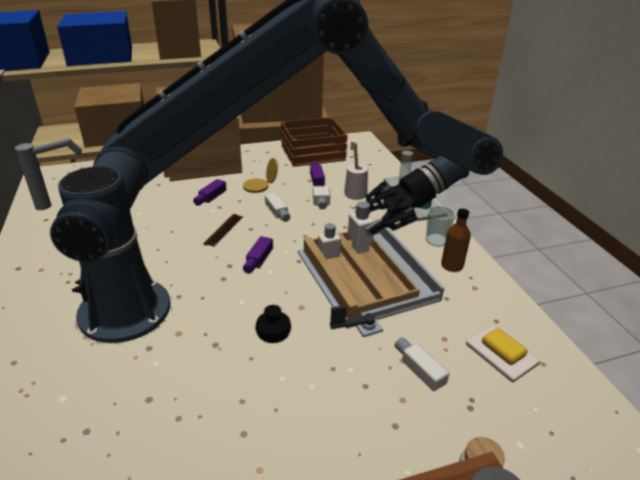

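```bash
python3 - <<'E'
from h import *
s=sensors.sense();p=np.array(s['tcp_pos']);d=np.array([-.898,-.086,-.431])
for k in(.0,.1,.2,.25,.3,.35):print(k,np.round(p-k*d,3),w2px('side',p-k*d).round())
print('brown',px2w('top',[[354,130],[363,105]],0),px2w('top',[[354,125],[363,105]],.15),px2w('side',[[455,266]],0))
print('glass',px2w('top',[[316,123]],0), px2w('side',[[438,240]],0))
im=cv2.imread('pics/s1.png')[110:290,300:540];cv2.imwrite('pics/s1c.png',cv2.resize(im,None,fx=3.2,fy=3.2,interpolation=2))
E
```

```text
0.0 [ 0.536 -0.113  0.224] [[365. 221.]]
0.1 [ 0.626 -0.105  0.268] [[404. 197.]]
0.2 [ 0.716 -0.096  0.311] [[442. 172.]]
0.25 [ 0.761 -0.092  0.332] [[461. 160.]]
0.3 [ 0.806 -0.087  0.354] [[480. 148.]]
0.35 [ 0.851 -0.083  0.375] [[498. 136.]]
brown [[ 0.8176558  -0.04626393  0.        ]
 [ 0.8903419  -0.07106265  0.        ]] [[ 0.77731568 -0.03169971  0.15      ]
 [ 0.82828027 -0.05348991  0.15      ]] [[ 0.83028726 -0.05744535  0.        ]]
glass [[0.83619783 0.06079397 0.        ]] [[0.84416168 0.06272637 0.        ]]
```

View pics/s1c.png

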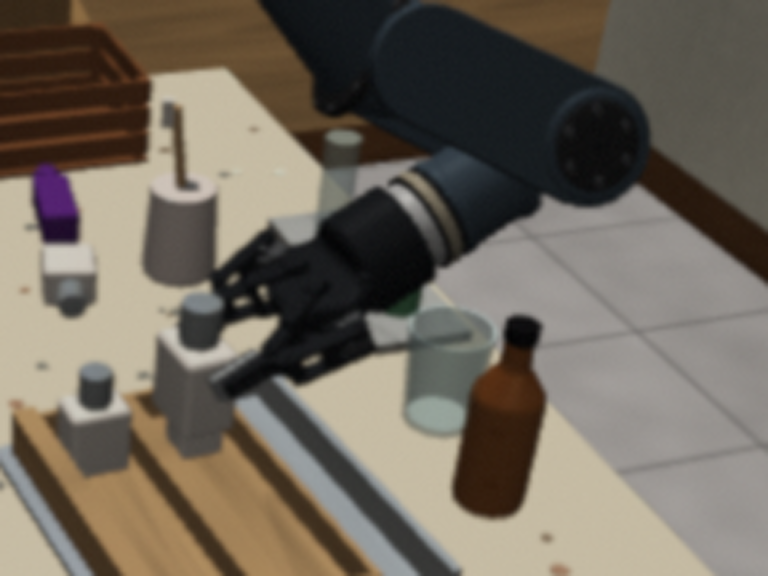

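The enlarged crop shows the held short bottle upright in the jaws, with its cap at about (205,310). The brown bottle is at about (0.83,-0.055), so I'll turn the heading to keep the wrist clear of it.

```bash
python3 - <<'E'
from h import *
plan([.541,-.114,.135],standR([-.438,0,-.897],168))
E
```

```text
rows 3 rotvec [ 9.  -0.6 15.7] dist 0.0896
{"ax":3.01,"ay":-0.19,"az":5.22,"x":0.0116,"y":-0.0011,"z":0.0275},
{"ax":3.01,"ay":-0.19,"az":5.22,"x":0.0116,"y":-0.0007,"z":0.0275},
{"ax":3.01,"ay":-0.19,"az":5.22,"x":0.0116,"y":-0.0003,"z":0.0275}
```

Call:
apply_moves(moves=[{"x":0.004,"y":-0.001,"z":0.009,"ax":3,"ay":0,"az":5.2},{"x":0.008,"y":-0.001,"z":0.018,"ax":3,"ay":-0.2,"az":5.2},{"x":0.011,"y":0,"z":0.027,"ax":3,"ay":-0.2,"az":5.2},{"x":0.011,"y":0,"z":0.027,"ax":0,"ay":0,"az":0},{"x":0,"y":0,"z":0,"ax":0,"ay":0,"az":0}])

```text
t: 8.52
tcp_pos: [0.5442, -0.1184, 0.1358]
tool_rot: [0.109, 0.966, -0.033, 0.231]
force: [-2.0, 0.4, -3.2]
finger_gap: 0.598
```

```bash
python3 - <<'E'
from h import *
st();snap('side','s2');snap('top','t2')
a=cv2.imread('pics/s2.png')[100:340,290:540];b=cv2.imread('pics/t2.png')[100:340,280:530]
cv2.imwrite('pics/c2.png',cv2.resize(np.hstack([a,b]),None,fx=1.6,fy=1.6,interpolation=2))
plan([.541,-.114,.07],standR([-.438,0,-.897],168))
E
```

```text
t 8.52 tcp [ 0.5442 -0.1184  0.1358] gap 0.5977432367832168 F [-2.   0.4 -3.2]
Rtool [[-0.869, 0.225, 0.44], [0.195, 0.974, -0.115], [-0.454, -0.014, -0.891]] q [-0.35  1.07  1.02 -0.14  2.14 -1.69]
rows 2 rotvec [-1.2  1.1 -0.5] dist 0.0713
{"ax":-0.61,"ay":0.56,"az":-0.23,"x":0.0186,"y":0.0023,"z":0.0303},
{"ax":-0.61,"ay":0.56,"az":-0.23,"x":0.0182,"y":0.0021,"z":0.0305}
```

View pics/c2.png

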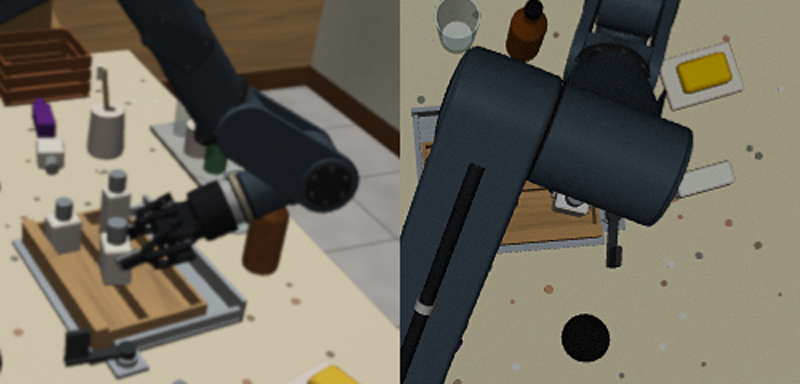

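Call:
apply_moves(moves=[{"x":0.018,"y":0.002,"z":0.03,"ax":-0.6,"ay":0.6,"az":-0.2},{"x":0.015,"y":0.002,"z":0.025,"ax":-0.6,"ay":0.6,"az":-0.2},{"x":0.002,"y":0,"z":0.003,"ax":0,"ay":0,"az":0},{"x":0,"y":0,"z":0,"ax":0,"ay":0,"az":0}])

```text
t: 8.95
tcp_pos: [0.5457, -0.1167, 0.0827]
tool_rot: [0.101, 0.967, -0.027, 0.231]
force: [0.9, 0.5, -1.7]
finger_gap: 0.598
```

```bash
python3 - <<'E'
from h import *
st();plan([.541,-.114,.063],standR([-.438,0,-.897],168))
E
```

```text
t 8.95 tcp [ 0.5457 -0.1167  0.0827] gap 0.5977382665612571 F [ 0.9  0.5 -1.7]
Rtool [[-0.873, 0.209, 0.441], [0.184, 0.978, -0.099], [-0.452, -0.005, -0.892]] q [-0.35  1.14  1.01 -0.14  2.08 -1.7 ]
rows 1 rotvec [-0.3  0.9  0.1] dist 0.0205
{"ax":-0.29,"ay":0.85,"az":0.1,"x":0.0135,"y":0.0018,"z":0.0152}
```

Call:
apply_moves(moves=[{"x":0.007,"y":0.001,"z":0.008,"ax":0,"ay":0.6,"az":0},{"x":0.006,"y":0.001,"z":0.006,"ax":0,"ay":0.4,"az":0},{"x":0.001,"y":0,"z":0.002,"ax":0,"ay":0,"az":0},{"x":0,"y":0,"z":0,"ax":0,"ay":0,"az":0}])

```text
t: 9.28
tcp_pos: [0.5435, -0.1139, 0.068]
tool_rot: [0.101, 0.968, -0.028, 0.226]
force: [0.4, -0.4, -1.5]
finger_gap: 0.603
```

```bash
python3 - <<'E'
from h import *
st();plan([.541,-.114,.061],standR([-.438,0,-.897],168))
E
```

```text
t 9.28 tcp [ 0.5435 -0.1139  0.068 ] gap 0.6029784326306086 F [ 0.4 -0.4 -1.5]
Rtool [[-0.877, 0.208, 0.433], [0.182, 0.978, -0.099], [-0.444, -0.008, -0.896]] q [-0.34  1.16  1.01 -0.14  2.07 -1.69]
rows 1 rotvec [-0.4  0.3  0.2] dist 0.0075
{"ax":-0.42,"ay":0.33,"az":0.23,"x":0.0053,"y":-0.0006,"z":0.0052}
```

Call:
apply_moves(moves=[{"x":0.003,"y":0,"z":0.003,"ax":0,"ay":0.3,"az":0},{"x":0.002,"y":0,"z":0.003,"ax":0,"ay":0,"az":0},{"x":0.001,"y":0,"z":0.002,"ax":0,"ay":0,"az":0},{"x":0,"y":0,"z":0,"ax":0,"ay":0,"az":0}])

```text
t: 9.62
tcp_pos: [0.5428, -0.1139, 0.0628]
tool_rot: [0.101, 0.969, -0.028, 0.223]
force: [-0.3, 0.1, -2.4]
finger_gap: 0.601
```

Call:
apply_moves(moves=[{"x":0.001,"y":0,"z":0.003,"ax":0,"ay":0,"az":0},{"x":0.001,"y":0,"z":0.003,"ax":0,"ay":0,"az":0},{"x":0,"y":0,"z":0,"ax":0,"ay":0,"az":0}])

```text
t: 9.87
tcp_pos: [0.5436, -0.1142, 0.0628]
tool_rot: [0.101, 0.97, -0.027, 0.219]
force: [1.2, -0.3, -2.2]
finger_gap: 0.602
```

Call:
apply_moves(moves=[{"x":0.002,"y":0,"z":0.0035,"ax":0,"ay":0,"az":0},{"x":0.002,"y":0,"z":0.0035,"ax":0,"ay":0,"az":0}])

```text
t: 10.03
tcp_pos: [0.5438, -0.1144, 0.0622]
tool_rot: [0.102, 0.971, -0.027, 0.216]
force: [3.8, -0.9, 14.8]
finger_gap: 0.603
```

Call:
apply_moves(moves=[{"x":0,"y":0,"z":0,"ax":0,"ay":0,"az":0},{"x":0,"y":0,"z":0,"ax":0,"ay":0,"az":0},{"x":0,"y":0,"z":0,"ax":0,"ay":0,"az":0},{"x":0,"y":0,"z":0,"ax":0,"ay":0,"az":0}], fingers=-0.5)

```text
t: 10.37
tcp_pos: [0.5441, -0.1148, 0.0623]
tool_rot: [0.102, 0.971, -0.028, 0.216]
force: [-0.2, 0.5, -0.3]
finger_gap: 0.747
```

```bash
python3 - <<'E'
from h import *
s=st();snap('side','s3')
print(np.degrees(np.arccos((R.from_quat(s['tool_rot']).as_matrix()@np.array([-.438,0,-.897]))[2])))
for n in('short_1','standing_short'):print([(np.round(d['at'],3).tolist(),round(d['p'],2)) for d in finder.mark_of(n,'side')])
a=cv2.imread('pics/s3.png')[150:330,280:480];cv2.imwrite('pics/s3c.png',cv2.resize(a,None,fx=3,fy=3,interpolation=2))
E
```

```text
t 10.37 tcp [ 0.5441 -0.1148  0.0623] gap 0.746694140156244 F [-0.2  0.5 -0.3]
Rtool [[-0.886, 0.21, 0.414], [0.186, 0.978, -0.098], [-0.425, -0.009, -0.905]] q [-0.35  1.18  0.99 -0.14  2.09 -1.69]
3.5579554223045102
[([0.581, 0.34, 0.02], 0.94), ([0.533, -0.115, 0.064], 0.81)]
[([0.518, 0.06, 0.017], 0.57), ([0.47, -0.043, 0.046], 0.4)]
```

View pics/s3c.png

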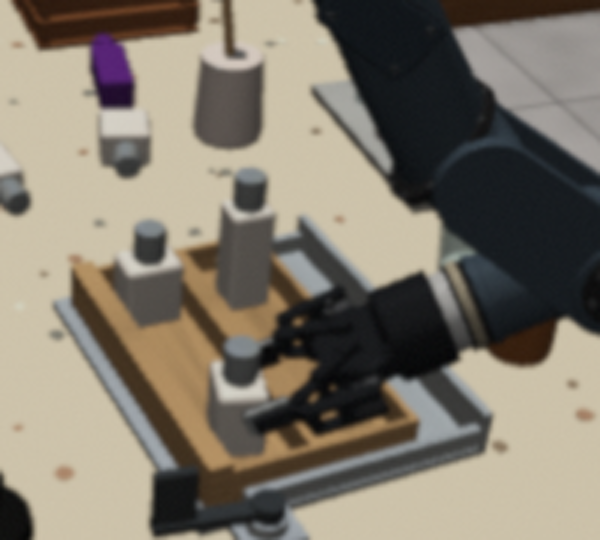

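Short B stands in the near lane; in the crop it is at about (240,400). I'll retreat straight up and open fully.

Call:
apply_moves(moves=[{"x":-0.008,"y":0,"z":-0.018,"ax":0,"ay":0,"az":0},{"x":-0.016,"y":0,"z":-0.034,"ax":0,"ay":0,"az":0},{"x":-0.016,"y":0,"z":-0.034,"ax":0,"ay":0,"az":0},{"x":-0.016,"y":0,"z":-0.034,"ax":0,"ay":0,"az":0},{"x":-0.016,"y":0,"z":-0.034,"ax":0,"ay":0,"az":0},{"x":-0.016,"y":0,"z":-0.034,"ax":0,"ay":0,"az":0}])

```text
t: 11.02
tcp_pos: [0.5406, -0.1118, 0.265]
tool_rot: [0.103, 0.973, -0.024, 0.204]
force: [-0.3, -0.8, -0.5]
finger_gap: 0.75
```

```bash
python3 - <<'E'
from h import *
st();snap('side');print([(np.round(d['at'],3).tolist(),round(d['p'],2)) for d in finder.mark_of('short_1','side')])
plan([.55,.25,.27],graspR(-106,20))
E
```

```text
t 11.02 tcp [ 0.5406 -0.1118  0.265 ] gap 0.7496878624148287 F [-0.3 -0.8 -0.5]
Rtool [[-0.896, 0.21, 0.392], [0.19, 0.978, -0.089], [-0.402, -0.005, -0.916]] q [-0.34  0.94  0.99 -0.17  2.36 -1.74]
[([0.534, -0.115, 0.064], 0.88), ([0.58, 0.339, 0.018], 0.77), ([0.405, 0.502, -0.004], 0.47)]
rows 15 rotvec [ 70.1 -34.4  65.4] dist 0.3625
{"ax":4.67,"ay":-2.29,"az":4.36,"x":0.0041,"y":0.0237,"z":-0.0021},
{"ax":4.67,"ay":-2.29,"az":4.36,"x":0.0058,"y":0.0231,"z":-0.0042},
{"ax":4.67,"ay":-2.29,"az":4.36,"x":0.0073,"y":0.0222,"z":-0.0063},
{"ax":4.67,"ay":-2.29,"az":4.36,"x":0.0086,"y":0.021,"z":-0.0084},
{"ax":4.67,"ay":-2.29,"az":4.36,"x":0.0098,"y":0.0195,"z":-0.0104},
{"ax":4.67,"ay":-2.29,"az":4.36,"x":0.0108,"y":0.0178,"z":-0.0123},
{"ax":4.67,"ay":-2.29,"az":4.36,"x":0.0115,"y":0.0159,"z":-0.0141},
{"ax":4.67,"ay":-2.29,"az":4.36,"x":0.0121,"y":0.0137,"z":-0.0158},
{"ax":4.67,"ay":-2.29,"az":4.36,"x":0.0123,"y":0.0115,"z":-0.0173},
{"ax":4.67,"ay":-2.29,"az":4.36,"x":0.0124,"y":0.009,"z":-0.0187},
{"ax":4.67,"ay":-2.29,"az":4.36,"x":0.0122,"y":0.0065,"z":-0.0198},
{"ax":4.67,"ay":-2.29,"az":4.36,"x":0.0118,"y":0.004,"z":-0.0207},
{"ax":4.67,"ay":-2.29,"az":4.36,"x":0.0112,"y":0.0014,"z":-0.0214},
{"ax":4.67,"ay":-2.29,"az":4.36,"x":0.0103,"y":-0.0012,"z":-0.0218},
{"ax":4.67,"ay":-2.29,"az":4.36,"x":0.0093,"y":-0.0037,"z":-0.022}
```

Call:
apply_moves(moves=[{"x":0.004,"y":0.0235,"z":-0.002,"ax":4.7,"ay":-2.3,"az":4.4},{"x":0.006,"y":0.023,"z":-0.004,"ax":4.7,"ay":-2.3,"az":4.4},{"x":0.0075,"y":0.022,"z":-0.0065,"ax":4.7,"ay":-2.3,"az":4.4},{"x":0.0085,"y":0.021,"z":-0.0085,"ax":4.7,"ay":-2.3,"az":4.4},{"x":0.01,"y":0.0195,"z":-0.0105,"ax":4.7,"ay":-2.3,"az":4.4},{"x":0.011,"y":0.018,"z":-0.0125,"ax":4.7,"ay":-2.3,"az":4.4},{"x":0.0115,"y":0.016,"z":-0.014,"ax":4.7,"ay":-2.3,"az":4.4},{"x":0.012,"y":0.0135,"z":-0.016,"ax":4.7,"ay":-2.3,"az":4.4},{"x":0.0125,"y":0.0115,"z":-0.0175,"ax":4.7,"ay":-2.3,"az":4.4},{"x":0.0125,"y":0.009,"z":-0.0185,"ax":4.7,"ay":-2.3,"az":4.4}], fingers=-1)

```text
t: 11.95
tcp_pos: [0.5559, 0.134, 0.2591]
tool_rot: [0.529, 0.7, -0.355, 0.323]
force: [-0.2, 0.3, 0.8]
finger_gap: 1.001
```

```bash
python3 - <<'E'
from h import *
st();L=lying('top')
c=np.array([np.cos(np.radians(-106)),np.sin(np.radians(-106))])
plan(np.r_[np.array([.580,.340])-.008*c,.12],graspR(-106,36))
E
```

```text
t 11.95 tcp [0.5559 0.134  0.2591] gap 1.0012250729100165 F [-0.2  0.3  0.8]
Rtool [[-0.231, 0.97, 0.076], [0.511, 0.188, -0.839], [-0.828, -0.155, -0.539]] q [-0.19  0.56  1.48  0.48  1.48 -0.48]
tall_1 p 0.95 ext-cen [ 0.582 -0.339] cap deg 106.5 len 0.142 mark [[0.585, -0.341, 0.019]]
tall_1 p 0.75 ext-cen [0.442 0.324] cap deg 94.5 len 0.131 mark [[0.44, 0.324, 0.019]]
tall_1 p 0.55 ext-cen [0.714 0.375] cap deg -132.6 len 0.104 mark []
tall_1 p 0.18 ext-cen [ 0.486 -0.204] cap deg -0.3 len 0.097 mark []
short_1 p 0.93 ext-cen [0.582 0.34 ] cap deg -105.0 len 0.097 mark [[0.579, 0.343, 0.021]]
rows 7 rotvec [17.6  4.9 22.8] dist 0.2571
{"ax":2.51,"ay":0.7,"az":3.25,"x":0.0312,"y":0.0127,"z":-0.0145},
{"ax":2.51,"ay":0.7,"az":3.25,"x":0.0321,"y":0.0103,"z":-0.0147},
{"ax":2.51,"ay":0.7,"az":3.25,"x":0.0328,"y":0.0078,"z":-0.0147},
{"ax":2.51,"ay":0.7,"az":3.25,"x":0.0333,"y":0.0053,"z":-0.0146},
{"ax":2.51,"ay":0.7,"az":3.25,"x":0.0337,"y":0.0028,"z":-0.0143},
{"ax":2.51,"ay":0.7,"az":3.25,"x":0.034,"y":0.0002,"z":-0.014},
{"ax":2.51,"ay":0.7,"az":3.25,"x":0.0341,"y":-0.0023,"z":-0.0135}
```

Call:
apply_moves(moves=[{"x":0.031,"y":0.0125,"z":-0.0145,"ax":2.5,"ay":0.7,"az":3.25},{"x":0.032,"y":0.0105,"z":-0.0145,"ax":2.5,"ay":0.7,"az":3.25},{"x":0.033,"y":0.008,"z":-0.0145,"ax":2.5,"ay":0.7,"az":3.25},{"x":0.0335,"y":0.0055,"z":-0.0145,"ax":2.5,"ay":0.7,"az":3.25},{"x":0.0335,"y":0.003,"z":-0.0145,"ax":2.5,"ay":0.7,"az":3.25},{"x":0.034,"y":0,"z":-0.014,"ax":2.5,"ay":0.7,"az":3.25},{"x":0.034,"y":-0.0025,"z":-0.0135,"ax":2.5,"ay":0.7,"az":3.25},{"x":0,"y":0,"z":0,"ax":0,"ay":0,"az":0}])

```text
t: 12.87
tcp_pos: [0.6024, 0.3398, 0.1073]
tool_rot: [0.723, 0.52, -0.365, 0.272]
force: [-0.6, 0.2, -0.3]
finger_gap: 1.0
```

```bash
python3 - <<'E'
from h import *
st();lying('wrist')
c=np.array([np.cos(np.radians(-105.5)),np.sin(np.radians(-105.5))])
plan(np.r_[np.array([.580,.341])-.008*c,.030],graspR(-105.5,36),n=4)
E
```

```text
t 12.87 tcp [0.6024 0.3398 0.1073] gap 1.0004662614447772 F [-0.6  0.2 -0.3]
Rtool [[0.193, 0.95, -0.245], [0.554, -0.311, -0.772], [-0.81, 0.013, -0.586]] q [ 0.13  0.75  1.69  1.01  0.67 -0.37]
tall_1 p 0.84 ext-cen [0.462 0.379] cap deg 143.1 len 0.021 mark []
short_1 p 0.82 ext-cen [0.586 0.349] cap deg -101.2 len 0.078 mark [[0.581, 0.34, 0.024]]
rows 4 rotvec [-1.6 -0.1 -2.8] dist 0.0886
{"ax":-0.4,"ay":-0.02,"az":-0.71,"x":0.0174,"y":-0.0078,"z":0.0112},
{"ax":-0.4,"ay":-0.02,"az":-0.71,"x":0.0175,"y":-0.0077,"z":0.0112},
{"ax":-0.4,"ay":-0.02,"az":-0.71,"x":0.0176,"y":-0.0076,"z":0.0111},
{"ax":-0.4,"ay":-0.02,"az":-0.71,"x":0.0177,"y":-0.0074,"z":0.0111}
```

Call:
apply_moves(moves=[{"x":0.003,"y":-0.016,"z":0.003,"ax":-0.5,"ay":0,"az":-0.9},{"x":0.003,"y":-0.0155,"z":0.003,"ax":-0.5,"ay":0,"az":-0.9},{"x":0.021,"y":0,"z":0.013,"ax":-0.4,"ay":0,"az":-0.7},{"x":0.021,"y":0,"z":0.0125,"ax":-0.3,"ay":0,"az":-0.3},{"x":0.018,"y":0,"z":0.011,"ax":0,"ay":0,"az":0},{"x":0,"y":0,"z":0,"ax":0,"ay":0,"az":0}])

```text
t: 13.62
tcp_pos: [0.5947, 0.34, 0.0428]
tool_rot: [0.717, 0.534, -0.352, 0.279]
force: [-0.8, -0.4, -0.1]
finger_gap: 0.998
```

```bash
python3 - <<'E'
from h import *
st()
c=np.array([np.cos(np.radians(-105.5)),np.sin(np.radians(-105.5))])
plan(np.r_[np.array([.580,.341])-.008*c,.030],graspR(-105.5,36),n=2)
E
```

```text
t 13.62 tcp [0.5947 0.34   0.0428] gap 0.9979804775581631 F [-0.8 -0.4 -0.1]
Rtool [[0.183, 0.961, -0.207], [0.568, -0.275, -0.775], [-0.802, 0.024, -0.597]] q [ 0.13  0.86  1.71  1.18  0.62 -0.61]
rows 2 rotvec [ 0.4 -0.6 -1.4] dist 0.0199
{"ax":0.21,"ay":-0.32,"az":-0.69,"x":0.0064,"y":-0.0074,"z":0.0018},
{"ax":0.21,"ay":-0.32,"az":-0.69,"x":0.0065,"y":-0.0073,"z":0.0017}
```

Call:
apply_moves(moves=[{"x":0.0,"y":-0.009,"z":0,"ax":0.2,"ay":-0.3,"az":-0.7},{"x":0.004,"y":-0.007,"z":0.002,"ax":0.2,"ay":-0.3,"az":-0.7},{"x":0.008,"y":-0.001,"z":0.002,"ax":0,"ay":0,"az":0},{"x":0,"y":0,"z":0,"ax":0,"ay":0,"az":0}])

```text
t: 13.95
tcp_pos: [0.5831, 0.3458, 0.0346]
tool_rot: [0.711, 0.538, -0.36, 0.275]
force: [-0.2, 0.2, -1.0]
finger_gap: 1.0
```

```bash
python3 - <<'E'
from h import *
st()
c=np.array([np.cos(np.radians(-105.5)),np.sin(np.radians(-105.5))])
plan(np.r_[np.array([.580,.341])-.008*c,.030],graspR(-105.5,36),n=1)
E
```

```text
t 13.95 tcp [0.5831 0.3458 0.0346] gap 1.00006313267801 F [-0.2  0.2 -1. ]
Rtool [[0.163, 0.963, -0.216], [0.568, -0.271, -0.777], [-0.807, 0.004, -0.591]] q [ 0.14  0.87  1.72  1.18  0.62 -0.61]
rows 1 rotvec [-0.  -0.2 -0.3] dist 0.0056
{"ax":-0.04,"ay":-0.2,"az":-0.32,"x":0.0053,"y":-0.0017,"z":0.0007}
```

Call:
apply_moves(moves=[{"x":0.0055,"y":-0.0015,"z":0.0005,"ax":0,"ay":0,"az":0},{"x":0,"y":0,"z":0,"ax":0,"ay":0,"az":0}])

```text
t: 14.12
tcp_pos: [0.583, 0.3495, 0.0312]
tool_rot: [0.712, 0.538, -0.358, 0.275]
force: [0.0, -0.9, -1.1]
finger_gap: 0.997
```

Call:
apply_moves(moves=[{"x":0,"y":0,"z":0,"ax":0,"ay":0,"az":0},{"x":0,"y":0,"z":0,"ax":0,"ay":0,"az":0},{"x":0,"y":0,"z":0,"ax":0,"ay":0,"az":0},{"x":0,"y":0,"z":0,"ax":0,"ay":0,"az":0},{"x":0,"y":0,"z":0,"ax":0,"ay":0,"az":0},{"x":0,"y":0,"z":0,"ax":0,"ay":0,"az":0},{"x":0,"y":0,"z":0,"ax":0,"ay":0,"az":0}], fingers=1, squeeze=45)

```text
t: 14.7
tcp_pos: [0.5835, 0.3501, 0.0324]
tool_rot: [0.712, 0.537, -0.358, 0.276]
force: [-0.3, -0.6, 0.1]
finger_gap: 0.602
```

```bash
cat >> h.py <<'E'
import json
def grabbed(cen,capdeg,zc):
    s=st();Rm=R.from_quat(s['tool_rot']).as_matrix();a=np.radians(capdeg)
    off=Rm.T@(np.r_[cen,zc]-s['tcp_pos']);ct=Rm.T@np.array([np.cos(a),np.sin(a),0]);off[1]=0;ct[1]=0
    json.dump([off.tolist(),ct.tolist()],open('g.json','w'));print('off',off.round(4),'c_tool',ct.round(3))
def stand(which,ly,h,base,half,lift=0,n=None):
    off,ct=json.load(open('g.json'));Rt=standR(ct,h)
    p=np.r_[lane(which,ly),base+half]-Rt@np.array(off)+[0,0,lift]
    print('target tcp',p.round(4));plan(p,Rt,n)
    s=sensors.sense();u=R.from_quat(s['tool_rot']).as_matrix()@np.array(ct);print('bottle lean now deg',np.degrees(np.arccos(u[2]/np.linalg.norm(u))).round(2))
E
python3 - <<'E'
from h import *
grabbed([.580,.341],-105.5,.020)
stand('near',.015,155,.016,.046,.2)
E
```

```text
t 14.7 tcp [0.5835 0.3501 0.0324] gap 0.6022757416205345 F [-0.3 -0.6  0.1]
Rtool [[0.167, 0.963, -0.213], [0.568, -0.27, -0.777], [-0.806, 0.009, -0.592]] q [ 0.15  0.87  1.72  1.2   0.62 -0.62]
off [0.0042 0.     0.0151] c_tool [-0.592  0.     0.806]
target tcp [ 0.5351 -0.0223  0.2523]
rows 18 rotvec [106.4 -65.  -16.7] dist 0.4352
{"ax":5.91,"ay":-3.61,"az":-0.93,"x":-0.0221,"y":0.0031,"z":0.0094},
{"ax":5.91,"ay":-3.61,"az":-0.93,"x":-0.0215,"y":0.0038,"z":0.0104},
{"ax":5.91,"ay":-3.61,"az":-0.93,"x":-0.0209,"y":0.0046,"z":0.0113},
{"ax":5.91,"ay":-3.61,"az":-0.93,"x":-0.0202,"y":0.0054,"z":0.0121},
{"ax":5.91,"ay":-3.61,"az":-0.93,"x":-0.0195,"y":0.0064,"z":0.0128},
{"ax":5.91,"ay":-3.61,"az":-0.93,"x":-0.0188,"y":0.0074,"z":0.0133},
{"ax":5.91,"ay":-3.61,"az":-0.93,"x":-0.0181,"y":0.0085,"z":0.0136},
{"ax":5.91,"ay":-3.61,"az":-0.93,"x":-0.0174,"y":0.0096,"z":0.0138},
{"ax":5.91,"ay":-3.61,"az":-0.93,"x":-0.0167,"y":0.0108,"z":0.0138},
{"ax":5.91,"ay":-3.61,"az":-0.93,"x":-0.016,"y":0.012,"z":0.0136},
{"ax":5.91,"ay":-3.61,"az":-0.93,"x":-0.0153,"y":0.0131,"z":0.0133},
{"ax":5.91,"ay":-3.61,"az":-0.93,"x":-0.0147,"y":0.0142,"z":0.0129},
{"ax":5.91,"ay":-3.61,"az":-0.93,"x":-0.0142,"y":0.0153,"z":0.0123},
{"ax":5.91,"ay":-3.61,"az":-0.93,"x":-0.0137,"y":0.0163,"z":0.0115},
{"ax":5.91,"ay":-3.61,"az":-0.93,"x":-0.0132,"y":0.0172,"z":0.0106},
{"ax":5.91,"ay":-3.61,"az":-0.93,"x":-0.0129,"y":0.018,"z":0.0096},
{"ax":5.91,"ay":-3.61,"az":-0.93,"x":-0.0126,"y":0.0188,"z":0.0085},
{"ax":5.91,"ay":-3.61,"az":-0.93,"x":-0.0124,"y":0.0194,"z":0.0074}
bottle lean now deg 90.0
```

Call:
apply_moves(moves=[{"x":-0.031,"y":0,"z":-0.022,"ax":0,"ay":0,"az":0},{"x":-0.031,"y":0,"z":-0.022,"ax":0,"ay":0,"az":0},{"x":-0.031,"y":0,"z":-0.022,"ax":0,"ay":0,"az":0},{"x":-0.034,"y":0,"z":-0.011,"ax":0,"ay":0,"az":0},{"x":-0.037,"y":0,"z":0,"ax":0,"ay":0,"az":0},{"x":-0.037,"y":0,"z":0.01,"ax":0,"ay":0,"az":0},{"x":-0.03,"y":0,"z":0.02,"ax":0,"ay":0,"az":0}])

```text
t: 15.28
tcp_pos: [0.551, 0.2567, 0.2415]
tool_rot: [0.704, 0.542, -0.367, 0.274]
force: [0.9, 0.0, -1.0]
finger_gap: 0.603
```

```bash
python3 - <<'E'
from h import *
st();stand('near',.015,155,.016,.046,.2)
E
```

```text
t 15.28 tcp [0.551  0.2567 0.2415] gap 0.6030034317760302 F [ 0.9  0.  -1. ]
Rtool [[0.142, 0.965, -0.22], [0.562, -0.261, -0.785], [-0.815, -0.012, -0.58]] q [-0.02  0.47  1.75  0.78  0.93 -0.24]
target tcp [ 0.5351 -0.0223  0.2523]
rows 18 rotvec [106.6 -63.2 -16.5] dist 0.2797
{"ax":5.92,"ay":-3.51,"az":-0.92,"x":-0.0093,"y":0.0032,"z":0.012},
{"ax":5.92,"ay":-3.51,"az":-0.92,"x":-0.0086,"y":0.0043,"z":0.0122},
{"ax":5.92,"ay":-3.51,"az":-0.92,"x":-0.008,"y":0.0054,"z":0.0122},
{"ax":5.92,"ay":-3.51,"az":-0.92,"x":-0.0073,"y":0.0065,"z":0.012},
{"ax":5.92,"ay":-3.51,"az":-0.92,"x":-0.0067,"y":0.0077,"z":0.0117},
{"ax":5.92,"ay":-3.51,"az":-0.92,"x":-0.0061,"y":0.0087,"z":0.0113},
{"ax":5.92,"ay":-3.51,"az":-0.92,"x":-0.0056,"y":0.0098,"z":0.0107},
{"ax":5.92,"ay":-3.51,"az":-0.92,"x":-0.0052,"y":0.0108,"z":0.0099},
{"ax":5.92,"ay":-3.51,"az":-0.92,"x":-0.0048,"y":0.0117,"z":0.0091},
{"ax":5.92,"ay":-3.51,"az":-0.92,"x":-0.0044,"y":0.0125,"z":0.0081},
{"ax":5.92,"ay":-3.51,"az":-0.92,"x":-0.0042,"y":0.0132,"z":0.0071},
{"ax":5.92,"ay":-3.51,"az":-0.92,"x":-0.004,"y":0.0138,"z":0.0059},
{"ax":5.92,"ay":-3.51,"az":-0.92,"x":-0.0039,"y":0.0143,"z":0.0047},
{"ax":5.92,"ay":-3.51,"az":-0.92,"x":-0.0039,"y":0.0147,"z":0.0034},
{"ax":5.92,"ay":-3.51,"az":-0.92,"x":-0.0039,"y":0.0149,"z":0.0021},
{"ax":5.92,"ay":-3.51,"az":-0.92,"x":-0.0041,"y":0.015,"z":0.0008},
{"ax":5.92,"ay":-3.51,"az":-0.92,"x":-0.0043,"y":0.0149,"z":-0.0004},
{"ax":5.92,"ay":-3.51,"az":-0.92,"x":-0.0046,"y":0.0147,"z":-0.0017}
bottle lean now deg 89.12
```

Call:
apply_moves(moves=[{"x":-0.0095,"y":0.003,"z":0.012,"ax":5.9,"ay":-3.5,"az":-0.9},{"x":-0.0085,"y":0.0045,"z":0.012,"ax":5.9,"ay":-3.5,"az":-0.9},{"x":-0.008,"y":0.0055,"z":0.012,"ax":5.9,"ay":-3.5,"az":-0.9},{"x":-0.0075,"y":0.0065,"z":0.012,"ax":5.9,"ay":-3.5,"az":-0.9},{"x":-0.0065,"y":0.0075,"z":0.0115,"ax":5.9,"ay":-3.5,"az":-0.9},{"x":-0.006,"y":0.0085,"z":0.0115,"ax":5.9,"ay":-3.5,"az":-0.9},{"x":-0.0055,"y":0.01,"z":0.0105,"ax":5.9,"ay":-3.5,"az":-0.9},{"x":-0.005,"y":0.011,"z":0.01,"ax":5.9,"ay":-3.5,"az":-0.9},{"x":-0.005,"y":0.0115,"z":0.009,"ax":5.9,"ay":-3.5,"az":-0.9},{"x":-0.0045,"y":0.0125,"z":0.008,"ax":5.9,"ay":-3.5,"az":-0.9}])

```text
t: 16.12
tcp_pos: [0.5324, 0.0901, 0.254]
tool_rot: [-0.56, -0.226, 0.797, -0.006]
force: [0.5, 0.2, -1.8]
finger_gap: 0.6
```

```bash
python3 - <<'E'
from h import *
st();stand('near',.015,155,.016,.046,.17)
E
```

```text
t 16.12 tcp [0.5324 0.0901 0.254 ] gap 0.5995967867860055 F [ 0.5  0.2 -1.8]
Rtool [[-0.374, 0.262, -0.89], [0.243, -0.898, -0.367], [-0.895, -0.353, 0.272]] q [-0.14  0.57  1.42  0.19  1.57  1.05]
target tcp [ 0.5351 -0.0223  0.2223]
rows 8 rotvec [ 45.2 -27.4  -7.5] dist 0.1168
{"ax":5.65,"ay":-3.42,"az":-0.94,"x":0,"y":0.0141,"z":0.0038},
{"ax":5.65,"ay":-3.42,"az":-0.94,"x":-0,"y":0.0144,"z":0.0024},
{"ax":5.65,"ay":-3.42,"az":-0.94,"x":-0.0002,"y":0.0146,"z":0.001},
{"ax":5.65,"ay":-3.42,"az":-0.94,"x":-0.0004,"y":0.0146,"z":-0.0005},
{"ax":5.65,"ay":-3.42,"az":-0.94,"x":-0.0007,"y":0.0145,"z":-0.0019},
{"ax":5.65,"ay":-3.42,"az":-0.94,"x":-0.0011,"y":0.0142,"z":-0.0032},
{"ax":5.65,"ay":-3.42,"az":-0.94,"x":-0.0016,"y":0.0138,"z":-0.0045},
{"ax":5.65,"ay":-3.42,"az":-0.94,"x":-0.0021,"y":0.0133,"z":-0.0057}
bottle lean now deg 41.48
```

Call:
apply_moves(moves=[{"x":0,"y":0.014,"z":0.004,"ax":5.65,"ay":-3.4,"az":-0.9},{"x":0,"y":0.0145,"z":0.0025,"ax":5.65,"ay":-3.4,"az":-0.9},{"x":0,"y":0.0145,"z":0.001,"ax":5.65,"ay":-3.4,"az":-0.9},{"x":0,"y":0.0145,"z":-0.0005,"ax":5.65,"ay":-3.4,"az":-0.9},{"x":-0.0005,"y":0.0145,"z":-0.002,"ax":5.65,"ay":-3.4,"az":-0.9},{"x":-0.001,"y":0.014,"z":-0.003,"ax":5.65,"ay":-3.4,"az":-0.9},{"x":-0.0015,"y":0.014,"z":-0.0045,"ax":5.65,"ay":-3.4,"az":-0.9},{"x":-0.002,"y":0.0135,"z":-0.0055,"ax":5.65,"ay":-3.4,"az":-0.9},{"x":0,"y":0,"z":0,"ax":0,"ay":0,"az":0}])

```text
t: 16.87
tcp_pos: [0.5334, -0.0293, 0.2171]
tool_rot: [-0.292, 0.087, 0.928, 0.214]
force: [-0.6, -0.0, -3.1]
finger_gap: 0.598
```

```bash
python3 - <<'E'
from h import *
st();stand('near',.015,155,.016,.046,.04)
snap('side');print([(np.round(d['at'],3).tolist(),round(d['p'],2)) for d in finder.mark_of('short_1','side')])
E
```

```text
t 16.87 tcp [ 0.5334 -0.0293  0.2171] gap 0.5983758305429644 F [-0.6 -0.  -3.1]
Rtool [[-0.737, -0.448, -0.506], [0.347, -0.893, 0.286], [-0.58, 0.036, 0.814]] q [-0.32  0.86  1.18  0.11  2.05  1.74]
target tcp [ 0.5351 -0.0223  0.0923]
rows 4 rotvec [-2.6  0.9  0.1] dist 0.125
{"ax":-0.65,"ay":0.22,"az":0.03,"x":0.0184,"y":-0.0029,"z":-0.0251},
{"ax":-0.65,"ay":0.22,"az":0.03,"x":0.0185,"y":-0.0026,"z":-0.0251},
{"ax":-0.65,"ay":0.22,"az":0.03,"x":0.0186,"y":-0.0023,"z":-0.025},
{"ax":-0.65,"ay":0.22,"az":0.03,"x":0.0187,"y":-0.002,"z":-0.025}
bottle lean now deg 2.21
[([0.537, -0.114, 0.063], 0.82), ([0.522, -0.023, 0.228], 0.76)]
```

Call:
apply_moves(moves=[{"x":0.0185,"y":-0.003,"z":-0.025,"ax":-0.7,"ay":0.2,"az":0},{"x":0.0185,"y":-0.003,"z":-0.025,"ax":-0.7,"ay":0.2,"az":0},{"x":0.0185,"y":-0.002,"z":-0.025,"ax":-0.7,"ay":0.2,"az":0},{"x":0.0185,"y":-0.002,"z":-0.025,"ax":-0.7,"ay":0.2,"az":0},{"x":0.004,"y":0,"z":-0.005,"ax":0,"ay":0,"az":0},{"x":0,"y":0,"z":0,"ax":0,"ay":0,"az":0}])

```text
t: 17.47
tcp_pos: [0.5397, -0.0118, 0.0912]
tool_rot: [-0.317, 0.055, 0.925, 0.199]
force: [0.4, 0.2, -1.7]
finger_gap: 0.605
```

```bash
python3 - <<'E'
from h import *
st();stand('near',.015,155,.016,.046,.003,n=3)
E
```

```text
t 17.47 tcp [ 0.5397 -0.0118  0.0912] gap 0.604667123712206 F [ 0.4  0.2 -1.7]
Rtool [[-0.719, -0.404, -0.566], [0.334, -0.914, 0.229], [-0.61, -0.024, 0.792]] q [-0.29  1.01  1.21  0.12  1.83  1.66]
target tcp [ 0.5351 -0.0223  0.0553]
rows 3 rotvec [ 1.8 -1.3 -0.1] dist 0.0377
{"ax":0.6,"ay":-0.42,"az":-0.03,"x":0.0072,"y":0.0041,"z":-0.0094},
{"ax":0.6,"ay":-0.42,"az":-0.03,"x":0.0072,"y":0.004,"z":-0.0095},
{"ax":0.6,"ay":-0.42,"az":-0.03,"x":0.0071,"y":0.0039,"z":-0.0096}
bottle lean now deg 1.88
```

Call:
apply_moves(moves=[{"x":0.003,"y":0.0055,"z":-0.004,"ax":0.6,"ay":-0.4,"az":0},{"x":0.006,"y":0.005,"z":-0.008,"ax":0.6,"ay":-0.4,"az":0},{"x":0.0065,"y":0.002,"z":-0.0085,"ax":0.6,"ay":-0.4,"az":0},{"x":0,"y":0,"z":0,"ax":0,"ay":0,"az":0}])

```text
t: 17.8
tcp_pos: [0.5365, -0.0227, 0.0691]
tool_rot: [-0.308, 0.068, 0.927, 0.204]
force: [-0.7, -0.4, -1.7]
finger_gap: 0.598
```

```bash
python3 - <<'E'
from h import *
st();stand('near',.015,155,.016,.046,.0,n=3)
E
```

```text
t 17.8 tcp [ 0.5365 -0.0227  0.0691] gap 0.5984595324978379 F [-0.7 -0.4 -1.7]
Rtool [[-0.728, -0.419, -0.543], [0.335, -0.908, 0.252], [-0.598, 0.001, 0.801]] q [-0.3   1.04  1.21  0.1   1.82  1.67]
target tcp [ 0.5351 -0.0223  0.0523]
rows 3 rotvec [ 0.1 -0.4 -0.2] dist 0.0168
{"ax":0.02,"ay":-0.14,"az":-0.07,"x":0.0038,"y":0.0001,"z":-0.0042},
{"ax":0.02,"ay":-0.14,"az":-0.07,"x":0.0037,"y":0.0001,"z":-0.0042},
{"ax":0.02,"ay":-0.14,"az":-0.07,"x":0.0037,"y":0.0001,"z":-0.0042}
bottle lean now deg 0.43
```

Call:
apply_moves(moves=[{"x":0.0035,"y":0,"z":-0.0045,"ax":0,"ay":0,"az":0},{"x":0.0035,"y":0,"z":-0.0045,"ax":0,"ay":0,"az":0},{"x":0.003,"y":0,"z":-0.004,"ax":0,"ay":0,"az":0}])

```text
t: 18.05
tcp_pos: [0.538, -0.0213, 0.0562]
tool_rot: [-0.308, 0.067, 0.926, 0.206]
force: [2.0, 5.7, 5.3]
finger_gap: 0.602
```

Call:
apply_moves(moves=[{"x":0.002,"y":0,"z":-0.003,"ax":0,"ay":0,"az":0},{"x":0.002,"y":0,"z":-0.003,"ax":0,"ay":0,"az":0}])

```text
t: 18.22
tcp_pos: [0.5382, -0.0206, 0.0532]
tool_rot: [-0.305, 0.066, 0.928, 0.206]
force: [3.7, -1.0, 20.6]
finger_gap: 0.6
```

Call:
apply_moves(moves=[{"x":0,"y":0,"z":0,"ax":0,"ay":0,"az":0},{"x":0,"y":0,"z":0,"ax":0,"ay":0,"az":0},{"x":0,"y":0,"z":0,"ax":0,"ay":0,"az":0},{"x":0,"y":0,"z":0,"ax":0,"ay":0,"az":0}], fingers=-0.42)

```text
t: 18.55
tcp_pos: [0.5377, -0.0211, 0.0544]
tool_rot: [-0.304, 0.065, 0.928, 0.206]
force: [-0.1, 0.4, 1.8]
finger_gap: 0.709
```

```bash
python3 - <<'E'
from h import *
st();snap('side')
for n in('short_1','standing_short','standing_tall'):print(n,[(np.round(d['at'],3).tolist(),round(d['p'],2)) for d in finder.mark_of(n,'side')])
plan([.538,-.0206,.25])
E
```

```text
t 18.55 tcp [ 0.5377 -0.0211  0.0544] gap 0.7090697772468352 F [-0.1  0.4  1.8]
Rtool [[-0.731, -0.422, -0.537], [0.342, -0.907, 0.246], [-0.59, -0.003, 0.807]] q [-0.3   1.07  1.2   0.11  1.81  1.67]
short_1 [([0.526, -0.016, 0.062], 0.94), ([0.536, -0.12, 0.063], 0.58)]
standing_short [([0.59, -0.028, 0.0], 0.67), ([0.516, 0.061, 0.011], 0.6)]
standing_tall [([0.605, 0.065, 0.016], 0.56), ([0.706, 0.372, -0.001], 0.52)]
rows 5 rotvec [0. 0. 0.] dist 0.1956
5 x {"ax":0,"ay":0,"az":0,"x":-0.0231,"y":-0.0002,"z":0.0316}
```

Call:
apply_moves(moves=[{"x":-0.008,"y":0,"z":0.011,"ax":0,"ay":0,"az":0},{"x":-0.016,"y":0,"z":0.022,"ax":0,"ay":0,"az":0},{"x":-0.023,"y":0,"z":0.0315,"ax":0,"ay":0,"az":0},{"x":-0.023,"y":0,"z":0.0315,"ax":0,"ay":0,"az":0},{"x":-0.023,"y":0,"z":0.0315,"ax":0,"ay":0,"az":0},{"x":-0.023,"y":0,"z":0.0315,"ax":0,"ay":0,"az":0}])

```text
t: 19.25
tcp_pos: [0.534, -0.022, 0.2517]
tool_rot: [-0.296, 0.067, 0.931, 0.206]
force: [1.5, 0.5, 0.1]
finger_gap: 0.71
```

```bash
python3 - <<'E'
from h import *
st();snap('side','s5')
for n in('short_1',):print(n,[(np.round(d['at'],3).tolist(),round(d['p'],2)) for d in finder.mark_of(n,'side')])
lying('top')
for f in(False,True): plan([.57,-.26,.25],graspR(107,10,f))
E
```

```text
t 19.25 tcp [ 0.534  -0.022   0.2517] gap 0.7100945199697132 F [1.5 0.5 0.1]
Rtool [[-0.741, -0.422, -0.523], [0.343, -0.907, 0.245], [-0.578, 0.002, 0.816]] q [-0.31  0.82  1.17  0.12  2.1   1.71]
short_1 [([0.536, -0.122, 0.065], 0.83), ([0.526, -0.014, 0.061], 0.6)]
tall_1 p 0.94 ext-cen [0.441 0.324] cap deg -81.5 len 0.133 mark [[0.443, 0.324, 0.018]]
tall_1 p 0.69 ext-cen [ 0.584 -0.343] cap deg 103.8 len 0.127 mark [[0.587, -0.346, 0.02]]
rows 12 rotvec [ 46.7  60.8 -19.4] dist 0.241
{"ax":3.89,"ay":5.07,"az":-1.62,"x":-0.0092,"y":0.0167,"z":-0.0063},
{"ax":3.89,"ay":5.07,"az":-1.62,"x":-0.009,"y":0.016,"z":-0.0082},
{"ax":3.89,"ay":5.07,"az":-1.62,"x":-0.0086,"y":0.0151,"z":-0.0101},
{"ax":3.89,"ay":5.07,"az":-1.62,"x":-0.008,"y":0.0141,"z":-0.0118},
{"ax":3.89,"ay":5.07,"az":-1.62,"x":-0.0073,"y":0.0131,"z":-0.0134},
{"ax":3.89,"ay":5.07,"az":-1.62,"x":-0.0064,"y":0.0119,"z":-0.0149},
{"ax":3.89,"ay":5.07,"az":-1.62,"x":-0.0054,"y":0.0107,"z":-0.0161},
{"ax":3.89,"ay":5.07,"az":-1.62,"x":-0.0042,"y":0.0094,"z":-0.0173},
{"ax":3.89,"ay":5.07,"az":-1.62,"x":-0.0029,"y":0.0081,
[... 912 characters left out ...]
x":0.0007,"y":0.0105,"z":0.0058},
{"ax":-5.65,"ay":1.15,"az":3.59,"x":0.0012,"y":0.0098,"z":0.0069},
{"ax":-5.65,"ay":1.15,"az":3.59,"x":0.0017,"y":0.009,"z":0.0078},
{"ax":-5.65,"ay":1.15,"az":3.59,"x":0.002,"y":0.0081,"z":0.0087},
{"ax":-5.65,"ay":1.15,"az":3.59,"x":0.0023,"y":0.007,"z":0.0095},
{"ax":-5.65,"ay":1.15,"az":3.59,"x":0.0025,"y":0.0059,"z":0.0102},
{"ax":-5.65,"ay":1.15,"az":3.59,"x":0.0027,"y":0.0047,"z":0.0108},
{"ax":-5.65,"ay":1.15,"az":3.59,"x":0.0027,"y":0.0035,"z":0.0112},
{"ax":-5.65,"ay":1.15,"az":3.59,"x":0.0027,"y":0.0022,"z":0.0116},
{"ax":-5.65,"ay":1.15,"az":3.59,"x":0.0025,"y":0.0009,"z":0.0118},
{"ax":-5.65,"ay":1.15,"az":3.59,"x":0.0023,"y":-0.0004,"z":0.0118}
```

Call:
apply_moves(moves=[{"x":-0.0055,"y":0.01,"z":-0.004,"ax":-5.65,"ay":1.15,"az":3.6},{"x":-0.005,"y":0.0105,"z":-0.003,"ax":-5.65,"ay":1.15,"az":3.6},{"x":-0.004,"y":0.011,"z":-0.002,"ax":-5.65,"ay":1.15,"az":3.6},{"x":-0.0035,"y":0.0115,"z":-0.001,"ax":-5.65,"ay":1.15,"az":3.6},{"x":-0.0025,"y":0.012,"z":0.0005,"ax":-5.65,"ay":1.15,"az":3.6},{"x":-0.002,"y":0.012,"z":0.0015,"ax":-5.65,"ay":1.15,"az":3.6},{"x":-0.001,"y":0.0115,"z":0.0025,"ax":-5.65,"ay":1.15,"az":3.6},{"x":-0.0005,"y":0.0115,"z":0.0035,"ax":-5.65,"ay":1.15,"az":3.6},{"x":0,"y":0.011,"z":0.005,"ax":-5.65,"ay":1.15,"az":3.6},{"x":0.0005,"y":0.0105,"z":0.006,"ax":-5.65,"ay":1.15,"az":3.6}], fingers=-1)

```text
t: 20.43
tcp_pos: [0.5498, -0.1437, 0.2266]
tool_rot: [-0.392, -0.298, 0.831, -0.261]
force: [-0.3, -0.1, -0.2]
finger_gap: 0.999
```

```bash
python3 - <<'E'
from h import *
st()
plan([.58,-.30,.20],graspR(106,15,True))
E
```

```text
t 20.43 tcp [ 0.5498 -0.1437  0.2266] gap 0.9990289419249746 F [-0.3 -0.1 -0.2]
Rtool [[-0.557, 0.666, -0.495], [-0.2, -0.687, -0.699], [-0.806, -0.291, 0.516]] q [-0.28  0.73  1.26 -0.36  1.69  0.49]
rows 9 rotvec [-50.    6.7  38.7] dist 0.1614
{"ax":-5.56,"ay":0.74,"az":4.3,"x":0.004,"y":0.015,"z":0.0089},
{"ax":-5.56,"ay":0.74,"az":4.3,"x":0.0049,"y":0.0137,"z":0.0104},
{"ax":-5.56,"ay":0.74,"az":4.3,"x":0.0058,"y":0.0123,"z":0.0117},
{"ax":-5.56,"ay":0.74,"az":4.3,"x":0.0065,"y":0.0106,"z":0.0129},
{"ax":-5.56,"ay":0.74,"az":4.3,"x":0.007,"y":0.0088,"z":0.014},
{"ax":-5.56,"ay":0.74,"az":4.3,"x":0.0074,"y":0.0069,"z":0.0148},
{"ax":-5.56,"ay":0.74,"az":4.3,"x":0.0077,"y":0.0048,"z":0.0155},
{"ax":-5.56,"ay":0.74,"az":4.3,"x":0.0078,"y":0.0027,"z":0.0159},
{"ax":-5.56,"ay":0.74,"az":4.3,"x":0.0077,"y":0.0006,"z":0.0162}
```

Call:
apply_moves(moves=[{"x":0.004,"y":0.015,"z":0.009,"ax":-5.55,"ay":0.75,"az":4.3},{"x":0.005,"y":0.0135,"z":0.0105,"ax":-5.55,"ay":0.75,"az":4.3},{"x":0.006,"y":0.0125,"z":0.0115,"ax":-5.55,"ay":0.75,"az":4.3},{"x":0.0065,"y":0.0105,"z":0.013,"ax":-5.55,"ay":0.75,"az":4.3},{"x":0.007,"y":0.009,"z":0.014,"ax":-5.55,"ay":0.75,"az":4.3},{"x":0.0075,"y":0.007,"z":0.015,"ax":-5.55,"ay":0.75,"az":4.3},{"x":0.0075,"y":0.005,"z":0.0155,"ax":-5.55,"ay":0.75,"az":4.3},{"x":0.008,"y":0.0025,"z":0.016,"ax":-5.55,"ay":0.75,"az":4.3},{"x":0.0075,"y":0.0005,"z":0.016,"ax":-5.55,"ay":0.75,"az":4.3},{"x":0,"y":0,"z":0,"ax":0,"ay":0,"az":0}])

```text
t: 21.27
tcp_pos: [0.5738, -0.2999, 0.1777]
tool_rot: [0.36, 0.503, -0.475, 0.627]
force: [-1.5, 0.5, 0.2]
finger_gap: 1.003
```

```bash
python3 - <<'E'
from h import *
st();L=lying('top')
c=np.array([np.cos(np.radians(105.5)),np.sin(np.radians(105.5))])
plan(np.r_[np.array([.586,-.344])-.002*c,.09],graspR(105.5,26,True),n=5)
E
```

```text
t 21.27 tcp [ 0.5738 -0.2999  0.1777] gap 1.0027311464459172 F [-1.5  0.5  0.2]
Rtool [[0.044, 0.956, 0.288], [-0.233, 0.291, -0.928], [-0.971, -0.027, 0.236]] q [-0.58  0.6   1.55 -0.23  0.84 -0.73]
tall_1 p 0.9 ext-cen [0.441 0.324] cap deg -81.9 len 0.134 mark [[0.44, 0.322, 0.022]]
short_1 p 0.78 ext-cen [ 0.535 -0.013] cap deg 125.2 len 0.057 mark [[0.525, -0.01, 0.065]]
rows 5 rotvec [  1.9 -12.3   0.9] dist 0.1028
{"ax":0.37,"ay":-2.45,"az":0.18,"x":0.0198,"y":-0.0005,"z":0.0057},
{"ax":0.37,"ay":-2.45,"az":0.18,"x":0.02,"y":-0.0006,"z":0.0048},
{"ax":0.37,"ay":-2.45,"az":0.18,"x":0.0202,"y":-0.0006,"z":0.004},
{"ax":0.37,"ay":-2.45,"az":0.18,"x":0.0203,"y":-0.0006,"z":0.0031},
{"ax":0.37,"ay":-2.45,"az":0.18,"x":0.0204,"y":-0.0007,"z":0.0022}
```

Call:
apply_moves(moves=[{"x":0.02,"y":-0.0005,"z":0.0055,"ax":0.4,"ay":-3.2,"az":0.2},{"x":0.02,"y":-0.0005,"z":0.005,"ax":0.4,"ay":-3.2,"az":0.2},{"x":0.02,"y":-0.0005,"z":0.004,"ax":0.4,"ay":-3.2,"az":0.2},{"x":0.02,"y":-0.0005,"z":0.003,"ax":0.4,"ay":-3.2,"az":0.2},{"x":0.02,"y":-0.0005,"z":0.002,"ax":0.4,"ay":-3.2,"az":0.2},{"x":0,"y":0,"z":0,"ax":0,"ay":0,"az":0}])

```text
t: 22.02
tcp_pos: [0.5971, -0.3424, 0.0937]
tool_rot: [0.303, 0.392, -0.52, 0.695]
force: [-0.6, 0.2, -0.6]
finger_gap: 0.999
```

```bash
python3 - <<'E'
from h import *
st();L=lying('wrist')
c=np.array([np.cos(np.radians(105.5)),np.sin(np.radians(105.5))])
plan(np.r_[np.array([.586,-.344])-.002*c,.027],graspR(105.5,29,True),n=4)
E
```

```text
t 22.02 tcp [ 0.5971 -0.3424  0.0937] gap 0.9987628563400216 F [-0.6  0.2 -0.6]
Rtool [[0.15, 0.961, 0.231], [-0.486, 0.275, -0.829], [-0.861, 0.013, 0.509]] q [-0.54  0.76  1.65 -0.85  0.46 -0.1 ]
tall_1 p 0.86 ext-cen [ 0.583 -0.343] cap deg 105.6 len 0.147 mark [[0.589, -0.343, 0.018]]
short_1 p 0.23 ext-cen [ 0.583 -0.34 ] cap deg 105.6 len 0.143 mark []
rows 4 rotvec [-0.3  1.9 -1.2] dist 0.0741
{"ax":-0.06,"ay":0.48,"az":-0.3,"x":0.0152,"y":-0.0036,"z":-0.0099},
{"ax":-0.06,"ay":0.48,"az":-0.3,"x":0.0153,"y":-0.0035,"z":-0.0098},
{"ax":-0.06,"ay":0.48,"az":-0.3,"x":0.0154,"y":-0.0034,"z":-0.0097},
{"ax":-0.06,"ay":0.48,"az":-0.3,"x":0.0155,"y":-0.0033,"z":-0.0095}
```

Call:
apply_moves(moves=[{"x":0.015,"y":-0.0055,"z":-0.01,"ax":0,"ay":0.5,"az":-0.3},{"x":0.0155,"y":-0.005,"z":-0.01,"ax":0,"ay":0.5,"az":-0.3},{"x":0.0155,"y":-0.0045,"z":-0.0095,"ax":0,"ay":0.5,"az":-0.3},{"x":0.0155,"y":-0.003,"z":-0.0095,"ax":0,"ay":0.5,"az":-0.3},{"x":0,"y":0,"z":0,"ax":0,"ay":0,"az":0}])

```text
t: 22.68
tcp_pos: [0.5894, -0.3505, 0.037]
tool_rot: [0.311, 0.395, -0.522, 0.689]
force: [-0.6, -0.8, -1.2]
finger_gap: 1.001
```

```bash
python3 - <<'E'
from h import *
st()
c=np.array([np.cos(np.radians(105.5)),np.sin(np.radians(105.5))])
plan(np.r_[np.array([.587,-.344])-.002*c,.027],graspR(105.5,29,True),n=2)
E
```

```text
t 22.68 tcp [ 0.5894 -0.3505  0.037 ] gap 1.001138676270933 F [-0.6 -0.8 -1.2]
Rtool [[0.143, 0.965, 0.22], [-0.474, 0.262, -0.841], [-0.869, 0.016, 0.495]] q [-0.57  0.85  1.66 -0.99  0.4   0.06]
rows 2 rotvec [-0.7  0.6 -0.7] dist 0.0112
{"ax":-0.36,"ay":0.32,"az":-0.33,"x":0.0031,"y":-0.0004,"z":-0.0046},
{"ax":-0.36,"ay":0.32,"az":-0.33,"x":0.0032,"y":-0.0004,"z":-0.0046}
```

Call:
apply_moves(moves=[{"x":0.004,"y":-0.001,"z":-0.0045,"ax":-0.4,"ay":0.3,"az":-0.3},{"x":0.0035,"y":-0.001,"z":-0.0045,"ax":-0.4,"ay":0.3,"az":-0.3},{"x":0,"y":0,"z":0,"ax":0,"ay":0,"az":0}])

```text
t: 22.93
tcp_pos: [0.5887, -0.3484, 0.0298]
tool_rot: [0.307, 0.402, -0.521, 0.688]
force: [0.1, 0.6, 0.1]
finger_gap: 1.002
```

Call:
apply_moves(moves=[{"x":0,"y":0,"z":0,"ax":0,"ay":0,"az":0},{"x":0,"y":0,"z":0,"ax":0,"ay":0,"az":0},{"x":0,"y":0,"z":0,"ax":0,"ay":0,"az":0},{"x":0,"y":0,"z":0,"ax":0,"ay":0,"az":0},{"x":0,"y":0,"z":0,"ax":0,"ay":0,"az":0},{"x":0,"y":0,"z":0,"ax":0,"ay":0,"az":0},{"x":0,"y":0,"z":0,"ax":0,"ay":0,"az":0},{"x":0,"y":0,"z":0,"ax":0,"ay":0,"az":0}], fingers=1, squeeze=50)

```text
t: 23.6
tcp_pos: [0.5898, -0.3482, 0.0335]
tool_rot: [0.307, 0.4, -0.521, 0.689]
force: [-1.1, -0.4, -0.3]
finger_gap: 0.457
```

```bash
python3 - <<'E'
from h import *
grabbed([.587,-.344],105.5,.018)
stand('far',.0,96,.016,.065,.17,n=10)
E
```

```text
t 23.6 tcp [ 0.5898 -0.3482  0.0335] gap 0.4570334513344682 F [-1.1 -0.4 -0.3]
Rtool [[0.137, 0.963, 0.232], [-0.473, 0.269, -0.839], [-0.871, 0.006, 0.492]] q [-0.56  0.85  1.66 -0.99  0.4   0.05]
off [ 0.0111  0.     -0.0118] c_tool [-0.492  0.    -0.871]
target tcp [ 0.6151 -0.0409  0.2462]
rows 13 rotvec [10.4 89.7  2.5] dist 0.3746
{"ax":0.8,"ay":6.9,"az":0.19,"x":-0.0251,"y":0.0083,"z":-0.0113},
{"ax":0.8,"ay":6.9,"az":0.19,"x":-0.0236,"y":0.0082,"z":-0.0144},
{"ax":0.8,"ay":6.9,"az":0.19,"x":-0.0216,"y":0.0081,"z":-0.0172},
{"ax":0.8,"ay":6.9,"az":0.19,"x":-0.0194,"y":0.0079,"z":-0.0198},
{"ax":0.8,"ay":6.9,"az":0.19,"x":-0.0168,"y":0.0077,"z":-0.0221},
{"ax":0.8,"ay":6.9,"az":0.19,"x":-0.014,"y":0.0074,"z":-0.0241},
{"ax":0.8,"ay":6.9,"az":0.19,"x":-0.011,"y":0.0071,"z":-0.0257},
{"ax":0.8,"ay":6.9,"az":0.19,"x":-0.0078,"y":0.0068,"z":-0.0269},
{"ax":0.8,"ay":6.9,"az":0.19,"x":-0.0045,"y":0.0064,"z":-0.0277},
{"ax":0.8,"ay":6.9,"az":0.19,"x":-0.0011,"y":0.006,"z":-0.0282},
{"ax":0.8,"ay":6.9,"az":0.19,"x":0.0023,"y":0.0056,"z":-0.0282},
{"ax":0.8,"ay":6.9,"az":0.19,"x":0.0057,"y":0.0052,"z":-0.0278},
{"ax":0.8,"ay":6.9,"az":0.19,"x":0.0091,"y":0.0048,"z":-0.0269}
bottle lean now deg 90.0
```

Call:
apply_moves(moves=[{"x":-0.033,"y":0,"z":0.018,"ax":0,"ay":0,"az":0},{"x":-0.034,"y":0,"z":0.019,"ax":0,"ay":0,"az":0},{"x":-0.035,"y":0,"z":0.015,"ax":0.5,"ay":3,"az":0.2},{"x":-0.036,"y":0,"z":0.01,"ax":0.8,"ay":6,"az":0.2},{"x":-0.036,"y":0.004,"z":0,"ax":0.8,"ay":6.9,"az":0.2},{"x":-0.03,"y":0.006,"z":-0.01,"ax":0.8,"ay":6.9,"az":0.2},{"x":-0.02,"y":0.007,"z":-0.015,"ax":0.8,"ay":6.9,"az":0.2},{"x":-0.014,"y":0.007,"z":-0.02,"ax":0.8,"ay":6.9,"az":0.2},{"x":-0.01,"y":0.007,"z":-0.02,"ax":0.8,"ay":6.9,"az":0.2},{"x":-0.005,"y":0.007,"z":-0.02,"ax":0.8,"ay":6.9,"az":0.2}])

```text
t: 24.43
tcp_pos: [0.5938, -0.2207, 0.2882]
tool_rot: [0.536, 0.63, -0.352, 0.438]
force: [0.2, -0.1, -3.0]
finger_gap: 0.459
```

```bash
python3 - <<'E'
from h import *
st();stand('far',.0,96,.016,.065,.17)
E
```

```text
t 24.43 tcp [ 0.5938 -0.2207  0.2882] gap 0.45897787953126107 F [ 0.2 -0.1 -3. ]
Rtool [[-0.041, 0.984, 0.175], [0.367, 0.178, -0.913], [-0.929, 0.027, -0.368]] q [-0.65  0.59  1.24  0.27  1.57 -0.87]
target tcp [ 0.6151 -0.0409  0.2462]
rows 6 rotvec [ 4.3 38.8  1.7] dist 0.1859
{"ax":0.72,"ay":6.47,"az":0.28,"x":0.0174,"y":0.0086,"z":-0.0242},
{"ax":0.72,"ay":6.47,"az":0.28,"x":0.02,"y":0.0083,"z":-0.0222},
{"ax":0.72,"ay":6.47,"az":0.28,"x":0.0224,"y":0.0079,"z":-0.0199},
{"ax":0.72,"ay":6.47,"az":0.28,"x":0.0246,"y":0.0076,"z":-0.0173},
{"ax":0.72,"ay":6.47,"az":0.28,"x":0.0264,"y":0.0072,"z":-0.0145},
{"ax":0.72,"ay":6.47,"az":0.28,"x":0.0279,"y":0.0069,"z":-0.0115}
bottle lean now deg 38.94
```

Call:
apply_moves(moves=[{"x":0.0175,"y":0.0085,"z":-0.024,"ax":0.7,"ay":6.5,"az":0.3},{"x":0.02,"y":0.0085,"z":-0.022,"ax":0.7,"ay":6.5,"az":0.3},{"x":0.0225,"y":0.008,"z":-0.02,"ax":0.7,"ay":6.5,"az":0.3},{"x":0.0245,"y":0.0075,"z":-0.0175,"ax":0.7,"ay":6.5,"az":0.3},{"x":0.0265,"y":0.007,"z":-0.0145,"ax":0.7,"ay":6.5,"az":0.3},{"x":0.028,"y":0.007,"z":-0.0115,"ax":0.7,"ay":6.5,"az":0.3},{"x":0,"y":0,"z":0,"ax":0,"ay":0,"az":0}])

```text
t: 25.02
tcp_pos: [0.6205, -0.0405, 0.2479]
tool_rot: [0.653, 0.717, -0.163, 0.184]
force: [-1.8, 0.1, -3.5]
finger_gap: 0.449
```

```bash
python3 - <<'E'
from h import *
st();stand('far',.0,96,.016,.065,.05)
snap('side','s6');snap('top','t6')
print([(np.round(d['at'],3).tolist(),round(d['p'],2)) for d in finder.mark_of('tall_1','side')])
a=cv2.imread('pics/s6.png')[100:340,290:540];b=cv2.imread('pics/t6.png')[100:340,280:530]
cv2.imwrite('pics/c6.png',cv2.resize(np.hstack([a,b]),None,fx=1.6,fy=1.6,interpolation=2))
E
```

```text
t 25.02 tcp [ 0.6205 -0.0405  0.2479] gap 0.4488211404544332 F [-1.8  0.1 -3.5]
Rtool [[-0.08, 0.995, 0.052], [0.875, 0.095, -0.474], [-0.477, 0.007, -0.879]] q [-0.58  0.8   1.33  0.78  1.78 -0.83]
target tcp [ 0.6151 -0.0409  0.1262]
rows 3 rotvec [ 0.1 -1.  -0.7] dist 0.1219
{"ax":0.04,"ay":-0.33,"az":-0.22,"x":0.0194,"y":-0.0021,"z":0.0356},
{"ax":0.04,"ay":-0.33,"az":-0.22,"x":0.0196,"y":-0.002,"z":0.0355},
{"ax":0.04,"ay":-0.33,"az":-0.22,"x":0.0198,"y":-0.0019,"z":0.0354}
bottle lean now deg 1.09
[([0.618, -0.024, 0.254], 0.91), ([0.252, 0.468, 0.018], 0.79), ([0.444, 0.323, 0.02], 0.72), ([0.62, 0.513, 0.02], 0.64), ([0.335, 0.102, 0.016], 0.56), ([0.532, -0.12, 0.063], 0.26)]
```

View pics/c6.png

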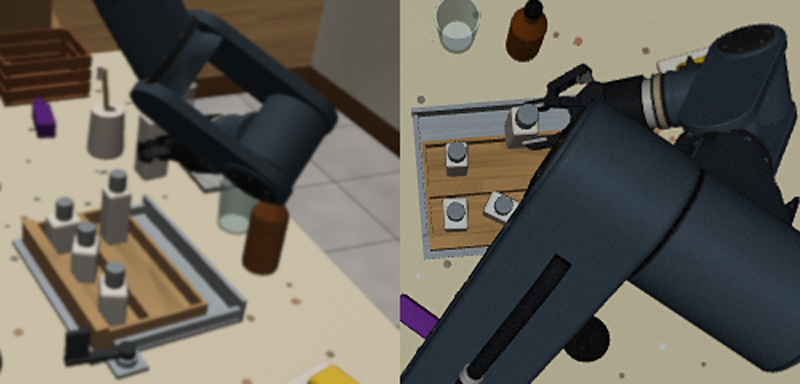

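Call:
apply_moves(moves=[{"x":0.0195,"y":-0.0025,"z":0.0355,"ax":0,"ay":-0.3,"az":-0.2},{"x":0.0195,"y":-0.0025,"z":0.0355,"ax":0,"ay":-0.3,"az":-0.2},{"x":0.0195,"y":-0.0025,"z":0.0355,"ax":0,"ay":-0.3,"az":-0.2},{"x":0,"y":0,"z":0,"ax":0,"ay":0,"az":0}])

```text
t: 25.5
tcp_pos: [0.6235, -0.0547, 0.1332]
tool_rot: [0.648, 0.712, -0.17, 0.211]
force: [-0.6, -0.3, -3.1]
finger_gap: 0.458
```

```bash
python3 - <<'E'
from h import *
st();stand('far',.0,96,.016,.065,.0,n=4)
E
```

```text
t 25.5 tcp [ 0.6235 -0.0547  0.1332] gap 0.45765374535985764 F [-0.6 -0.3 -3.1]
Rtool [[-0.071, 0.994, 0.08], [0.851, 0.102, -0.515], [-0.52, 0.032, -0.854]] q [-0.58  0.94  1.34  0.74  1.63 -0.97]
target tcp [ 0.6151 -0.0409  0.0762]
rows 4 rotvec [ 1.5  1.9 -1. ] dist 0.0592
{"ax":0.38,"ay":0.47,"az":-0.26,"x":0.0105,"y":-0.0022,"z":0.0102},
{"ax":0.38,"ay":0.47,"az":-0.26,"x":0.0104,"y":-0.0021,"z":0.0103},
{"ax":0.38,"ay":0.47,"az":-0.26,"x":0.0103,"y":-0.0019,"z":0.0104},
{"ax":0.38,"ay":0.47,"az":-0.26,"x":0.0103,"y":-0.0018,"z":0.0105}
bottle lean now deg 2.61
```

Call:
apply_moves(moves=[{"x":0.0115,"y":-0.004,"z":0.008,"ax":0.4,"ay":0.6,"az":-0.3},{"x":0.0115,"y":-0.003,"z":0.009,"ax":0.4,"ay":0.6,"az":-0.3},{"x":0.0105,"y":-0.003,"z":0.009,"ax":0.4,"ay":0.6,"az":-0.3},{"x":0.006,"y":-0.001,"z":0.007,"ax":0.3,"ay":0.3,"az":-0.2},{"x":0,"y":0,"z":0,"ax":0,"ay":0,"az":0}])

```text
t: 25.92
tcp_pos: [0.6169, -0.0437, 0.0908]
tool_rot: [0.649, 0.716, -0.167, 0.194]
force: [-0.1, 0.2, -2.5]
finger_gap: 0.456
```

```bash
python3 - <<'E'
from h import *
st();stand('far',.0,96,.016,.065,.0,n=3)
E
```

```text
t 25.92 tcp [ 0.6169 -0.0437  0.0908] gap 0.456460228442353 F [-0.1  0.2 -2.5]
Rtool [[-0.082, 0.995, 0.062], [0.865, 0.102, -0.491], [-0.495, 0.013, -0.869]] q [-0.58  1.01  1.35  0.75  1.6  -1.  ]
target tcp [ 0.6151 -0.0409  0.0762]
rows 3 rotvec [ 0.6  0.2 -0.5] dist 0.015
{"ax":0.19,"ay":0.07,"az":-0.16,"x":0.0033,"y":-0.0005,"z":0.0037},
{"ax":0.19,"ay":0.07,"az":-0.16,"x":0.0033,"y":-0.0005,"z":0.0037},
{"ax":0.19,"ay":0.07,"az":-0.16,"x":0.0033,"y":-0.0005,"z":0.0037}
bottle lean now deg 0.76
```

Call:
apply_moves(moves=[{"x":0.0035,"y":-0.001,"z":0.0045,"ax":0.2,"ay":0.2,"az":-0.2},{"x":0.0035,"y":-0.001,"z":0.0045,"ax":0.2,"ay":0.2,"az":-0.2},{"x":0.0035,"y":0,"z":0.0045,"ax":0,"ay":0.2,"az":0}])

```text
t: 26.17
tcp_pos: [0.6171, -0.0426, 0.0769]
tool_rot: [0.648, 0.718, -0.165, 0.191]
force: [0.4, -0.3, -1.6]
finger_gap: 0.459
```

Call:
apply_moves(moves=[{"x":0.002,"y":0,"z":0.003,"ax":0,"ay":0.2,"az":0},{"x":0.002,"y":0,"z":0.003,"ax":0,"ay":0,"az":0}])

```text
t: 26.33
tcp_pos: [0.6175, -0.0421, 0.0729]
tool_rot: [0.649, 0.719, -0.161, 0.188]
force: [-1.6, -7.1, 22.7]
finger_gap: 0.458
```

Call:
apply_moves(moves=[{"x":0,"y":0,"z":0,"ax":0,"ay":0,"az":0},{"x":0,"y":0,"z":0,"ax":0,"ay":0,"az":0},{"x":0,"y":0,"z":0,"ax":0,"ay":0,"az":0},{"x":0,"y":0,"z":0,"ax":0,"ay":0,"az":0}], fingers=-0.3)

```text
t: 26.67
tcp_pos: [0.6185, -0.0426, 0.0751]
tool_rot: [0.65, 0.719, -0.159, 0.188]
force: [0.1, -0.3, -0.6]
finger_gap: 0.651
```

```bash
python3 - <<'E'
from h import *
st();snap('side')
for n in('tall_1','short_1'):print(n,[(np.round(d['at'],3).tolist(),round(d['p'],2)) for d in finder.mark_of(n,'side')])
print(lane('far',0))
E
```

```text
t 26.67 tcp [ 0.6185 -0.0426  0.0751] gap 0.6507510448295618 F [ 0.1 -0.3 -0.6]
Rtool [[-0.085, 0.994, 0.063], [0.875, 0.105, -0.473], [-0.477, 0.015, -0.879]] q [-0.58  1.04  1.34  0.76  1.6  -1.02]
tall_1 [([0.618, -0.024, 0.08], 0.86), ([0.442, 0.324, 0.018], 0.73), ([0.62, 0.508, 0.018], 0.67), ([0.252, 0.466, 0.017], 0.6), ([0.335, 0.1, 0.021], 0.58)]
short_1 [([0.525, -0.015, 0.062], 0.85), ([0.536, -0.119, 0.062], 0.62), ([0.475, -0.041, 0.045], 0.55)]
[ 0.6135 -0.0255]
```

Call:
apply_moves(moves=[{"x":-0.015,"y":0,"z":0,"ax":0,"ay":0,"az":0},{"x":-0.03,"y":0,"z":0,"ax":0,"ay":0,"az":0},{"x":-0.035,"y":0,"z":0,"ax":0,"ay":0,"az":0},{"x":-0.03,"y":0,"z":-0.025,"ax":0,"ay":0,"az":0},{"x":-0.02,"y":0,"z":-0.034,"ax":0,"ay":0,"az":0},{"x":-0.02,"y":0,"z":-0.034,"ax":0,"ay":0,"az":0},{"x":-0.02,"y":0,"z":-0.034,"ax":0,"ay":0,"az":0},{"x":-0.02,"y":0,"z":-0.034,"ax":0,"ay":0,"az":0}])

```text
t: 27.48
tcp_pos: [0.6227, -0.1408, 0.3074]
tool_rot: [0.649, 0.722, -0.164, 0.176]
force: [0.1, -0.4, -0.6]
finger_gap: 0.647
```

```bash
python3 - <<'E'
from h import *
st();snap('side')
for n in('tall_1','short_1'):print(n,[(np.round(d['at'],3).tolist(),round(d['p'],2)) for d in finder.mark_of(n,'side')])
L=lying('top')
plan([.50,.02,.32],graspR(-81.5,10,False))
E
```

```text
t 27.48 tcp [ 0.6227 -0.1408  0.3074] gap 0.6472413039927196 F [ 0.1 -0.4 -0.6]
Rtool [[-0.095, 0.995, 0.042], [0.879, 0.104, -0.465], [-0.467, -0.007, -0.884]] q [-0.68  0.8   1.13  0.75  2.01 -0.75]
tall_1 [([0.616, -0.025, 0.08], 0.69), ([0.617, 0.511, 0.023], 0.69), ([0.334, 0.103, 0.018], 0.59), ([0.443, 0.323, 0.021], 0.57)]
short_1 [([0.528, -0.015, 0.06], 0.76), ([0.535, -0.123, 0.065], 0.63)]
tall_1 p 0.75 ext-cen [0.44  0.325] cap deg -82.6 len 0.133 mark [[0.446, 0.322, 0.02]]
tall_1 p 0.63 ext-cen [ 0.626 -0.031] cap deg 170.9 len 0.061 mark [[0.619, -0.028, 0.081]]
short_1 p 0.82 ext-cen [ 0.531 -0.017] cap deg -107.1 len 0.058 mark [[0.526, -0.014, 0.061]]
short_1 p 0.82 ext-cen [ 0.541 -0.12 ] cap deg -65.5 len 0.067 mark [[0.536, -0.116, 0.062]]
rows 8 rotvec [ -2.4 -52.3  -1.1] dist 0.2017
{"ax":-0.3,"ay":-6.54,"az":-0.13,"x":0.0181,"y":-0.0132,"z":-0.0117},
{"ax":-0.3,"ay":-6.54,"az":-0.13,"x":0.0166,"y":-0.0131,"z":-0.0137},
{"ax":-0.3,"ay":-6.54,"az":-0.13,"x":0.015,"y":-0.0129,"z":-0.0156},
{"ax":-0.3,"ay":-6.54,"az":-0.13,"x":0.0132,"y":-0.0128,"z":-0.0173},
{"ax":-0.3,"ay":-6.54,"az":-0.13,"x":0.0111,"y":-0.0127,"z":-0.0187},
{"ax":-0.3,"ay":-6.54,"az":-0.13,"x":0.009,"y":-0.0126,"z":-0.0199},
{"ax":-0.3,"ay":-6.54,"az":-0.13,"x":0.0067,"y":-0.0125,"z":-0.0209},
{"ax":-0.3,"ay":-6.54,"az":-0.13,"x":0.0043,"y":-0.0123,"z":-0.0216}
```

```bash
python3 - <<'E'
from h import *
plan([.47,.15,.30],graspR(-82,36,False),n=8)
E
```

```text
rows 8 rotvec [ -1.7 -26.3  -1.1] dist 0.3271
{"ax":-0.21,"ay":-3.29,"az":-0.14,"x":0.0339,"y":-0.0152,"z":-0.0171},
{"ax":-0.21,"ay":-3.29,"az":-0.14,"x":0.0329,"y":-0.015,"z":-0.0191},
{"ax":-0.21,"ay":-3.29,"az":-0.14,"x":0.0318,"y":-0.0149,"z":-0.021},
{"ax":-0.21,"ay":-3.29,"az":-0.14,"x":0.0306,"y":-0.0147,"z":-0.0228},
{"ax":-0.21,"ay":-3.29,"az":-0.14,"x":0.0292,"y":-0.0145,"z":-0.0246},
{"ax":-0.21,"ay":-3.29,"az":-0.14,"x":0.0278,"y":-0.0144,"z":-0.0263},
{"ax":-0.21,"ay":-3.29,"az":-0.14,"x":0.0263,"y":-0.0142,"z":-0.0279},
{"ax":-0.21,"ay":-3.29,"az":-0.14,"x":0.0247,"y":-0.014,"z":-0.0294}
```

Call:
apply_moves(moves=[{"x":0.034,"y":-0.015,"z":-0.017,"ax":-0.2,"ay":-3.3,"az":-0.1},{"x":0.033,"y":-0.015,"z":-0.019,"ax":-0.2,"ay":-3.3,"az":-0.1},{"x":0.032,"y":-0.015,"z":-0.021,"ax":-0.2,"ay":-3.3,"az":-0.1},{"x":0.0305,"y":-0.0145,"z":-0.023,"ax":-0.2,"ay":-3.3,"az":-0.1},{"x":0.029,"y":-0.0145,"z":-0.0245,"ax":-0.2,"ay":-3.3,"az":-0.1},{"x":0.028,"y":-0.0145,"z":-0.0265,"ax":-0.2,"ay":-3.3,"az":-0.1},{"x":0.0265,"y":-0.014,"z":-0.028,"ax":-0.2,"ay":-3.3,"az":-0.1},{"x":0.0245,"y":-0.014,"z":-0.0295,"ax":-0.2,"ay":-3.3,"az":-0.1}], fingers=-1)

```text
t: 28.55
tcp_pos: [0.4699, 0.1485, 0.2804]
tool_rot: [0.587, 0.668, -0.311, 0.336]
force: [0.3, 0.6, 0.2]
finger_gap: 1.002
```

```bash
python3 - <<'E'
from h import *
st()
c=np.array([np.cos(np.radians(-82)),np.sin(np.radians(-82))])
plan(np.r_[np.array([.443,.324])-.0*c,.11],graspR(-82,36),n=6)
E
```

```text
t 28.55 tcp [0.4699 0.1485 0.2804] gap 1.0017474169870795 F [0.3 0.6 0.2]
Rtool [[-0.085, 0.993, 0.083], [0.576, 0.117, -0.809], [-0.813, -0.021, -0.582]] q [-0.25  0.38  1.78  0.59  1.3  -0.62]
rows 7 rotvec [-1.7  0.4  0.2] dist 0.2461
{"ax":-0.25,"ay":0.06,"az":0.03,"x":0.0346,"y":-0.0004,"z":-0.0065},
{"ax":-0.25,"ay":0.06,"az":0.03,"x":0.0346,"y":-0.0004,"z":-0.0064},
{"ax":-0.25,"ay":0.06,"az":0.03,"x":0.0346,"y":-0.0004,"z":-0.0064},
{"ax":-0.25,"ay":0.06,"az":0.03,"x":0.0346,"y":-0.0003,"z":-0.0064},
{"ax":-0.25,"ay":0.06,"az":0.03,"x":0.0346,"y":-0.0003,"z":-0.0063},
{"ax":-0.25,"ay":0.06,"az":0.03,"x":0.0346,"y":-0.0003,"z":-0.0063},
{"ax":-0.25,"ay":0.06,"az":0.03,"x":0.0346,"y":-0.0003,"z":-0.0063}
```

Call:
apply_moves(moves=[{"x":0.0345,"y":-0.0005,"z":-0.0065,"ax":-0.2,"ay":0,"az":0},{"x":0.0345,"y":-0.0005,"z":-0.0065,"ax":-0.2,"ay":0,"az":0},{"x":0.0345,"y":-0.0005,"z":-0.0065,"ax":-0.2,"ay":0,"az":0},{"x":0.0345,"y":-0.0005,"z":-0.0065,"ax":-0.2,"ay":0,"az":0},{"x":0.0345,"y":-0.0005,"z":-0.0065,"ax":-0.2,"ay":0,"az":0},{"x":0.0345,"y":-0.0005,"z":-0.0065,"ax":-0.2,"ay":0,"az":0},{"x":0.0345,"y":-0.0005,"z":-0.0065,"ax":-0.2,"ay":0,"az":0},{"x":0,"y":0,"z":0,"ax":0,"ay":0,"az":0}])

```text
t: 29.22
tcp_pos: [0.4267, 0.3388, 0.1004]
tool_rot: [0.576, 0.677, -0.305, 0.343]
force: [0.2, 0.5, 0.6]
finger_gap: 1.0
```

```bash
python3 - <<'E'
from h import *
st();L=lying('wrist');snap('side');print([(np.round(d['at'],3).tolist(),round(d['p'],2)) for d in finder.mark_of('tall_1','side')])
c=np.array([np.cos(np.radians(-82)),np.sin(np.radians(-82))])
plan(np.r_[np.array([.443,.324])-.0*c,.033],graspR(-82,36),n=4)
E
```

```text
t 29.22 tcp [0.4267 0.3388 0.1004] gap 0.999556902413891 F [0.2 0.5 0.6]
Rtool [[-0.102, 0.988, 0.113], [0.571, 0.151, -0.807], [-0.815, -0.018, -0.579]] q [ 0.15  0.7   1.92  0.94  0.8  -0.77]
tall_1 p 0.83 ext-cen [0.438 0.349] cap deg 97.8 len 0.085 mark [[0.436, 0.324, 0.018]]
[([0.253, 0.468, 0.018], 0.93), ([0.333, 0.103, 0.017], 0.88), ([0.617, -0.023, 0.08], 0.76), ([0.535, -0.12, 0.066], 0.74), ([0.616, 0.512, 0.022], 0.6), ([0.443, 0.324, 0.021], 0.59), ([0.475, -0.042, 0.046], 0.4)]
rows 4 rotvec [0.1 0.6 0.4] dist 0.0748
{"ax":0.01,"ay":0.15,"az":0.09,"x":0.0131,"y":0.0021,"z":0.0132},
{"ax":0.01,"ay":0.15,"az":0.09,"x":0.0131,"y":0.0021,"z":0.0132},
{"ax":0.01,"ay":0.15,"az":0.09,"x":0.013,"y":0.0021,"z":0.0132},
{"ax":0.01,"ay":0.15,"az":0.09,"x":0.013,"y":0.0021,"z":0.0133}
```

Call:
apply_moves(moves=[{"x":0.005,"y":0.007,"z":0.005,"ax":0,"ay":0.2,"az":0.1},{"x":0.012,"y":0.003,"z":0.013,"ax":0,"ay":0.2,"az":0.1},{"x":0.013,"y":0.001,"z":0.013,"ax":0,"ay":0.2,"az":0.1},{"x":0.013,"y":0.001,"z":0.013,"ax":0,"ay":0,"az":0.1},{"x":0,"y":0,"z":0,"ax":0,"ay":0,"az":0}])

```text
t: 29.98
tcp_pos: [0.4563, 0.3229, 0.048]
tool_rot: [0.59, 0.667, -0.293, 0.347]
force: [-0.5, 0.5, -0.2]
finger_gap: 1.003
```

```bash
python3 - <<'E'
from h import *
st()
plan([.442,.324,.032],graspR(-82,36),n=3)
E
```

```text
t 29.98 tcp [0.4563 0.3229 0.048 ] gap 1.00337321298395 F [-0.5  0.5 -0.2]
Rtool [[-0.062, 0.991, 0.118], [0.584, 0.131, -0.801], [-0.809, 0.019, -0.587]] q [ 0.1   0.81  1.9   1.05  0.75 -0.94]
rows 3 rotvec [ 0.3  0.  -1.2] dist 0.0215
{"ax":0.1,"ay":0.01,"az":-0.38,"x":0.0048,"y":-0.0048,"z":0.0023},
{"ax":0.1,"ay":0.01,"az":-0.38,"x":0.0049,"y":-0.0047,"z":0.0023},
{"ax":0.1,"ay":0.01,"az":-0.38,"x":0.0049,"y":-0.0047,"z":0.0023}
```

Call:
apply_moves(moves=[{"x":0.001,"y":-0.008,"z":0.001,"ax":0.1,"ay":0,"az":-0.4},{"x":0.006,"y":-0.006,"z":0.003,"ax":0.1,"ay":0,"az":-0.4},{"x":0.0065,"y":-0.003,"z":0.003,"ax":0.1,"ay":0,"az":-0.4},{"x":0,"y":0,"z":0,"ax":0,"ay":0,"az":0}])

```text
t: 30.32
tcp_pos: [0.4405, 0.3217, 0.0337]
tool_rot: [0.586, 0.672, -0.298, 0.343]
force: [-0.5, 0.2, 0.7]
finger_gap: 0.998
```

```bash
python3 - <<'E'
from h import *
st()
plan([.442,.324,.031],graspR(-82,36),n=1)
E
```

```text
t 30.32 tcp [0.4405 0.3217 0.0337] gap 0.9982393010062918 F [-0.5  0.2  0.7]
Rtool [[-0.079, 0.991, 0.111], [0.583, 0.137, -0.801], [-0.809, 0.001, -0.588]] q [ 0.1   0.84  1.92  1.08  0.73 -0.99]
rows 1 rotvec [-0.1 -0.  -0.1] dist 0.0038
{"ax":0,"ay":0,"az":0,"x":0.0034,"y":0.0018,"z":-0.0001}
```

Call:
apply_moves(moves=[{"x":0.0045,"y":0.002,"z":0.001,"ax":0,"ay":0,"az":0},{"x":0,"y":0,"z":0,"ax":0,"ay":0,"az":0}])

```text
t: 30.48
tcp_pos: [0.4421, 0.3243, 0.0297]
tool_rot: [0.586, 0.672, -0.298, 0.343]
force: [0.8, -0.1, -0.2]
finger_gap: 1.006
```

Call:
apply_moves(moves=[{"x":0,"y":0,"z":0,"ax":0,"ay":0,"az":0},{"x":0,"y":0,"z":0,"ax":0,"ay":0,"az":0},{"x":0,"y":0,"z":0,"ax":0,"ay":0,"az":0},{"x":0,"y":0,"z":0,"ax":0,"ay":0,"az":0},{"x":0,"y":0,"z":0,"ax":0,"ay":0,"az":0},{"x":0,"y":0,"z":0,"ax":0,"ay":0,"az":0},{"x":0,"y":0,"z":0,"ax":0,"ay":0,"az":0},{"x":0,"y":0,"z":0,"ax":0,"ay":0,"az":0}], fingers=1, squeeze=50)

```text
t: 31.15
tcp_pos: [0.4426, 0.325, 0.0308]
tool_rot: [0.585, 0.672, -0.296, 0.344]
force: [0.1, -0.3, 0.1]
finger_gap: 0.46
```

```bash
python3 - <<'E'
from h import *
grabbed([.442,.324],-82,.018)
E
```

```text
t 31.15 tcp [0.4426 0.325  0.0308] gap 0.4597273816924689 F [ 0.1 -0.3  0.1]
Rtool [[-0.078, 0.99, 0.115], [0.583, 0.139, -0.801], [-0.809, 0.004, -0.588]] q [ 0.11  0.85  1.92  1.08  0.73 -0.99]
off [0.0098 0.     0.0082] c_tool [-0.588  0.     0.809]
```

Call:
apply_moves(moves=[{"x":-0.031,"y":0,"z":-0.022,"ax":0,"ay":0,"az":0},{"x":-0.031,"y":0,"z":-0.022,"ax":0,"ay":0,"az":0},{"x":-0.031,"y":0,"z":-0.022,"ax":0,"ay":0,"az":0},{"x":-0.034,"y":0,"z":-0.013,"ax":0,"ay":0,"az":0},{"x":-0.037,"y":0.005,"z":0,"ax":0,"ay":0,"az":0},{"x":-0.037,"y":0.005,"z":0,"ax":0,"ay":0,"az":0},{"x":-0.037,"y":0.005,"z":0,"ax":0,"ay":0,"az":0},{"x":-0.037,"y":0.005,"z":0,"ax":0,"ay":0,"az":0}])

```text
t: 31.82
tcp_pos: [0.4687, 0.23, 0.2957]
tool_rot: [0.575, 0.679, -0.31, 0.336]
force: [0.7, 0.3, -1.4]
finger_gap: 0.454
```

```bash
python3 - <<'E'
from h import *
st();stand('far',-.09,150,.016,.065,.18)
E
```

```text
t 31.82 tcp [0.4687 0.23   0.2957] gap 0.4539839337463774 F [ 0.7  0.3 -1.4]
Rtool [[-0.113, 0.989, 0.099], [0.573, 0.147, -0.806], [-0.812, -0.035, -0.583]] q [-0.08  0.37  1.73  0.62  1.29 -0.48]
target tcp [ 0.6313 -0.1216  0.2601]
rows 21 rotvec [134.1 -44.5 -20.5] dist 0.389
{"ax":6.38,"ay":-2.12,"az":-0.97,"x":-0.0091,"y":0.0053,"z":0.0153},
{"ax":6.38,"ay":-2.12,"az":-0.97,"x":-0.0086,"y":0.0068,"z":0.0149},
{"ax":6.38,"ay":-2.12,"az":-0.97,"x":-0.0082,"y":0.0083,"z":0.0144},
{"ax":6.38,"ay":-2.12,"az":-0.97,"x":-0.0079,"y":0.0097,"z":0.0137},
{"ax":6.38,"ay":-2.12,"az":-0.97,"x":-0.0075,"y":0.0111,"z":0.0128},
{"ax":6.38,"ay":-2.12,"az":-0.97,"x":-0.0073,"y":0.0123,"z":0.0118},
{"ax":6.38,"ay":-2.12,"az":-0.97,"x":-0.0071,"y":0.0134,"z":0.0106},
{"ax":6.38,"ay":-2.12,"az":-0.97,"x":-0.007,"y":0.0144,"z":0.0093},
{"ax":6.38,"ay":-2.12,"az":-0.97,"x":-0.0069,"y":0.0153,"z":0.0079},
{"ax":6.38,"ay":-2.12,"az":-0.97,"x":-0.0069,"y":0.0159,"z":0.0064},
{"ax":6.38,"ay":-2.12,"az":-0.97,"x":-0.007,"y":0.0165,"z":0.0049},
{"ax":6.38,"ay":-2.12,"az":-0.97,"x":-0.0071,"y":0.0168,"z":0.0033},
{"ax":6.38,"ay":-2.12,"az":-0.97,"x":-0.0073,"y":0.0169,"z":0.0017},
{"ax":6.38,"ay":-2.12,"az":-0.97,"x":-0.0075,"y":0.0169,"z":0.0001},
{"ax":6.38,"ay":-2.12,"az":-0.97,"x":-0.0079,"y":0.0167,"z":-0.0015},
{"ax":6.38,"ay":-2.12,"az":-0.97,"x":-0.0082,"y":0.0163,"z":-0.0031},
{"ax":6.38,"ay":-2.12,"az":-0.97,"x":-0.0086,"y":0.0157,"z":-0.0046},
{"ax":6.38,"ay":-2.12,"az":-0.97,"x":-0.0091,"y":0.015,"z":-0.0059},
{"ax":6.38,"ay":-2.12,"az":-0.97,"x":-0.0096,"y":0.0141,"z":-0.0072},
{"ax":6.38,"ay":-2.12,"az":-0.97,"x":-0.0101,"y":0.0131,"z":-0.0084},
{"ax":6.38,"ay":-2.12,"az":-0.97,"x":-0.0106,"y":0.0119,"z":-0.0094}
bottle lean now deg 89.67
```

Call:
apply_moves(moves=[{"x":-0.009,"y":0.0055,"z":0.0155,"ax":6.4,"ay":-2.1,"az":-1},{"x":-0.0085,"y":0.007,"z":0.015,"ax":6.4,"ay":-2.1,"az":-1},{"x":-0.008,"y":0.0085,"z":0.0145,"ax":6.4,"ay":-2.1,"az":-1},{"x":-0.008,"y":0.0095,"z":0.0135,"ax":6.4,"ay":-2.1,"az":-1},{"x":-0.0075,"y":0.011,"z":0.013,"ax":6.4,"ay":-2.1,"az":-1},{"x":-0.0075,"y":0.0125,"z":0.012,"ax":6.4,"ay":-2.1,"az":-1},{"x":-0.007,"y":0.0135,"z":0.0105,"ax":6.4,"ay":-2.1,"az":-1},{"x":-0.007,"y":0.0145,"z":0.0095,"ax":6.4,"ay":-2.1,"az":-1},{"x":-0.007,"y":0.0155,"z":0.008,"ax":6.4,"ay":-2.1,"az":-1},{"x":-0.007,"y":0.016,"z":0.0065,"ax":6.4,"ay":-2.1,"az":-1}])

```text
t: 32.65
tcp_pos: [0.5443, 0.0498, 0.2873]
tool_rot: [-0.543, -0.368, 0.753, -0.056]
force: [-0.4, 0.1, -1.5]
finger_gap: 0.461
```

```bash
python3 - <<'E'
from h import *
st();stand('far',-.09,150,.016,.065,.19)
E
```

```text
t 32.65 tcp [0.5443 0.0498 0.2873] gap 0.460965887351767 F [-0.4  0.1 -1.5]
Rtool [[-0.405, 0.483, -0.776], [0.316, -0.723, -0.615], [-0.858, -0.494, 0.14]] q [-0.23  0.57  1.34  0.22  1.72  0.69]
target tcp [ 0.6313 -0.1216  0.2701]
rows 11 rotvec [ 67.2 -23.  -10.2] dist 0.193
{"ax":6.1,"ay":-2.09,"az":-0.93,"x":-0.0068,"y":0.0159,"z":0.0032},
{"ax":6.1,"ay":-2.09,"az":-0.93,"x":-0.0069,"y":0.016,"z":0.0018},
{"ax":6.1,"ay":-2.09,"az":-0.93,"x":-0.0072,"y":0.016,"z":0.0003},
{"ax":6.1,"ay":-2.09,"az":-0.93,"x":-0.0074,"y":0.0158,"z":-0.0011},
{"ax":6.1,"ay":-2.09,"az":-0.93,"x":-0.0078,"y":0.0155,"z":-0.0025},
{"ax":6.1,"ay":-2.09,"az":-0.93,"x":-0.0081,"y":0.0151,"z":-0.0039},
{"ax":6.1,"ay":-2.09,"az":-0.93,"x":-0.0085,"y":0.0145,"z":-0.0051},
{"ax":6.1,"ay":-2.09,"az":-0.93,"x":-0.009,"y":0.0137,"z":-0.0063},
{"ax":6.1,"ay":-2.09,"az":-0.93,"x":-0.0094,"y":0.0128,"z":-0.0074},
{"ax":6.1,"ay":-2.09,"az":-0.93,"x":-0.0099,"y":0.0118,"z":-0.0083},
{"ax":6.1,"ay":-2.09,"az":-0.93,"x":-0.0104,"y":0.0107,"z":-0.0092}
bottle lean now deg 51.83
```

Call:
apply_moves(moves=[{"x":-0.007,"y":0.016,"z":0.003,"ax":6.2,"ay":-2.1,"az":-0.9},{"x":-0.007,"y":0.016,"z":0.002,"ax":6.2,"ay":-2.1,"az":-0.9},{"x":-0.007,"y":0.016,"z":0.0005,"ax":6.2,"ay":-2.1,"az":-0.9},{"x":-0.0075,"y":0.016,"z":-0.001,"ax":6.2,"ay":-2.1,"az":-0.9},{"x":-0.008,"y":0.0155,"z":-0.0025,"ax":6.2,"ay":-2.1,"az":-0.9},{"x":-0.008,"y":0.015,"z":-0.004,"ax":6.2,"ay":-2.1,"az":-0.9},{"x":-0.0085,"y":0.0145,"z":-0.005,"ax":6.2,"ay":-2.1,"az":-0.9},{"x":-0.009,"y":0.0135,"z":-0.0065,"ax":6.2,"ay":-2.1,"az":-0.9},{"x":-0.0095,"y":0.013,"z":-0.0075,"ax":6.2,"ay":-2.1,"az":-0.9},{"x":-0.01,"y":0.012,"z":-0.0085,"ax":6.2,"ay":-2.1,"az":-0.9}])

```text
t: 33.48
tcp_pos: [0.6207, -0.1136, 0.267]
tool_rot: [-0.307, 0.068, 0.92, 0.235]
force: [0.1, -0.1, -1.1]
finger_gap: 0.457
```

```bash
python3 - <<'E'
from h import *
st();stand('far',-.09,150,.016,.065,.13,n=4)
E
```

```text
t 33.48 tcp [ 0.6207 -0.1136  0.267 ] gap 0.4566190049865384 F [ 0.1 -0.1 -1.1]
Rtool [[-0.701, -0.474, -0.533], [0.39, -0.88, 0.269], [-0.597, -0.019, 0.802]] q [-0.4   0.94  0.82  0.12  2.31  1.69]
target tcp [ 0.6313 -0.1216  0.2101]
rows 4 rotvec [ 1.9 -0.6 -0.7] dist 0.0584
{"ax":0.47,"ay":-0.15,"az":-0.18,"x":0.0058,"y":0.0008,"z":-0.0134},
{"ax":0.47,"ay":-0.15,"az":-0.18,"x":0.0058,"y":0.0007,"z":-0.0134},
{"ax":0.47,"ay":-0.15,"az":-0.18,"x":0.0058,"y":0.0006,"z":-0.0134},
{"ax":0.47,"ay":-0.15,"az":-0.18,"x":0.0057,"y":0.0005,"z":-0.0134}
bottle lean now deg 1.27
```

Call:
apply_moves(moves=[{"x":0.006,"y":0.001,"z":-0.0135,"ax":0.5,"ay":-0.2,"az":-0.2},{"x":0.006,"y":0.001,"z":-0.0135,"ax":0.5,"ay":-0.2,"az":-0.2},{"x":0.006,"y":0.001,"z":-0.0135,"ax":0.5,"ay":-0.2,"az":-0.2},{"x":0.01,"y":0,"z":-0.018,"ax":0.5,"ay":-0.2,"az":-0.2},{"x":0.012,"y":0,"z":-0.018,"ax":0,"ay":0,"az":0},{"x":0.012,"y":0,"z":-0.018,"ax":0,"ay":0,"az":0},{"x":0,"y":0,"z":0,"ax":0,"ay":0,"az":0}])

```text
t: 34.07
tcp_pos: [0.6301, -0.1222, 0.1446]
tool_rot: [-0.295, 0.078, 0.92, 0.248]
force: [-1.7, 0.2, -2.0]
finger_gap: 0.46
```

```bash
python3 - <<'E'
from h import *
st();stand('far',-.09,150,.016,.065,.03,n=4)
snap('side','s7');snap('top','t7')
for n in('tall_1','short_1'):print([(np.round(d['at'],3).tolist(),round(d['p'],2)) for d in finder.mark_of(n,'side')])
a=cv2.imread('pics/s7.png')[100:340,290:540];b=cv2.imread('pics/t7.png')[100:340,280:530]
cv2.imwrite('pics/c7.png',cv2.resize(np.hstack([a,b]),None,fx=1.6,fy=1.6,interpolation=2))
E
```

```text
t 34.07 tcp [ 0.6301 -0.1222  0.1446] gap 0.4603755566526856 F [-1.7  0.2 -2. ]
Rtool [[-0.703, -0.503, -0.503], [0.411, -0.864, 0.29], [-0.58, -0.003, 0.814]] q [-0.41  1.09  0.82  0.12  2.18  1.7 ]
target tcp [ 0.6313 -0.1216  0.1101]
rows 4 rotvec [0.  0.5 0.2] dist 0.0344
{"ax":0.01,"ay":0.13,"az":0.06,"x":0.0048,"y":-0.0003,"z":-0.0071},
{"ax":0.01,"ay":0.13,"az":0.06,"x":0.0048,"y":-0.0003,"z":-0.0071},
{"ax":0.01,"ay":0.13,"az":0.06,"x":0.0049,"y":-0.0003,"z":-0.0071},
{"ax":0.01,"ay":0.13,"az":0.06,"x":0.0049,"y":-0.0003,"z":-0.0071}
bottle lean now deg 0.55
[([0.616, -0.025, 0.082], 0.85), ([0.334, 0.101, 0.019], 0.83), ([0.254, 0.466, 0.014], 0.69), ([0.619, -0.118, 0.151], 0.59), ([0.618, 0.512, 0.02], 0.52), ([0.471, -0.043, 0.044], 0.18)]
[([0.528, -0.016, 0.06], 0.96), ([0.535, -0.122, 0.061], 0.68)]
```

View pics/c7.png

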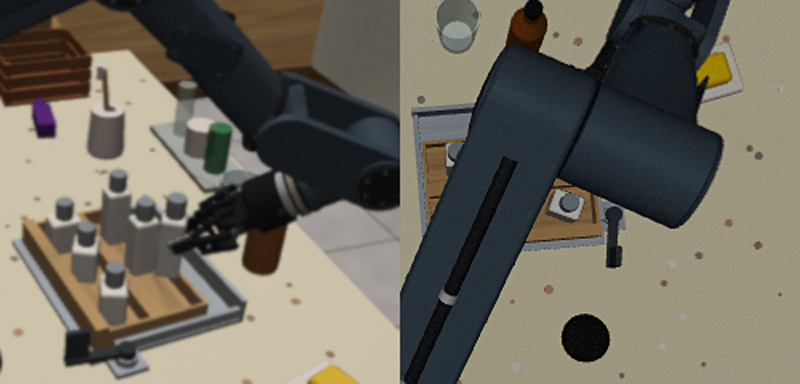

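Call:
apply_moves(moves=[{"x":0.01,"y":0,"z":-0.014,"ax":0,"ay":0.1,"az":0},{"x":0.01,"y":0,"z":-0.014,"ax":0,"ay":0.1,"az":0},{"x":0.01,"y":0,"z":-0.014,"ax":0,"ay":0.1,"az":0},{"x":0,"y":0,"z":0,"ax":0,"ay":0,"az":0}])

```text
t: 34.6
tcp_pos: [0.6361, -0.1241, 0.1011]
tool_rot: [-0.308, 0.08, 0.915, 0.247]
force: [-0.3, 0.9, -2.9]
finger_gap: 0.461
```

```bash
python3 - <<'E'
from h import *
st();stand('far',-.09,150,.016,.065,.0,n=3)
E
```

```text
t 34.6 tcp [ 0.6361 -0.1241  0.1011] gap 0.4610128887668996 F [-0.3  0.9 -2.9]
Rtool [[-0.688, -0.502, -0.524], [0.403, -0.865, 0.298], [-0.603, -0.006, 0.798]] q [-0.41  1.14  0.81  0.11  2.11  1.7 ]
target tcp [ 0.6313 -0.1216  0.0801]
rows 3 rotvec [ 0.2 -1.1  0.3] dist 0.0217
{"ax":0.07,"ay":-0.35,"az":0.1,"x":0.0056,"y":0.0001,"z":-0.0045},
{"ax":0.07,"ay":-0.35,"az":0.1,"x":0.0056,"y":0.0001,"z":-0.0045},
{"ax":0.07,"ay":-0.35,"az":0.1,"x":0.0056,"y":0.0001,"z":-0.0046}
bottle lean now deg 1.11
```

Call:
apply_moves(moves=[{"x":0.006,"y":0,"z":-0.005,"ax":0.1,"ay":-0.4,"az":0.1},{"x":0.006,"y":0,"z":-0.005,"ax":0.1,"ay":-0.4,"az":0.1},{"x":0.0055,"y":0,"z":-0.005,"ax":0,"ay":-0.4,"az":0},{"x":0,"y":0,"z":0,"ax":0,"ay":0,"az":0}])

```text
t: 34.93
tcp_pos: [0.6322, -0.1217, 0.0814]
tool_rot: [-0.295, 0.078, 0.92, 0.248]
force: [0.6, -0.4, -1.5]
finger_gap: 0.459
```

Call:
apply_moves(moves=[{"x":0.003,"y":0,"z":-0.003,"ax":0,"ay":-0.1,"az":0},{"x":0.002,"y":0,"z":-0.003,"ax":0,"ay":0,"az":0}])

```text
t: 35.1
tcp_pos: [0.6326, -0.1218, 0.0809]
tool_rot: [-0.292, 0.077, 0.92, 0.248]
force: [0.2, 0.9, 10.7]
finger_gap: 0.46
```

Call:
apply_moves(moves=[{"x":0,"y":0,"z":0,"ax":0,"ay":0,"az":0},{"x":0,"y":0,"z":0,"ax":0,"ay":0,"az":0},{"x":0,"y":0,"z":0,"ax":0,"ay":0,"az":0},{"x":0,"y":0,"z":0,"ax":0,"ay":0,"az":0}], fingers=-0.25)

```text
t: 35.43
tcp_pos: [0.6325, -0.1219, 0.0811]
tool_rot: [-0.292, 0.077, 0.921, 0.248]
force: [0.2, 0.3, -0.0]
finger_gap: 0.627
```

Call:
apply_moves(moves=[{"x":-0.01,"y":0,"z":0.008,"ax":0,"ay":0,"az":0},{"x":-0.022,"y":0,"z":0.024,"ax":0,"ay":0,"az":0},{"x":-0.023,"y":0,"z":0.03,"ax":0,"ay":0,"az":0},{"x":-0.023,"y":0,"z":0.032,"ax":0,"ay":0,"az":0},{"x":-0.023,"y":0,"z":0.032,"ax":0,"ay":0,"az":0},{"x":-0.023,"y":0,"z":0.032,"ax":0,"ay":0,"az":0},{"x":-0.023,"y":0,"z":0.032,"ax":0,"ay":0,"az":0}])

```text
t: 36.02
tcp_pos: [0.6398, -0.1275, 0.3193]
tool_rot: [-0.278, 0.075, 0.925, 0.248]
force: [0.2, 0.0, 0.7]
finger_gap: 0.626
```

```bash
python3 - <<'E'
from h import *
st();snap('side')
for n in('tall_1','short_1','standing_tall','standing_short','tray_front','latch_tab','latch_pivot'):print(n,[(np.round(d['at'],3).tolist(),round(d['p'],2)) for d in finder.mark_of(n,'side')])
print(lane('far',-.09),lane('near',.015),lane('near',-.085))
plan([.42,-.02,.28],frame([0,0,-1],[0,-1,0]))
E
```

```text
t 36.02 tcp [ 0.6398 -0.1275  0.3193] gap 0.6255373507524998 F [0.2 0.  0.7]
Rtool [[-0.723, -0.501, -0.476], [0.418, -0.866, 0.276], [-0.551, 0.001, 0.835]] q [-0.41  0.97  0.65  0.16  2.5   1.76]
tall_1 [([0.62, 0.512, 0.017], 0.86), ([0.616, -0.026, 0.084], 0.84), ([0.404, 0.501, -0.0], 0.75), ([0.622, -0.114, 0.085], 0.74), ([0.333, 0.101, 0.02], 0.59), ([0.253, 0.469, 0.018], 0.58), ([0.589, -0.025, 0.003], 0.31)]
short_1 [([0.533, -0.122, 0.064], 0.84), ([0.523, -0.012, 0.061], 0.64)]
standing_tall [([0.607, 0.063, 0.017], 0.92)]
standing_short [([0.518, 0.064, 0.015], 0.71), ([0.61, -0.022, 0.014], 0.65)]
tray_front [([0.472, -0.041, 0.044], 0.7), ([0.534, -0.12, 0.063], 0.45)]
latch_tab [([0.706, 0.368, 0.001], 0.72), ([0.45, -0.199, 0.056], 0.59)]
latch_pivot [([0.526, -0.207, 0.016], 0.95), ([0.518, 0.059, 0.015], 0.71), ([0.317, -0.159, 0.004], 0.52), ([0.449, -0.2, 0.055], 0.2)]
[ 0.62024809 -0.11524666] [ 0.52387532 -0.01704222] [ 0.53137319 -0.11676074]
rows 9 rotvec [-27.6  55.4  14.8] dist 0.2469
{"ax":-3.06,"ay":6.16,"az":1.65,"x":0.0248,"y":0.0019,"z":0.0116},
{"ax":-3.06,"ay":6.16,"az":1.65,"x":0.0234,"y":0.0005,"z":0.0143},
{"ax":-3.06,"ay":6.16,"az":1.65,"x":0.0218,"y":-0.001,"z":0.0167},
{"ax":-3.06,"ay":6.16,"az":1.65,"x":0.0198,"y":-0.0025,"z":0.0188},
{"ax":-3.06,"ay":6.16,"az":1.65,"x":0.0176,"y":-0.0041,"z":0.0207},
{"ax":-3.06,"ay":6.16,"az":1.65,"x":0.0151,"y":-0.0057,"z":0.0222},
{"ax":-3.06,"ay":6.16,"az":1.65,"x":0.0125,"y":-0.0073,"z":0.0233},
{"ax":-3.06,"ay":6.16,"az":1.65,"x":0.0097,"y":-0.0089,"z":0.024},
{"ax":-3.06,"ay":6.16,"az":1.65,"x":0.0068,"y":-0.0105,"z":0.0244}
```

Call:
apply_moves(moves=[{"x":0.025,"y":0.002,"z":0.0115,"ax":-3.1,"ay":6.2,"az":1.65},{"x":0.0235,"y":0.0005,"z":0.0145,"ax":-3.1,"ay":6.2,"az":1.65},{"x":0.022,"y":-0.001,"z":0.0165,"ax":-3.1,"ay":6.2,"az":1.65},{"x":0.02,"y":-0.0025,"z":0.019,"ax":-3.1,"ay":6.2,"az":1.65},{"x":0.0175,"y":-0.004,"z":0.0205,"ax":-3.1,"ay":6.2,"az":1.65},{"x":0.015,"y":-0.0055,"z":0.022,"ax":-3.1,"ay":6.2,"az":1.65},{"x":0.0125,"y":-0.0075,"z":0.0235,"ax":-3.1,"ay":6.2,"az":1.65},{"x":0.0095,"y":-0.009,"z":0.024,"ax":-3.1,"ay":6.2,"az":1.65},{"x":0.007,"y":-0.0105,"z":0.0245,"ax":-3.1,"ay":6.2,"az":1.65}], fingers=1)

```text
t: 37.17
tcp_pos: [0.4113, -0.0218, 0.2477]
tool_rot: [-0.706, -0.009, 0.708, -0.004]
force: [-0.2, 0.3, -0.2]
finger_gap: 0.001
```

```bash
python3 - <<'E'
from h import *
st();a=np.radians(12)
plan([.40,-.06,.22],frame([np.sin(a),0,-np.cos(a)],[0,-1,0]),n=4)
E
```

```text
t 37.17 tcp [ 0.4113 -0.0218  0.2477] gap 0.0008968076822053785 F [-0.2  0.3 -0.2]
Rtool [[-0.002, 0.019, -1.0], [0.007, -1.0, -0.019], [-1.0, -0.007, 0.002]] q [-0.33  0.24  1.94  0.01  0.97  1.22]
rows 4 rotvec [ 1.1 12.1  0.5] dist 0.0486
{"ax":0.26,"ay":3.03,"az":0.13,"x":0.0069,"y":0.0096,"z":0.003},
{"ax":0.26,"ay":3.03,"az":0.13,"x":0.0067,"y":0.0096,"z":0.0033},
{"ax":0.26,"ay":3.03,"az":0.13,"x":0.0066,"y":0.0096,"z":0.0036},
{"ax":0.26,"ay":3.03,"az":0.13,"x":0.0064,"y":0.0096,"z":0.0039}
```

Call:
apply_moves(moves=[{"x":0.007,"y":0.0095,"z":0,"ax":0.3,"ay":3,"az":0.1},{"x":0.0065,"y":0.0095,"z":0,"ax":0.3,"ay":3,"az":0.1},{"x":0.0065,"y":0.0095,"z":0,"ax":0.3,"ay":3,"az":0.1},{"x":0.0065,"y":0.0095,"z":0,"ax":0.3,"ay":3,"az":0.1},{"x":0.038,"y":0,"z":0.008,"ax":0,"ay":0,"az":0},{"x":0.038,"y":0,"z":0.008,"ax":0,"ay":0,"az":0},{"x":0.038,"y":0,"z":0.008,"ax":0,"ay":0,"az":0},{"x":0.038,"y":0,"z":0.008,"ax":0,"ay":0,"az":0},{"x":0,"y":0,"z":0,"ax":0,"ay":0,"az":0}])

```text
t: 37.92
tcp_pos: [0.3959, -0.0454, 0.0941]
tool_rot: [0.777, 0.01, -0.63, -0.007]
force: [0.6, -0.8, 0.8]
finger_gap: 0.003
```

```bash
python3 - <<'E'
from h import *
st();plan([.435,-.055,.05])
E
```

```text
t 37.92 tcp [ 0.3959 -0.0454  0.0941] gap 0.0032984206496074566 F [ 0.6 -0.8  0.8]
Rtool [[0.207, 0.007, -0.978], [0.025, -1.0, -0.002], [-0.978, -0.024, -0.207]] q [-0.48  0.55  2.27  0.68  0.19  0.42]
rows 2 rotvec [0. 0. 0.] dist 0.0597
2 x {"ax":0,"ay":0,"az":0,"x":0.0255,"y":0.0055,"z":-0.0145}
```

Call:
apply_moves(moves=[{"x":0,"y":0,"z":0,"ax":0,"ay":-4,"az":0},{"x":0.01,"y":0.003,"z":-0.002,"ax":0,"ay":-4,"az":0},{"x":0.015,"y":0.003,"z":-0.013,"ax":0,"ay":0,"az":0},{"x":0.015,"y":0.003,"z":-0.013,"ax":0,"ay":0,"az":0},{"x":0,"y":0,"z":0,"ax":0,"ay":0,"az":0}])

```text
t: 38.33
tcp_pos: [0.428, -0.0492, 0.0601]
tool_rot: [0.748, 0.015, -0.663, -0.009]
force: [0.7, -0.8, 0.9]
finger_gap: -0.005
```

```bash
python3 - <<'E'
from h import *
st();plan([.445,-.055,.054],frame([.06,0,-1],[0,-1,0]),n=4)
E
```

```text
t 38.33 tcp [ 0.428  -0.0492  0.0601] gap -0.004577120370252072 F [ 0.7 -0.8  0.9]
Rtool [[0.121, 0.01, -0.993], [0.035, -0.999, -0.006], [-0.992, -0.034, -0.121]] q [-0.43  0.64  2.14  0.31  0.27  0.84]
rows 4 rotvec [ 0.4 -3.5  2. ] dist 0.019
{"ax":0.1,"ay":-0.88,"az":0.5,"x":0.002,"y":0.0015,"z":-0.004},
{"ax":0.1,"ay":-0.88,"az":0.5,"x":0.0019,"y":0.0015,"z":-0.0041},
{"ax":0.1,"ay":-0.88,"az":0.5,"x":0.0019,"y":0.0015,"z":-0.0041},
{"ax":0.1,"ay":-0.88,"az":0.5,"x":0.0018,"y":0.0015,"z":-0.0041}
```

Call:
apply_moves(moves=[{"x":0.003,"y":0.001,"z":-0.006,"ax":0,"ay":-0.5,"az":0.3},{"x":0.003,"y":0.001,"z":-0.006,"ax":0,"ay":-0.5,"az":0.3},{"x":0.002,"y":0.001,"z":-0.006,"ax":0,"ay":-0.5,"az":0.3},{"x":0.001,"y":0,"z":-0.006,"ax":0,"ay":0,"az":0},{"x":0.001,"y":0,"z":-0.006,"ax":0,"ay":0,"az":0},{"x":0.001,"y":0,"z":-0.006,"ax":0,"ay":0,"az":0},{"x":0.001,"y":0,"z":-0.006,"ax":0,"ay":0,"az":0}])

```text
t: 38.92
tcp_pos: [0.4646, -0.0499, 0.0548]
tool_rot: [0.735, 0.009, -0.678, -0.004]
force: [-2.3, -0.5, 1.3]
finger_gap: 0.001
```

```bash
python3 - <<'E'
from h import *
st();snap('side')
for n in('tray_front','short_1'):print(n,[(np.round(d['at'],3).tolist(),round(d['p'],2)) for d in finder.mark_of(n,'side')])
E
```

```text
t 38.92 tcp [ 0.4646 -0.0499  0.0548] gap 0.001342972382666596 F [-2.3 -0.5  1.3]
Rtool [[0.08, 0.008, -0.997], [0.019, -1.0, -0.007], [-0.997, -0.018, -0.08]] q [-0.38  0.67  2.02  0.13  0.39  1.07]
tray_front [([0.475, -0.04, 0.044], 0.62)]
short_1 [([0.537, -0.121, 0.064], 0.91), ([0.524, -0.206, 0.021], 0.65), ([0.528, -0.019, 0.061], 0.6), ([0.618, -0.026, 0.081], 0.36)]
```

Call:
apply_moves(moves=[{"x":0.0005,"y":0,"z":-0.006,"ax":0,"ay":0,"az":0},{"x":0.0005,"y":0,"z":-0.006,"ax":0,"ay":0,"az":0},{"x":0.0005,"y":0,"z":-0.006,"ax":0,"ay":0,"az":0},{"x":0.0005,"y":0,"z":-0.006,"ax":0,"ay":0,"az":0},{"x":0.0005,"y":0,"z":-0.006,"ax":0,"ay":0,"az":0},{"x":0.0005,"y":0,"z":-0.006,"ax":0,"ay":0,"az":0},{"x":0.0005,"y":0,"z":-0.006,"ax":0,"ay":0,"az":0}])

```text
t: 39.65
tcp_pos: [0.5052, -0.0475, 0.0536]
tool_rot: [0.731, 0.011, -0.682, -0.006]
force: [-2.8, 0.9, 1.0]
finger_gap: 0.002
```

Call:
apply_moves(moves=[{"x":0.0005,"y":0,"z":-0.005,"ax":0,"ay":0,"az":0},{"x":0.0005,"y":0,"z":-0.005,"ax":0,"ay":0,"az":0}])

```text
t: 39.82
tcp_pos: [0.5113, -0.0462, 0.0527]
tool_rot: [0.727, 0.013, -0.687, -0.006]
force: [-21.4, -8.2, 14.9]
finger_gap: 0.001
```

Call:
apply_moves(moves=[{"x":0,"y":0,"z":-0.002,"ax":0,"ay":0,"az":0},{"x":0,"y":0,"z":0.008,"ax":0,"ay":0,"az":0},{"x":0,"y":0,"z":0.02,"ax":0,"ay":0,"az":0}])

```text
t: 40.07
tcp_pos: [0.4896, -0.0486, 0.0516]
tool_rot: [0.729, 0.012, -0.684, -0.003]
force: [0.8, -0.4, -0.1]
finger_gap: 0.001
```

```bash
python3 - <<'E'
from h import *
st()
for c in('side','top'):
  snap(c,c+'8')
  for n in('tray_front','lane_near','lane_far','tall_1','short_1','latch_tab','latch_pivot','standing_tall','standing_short'):print(c,n,[(np.round(d['at'],3).tolist(),round(d['p'],2)) for d in finder.mark_of(n,c)[:3]])
a=cv2.imread('pics/side8.png')[150:340,280:480]
cv2.imwrite('pics/c8.png',cv2.resize(a,None,fx=3,fy=3,interpolation=2))
E
```

```text
t 40.07 tcp [ 0.4896 -0.0486  0.0516] gap 0.0010542199693218107 F [ 0.8 -0.4 -0.1]
Rtool [[0.063, 0.013, -0.998], [0.022, -1.0, -0.012], [-0.998, -0.022, -0.063]] q [-0.35  0.69  1.95  0.1   0.45  1.12]
side tray_front [([0.522, -0.034, 0.04], 0.86), ([0.573, -0.012, 0.064], 0.69)]
side lane_near [([0.58, -0.032, 0.017], 0.64), ([0.318, -0.162, 0.003], 0.43)]
side lane_far [([0.66, -0.019, 0.015], 0.97), ([0.654, 0.066, 0.015], 0.58)]
side tall_1 [([0.334, 0.102, 0.016], 0.83), ([0.673, -0.109, 0.083], 0.71), ([0.252, 0.466, 0.014], 0.68)]
side short_1 [([0.586, -0.119, 0.062], 0.75), ([0.575, -0.01, 0.063], 0.67)]
side latch_tab [([0.45, -0.202, 0.055], 0.59), ([0.659, -0.017, 0.015], 0.33)]
side latch_pivot [([0.528, -0.207, 0.021], 0.59)]
side standing_tall [([0.654, 0.068, 0.015], 0.76)]
side standing_short []
top tray_front []
top lane_near [([0.575, -0.031, 0.016], 0.89)]
top lane_far [([0.662, -0.018, 0.017], 0.62)]
top tall_1 [([0.615, 0.514, 0.02], 0.92), ([0.673, -0.11, 0.079], 0.9), ([0.665, -0.022, 0.08], 0.78)]
top short_1 [([0.587, -0.112, 0.062], 0.79), ([0.574, -0.01, 0.059], 0.72)]
top latch_tab []
top latch_pivot [([0.526, -0.206, 0.016], 0.65), ([0.578, -0.026, 0.018], 0.21)]
top standing_tall [([0.649, 0.068, 0.016], 0.75)]
top standing_short []
```

View pics/c8.png

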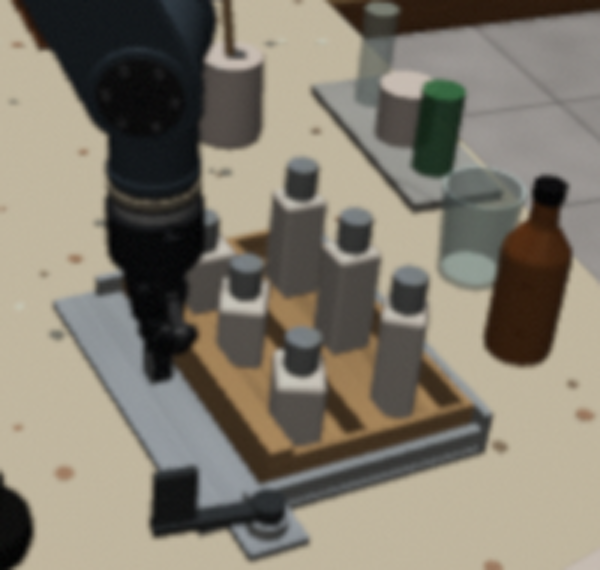

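All six bottles stand: three at the left in the crop, then short at (300,390), tall at (350,280) and tall at (400,350). The tray sits against the rear stop. Next is the latch, whose tab is at (175,495).

```bash
python3 - <<'E'
from h import *
st()
pv=np.array([.527,-.2065])
for th in (-12,0,15,30,45,60,75,90,95):
    f=np.radians(180+4.3-th);a=np.array([np.cos(f),np.sin(f)]);n=np.array([np.sin(f),-np.cos(f)])
    print(th,(pv+.068*a-n*(5+11*abs(n[0])+14.5*abs(n[1]))*1e-3).round(4))
plan([.452,-.25,.13],frame([.0,0,-1],[0,-1,0]))
E
```

```text
t 41.07 tcp [ 0.4854 -0.0471  0.0512] gap -0.0041505790427787525 F [0.3 0.  0.3]
Rtool [[0.055, 0.013, -0.998], [0.026, -1.0, -0.012], [-0.998, -0.025, -0.055]] q [-0.35  0.69  1.96  0.1   0.46  1.12]
-12 [ 0.4679 -0.2467]
0 [ 0.4607 -0.2318]
15 [ 0.4562 -0.2148]
30 [ 0.4558 -0.1976]
45 [ 0.4603 -0.1797]
60 [ 0.4703 -0.1629]
75 [ 0.4855 -0.149 ]
90 [ 0.5049 -0.14  ]
95 [ 0.5117 -0.1383]
rows 6 rotvec [ 0.7 -3.1  1.4] dist 0.2202
{"ax":0.12,"ay":-0.52,"az":0.24,"x":-0.0143,"y":0.0334,"z":0.0052},
{"ax":0.12,"ay":-0.52,"az":0.24,"x":-0.0141,"y":0.0335,"z":0.0053},
{"ax":0.12,"ay":-0.52,"az":0.24,"x":-0.0139,"y":0.0335,"z":0.0054},
{"ax":0.12,"ay":-0.52,"az":0.24,"x":-0.0137,"y":0.0336,"z":0.0054},
{"ax":0.12,"ay":-0.52,"az":0.24,"x":-0.0135,"y":0.0337,"z":0.0055},
{"ax":0.12,"ay":-0.52,"az":0.24,"x":-0.0133,"y":0.0337,"z":0.0055}
```

Call:
apply_moves(moves=[{"x":-0.035,"y":0,"z":0.008,"ax":0,"ay":-0.5,"az":0.2},{"x":-0.035,"y":0,"z":0.008,"ax":0,"ay":-0.5,"az":0.2},{"x":-0.025,"y":0.01,"z":0.006,"ax":0,"ay":-0.5,"az":0.2},{"x":0,"y":0.037,"z":0.002,"ax":0,"ay":-0.5,"az":0.2},{"x":0,"y":0.037,"z":0,"ax":0,"ay":-0.5,"az":0.2},{"x":0,"y":0.037,"z":0,"ax":0,"ay":0,"az":0},{"x":0,"y":0.037,"z":0,"ax":0,"ay":0,"az":0},{"x":0,"y":0.037,"z":0,"ax":0,"ay":0,"az":0}])

```text
t: 41.73
tcp_pos: [0.4545, -0.2431, 0.1418]
tool_rot: [-0.705, -0.013, 0.709, -0.004]
force: [0.3, -0.4, 0.3]
finger_gap: 0.004
```

```bash
python3 - <<'E'
from h import *
st();plan([.458,-.25,.07],frame([.0,0,-1],[0,-1,0]),n=4)
E
```

```text
t 41.73 tcp [ 0.4545 -0.2431  0.1418] gap 0.003514858735594977 F [ 0.3 -0.4  0.3]
Rtool [[-0.007, 0.025, -1.0], [0.013, -1.0, -0.025], [-1.0, -0.013, 0.006]] q [-0.71  0.55  1.8   0.01  0.81  0.83]
rows 4 rotvec [1.4 0.4 0.7] dist 0.0722
{"ax":0.36,"ay":0.09,"az":0.19,"x":0.0179,"y":0.002,"z":-0.0009},
{"ax":0.36,"ay":0.09,"az":0.19,"x":0.0179,"y":0.0019,"z":-0.0009},
{"ax":0.36,"ay":0.09,"az":0.19,"x":0.0179,"y":0.0018,"z":-0.0009},
{"ax":0.36,"ay":0.09,"az":0.19,"x":0.0179,"y":0.0018,"z":-0.0009}
```

Call:
apply_moves(moves=[{"x":0.018,"y":0.005,"z":-0.001,"ax":0.4,"ay":0,"az":0.2},{"x":0.018,"y":0.003,"z":-0.001,"ax":0.4,"ay":0,"az":0.2},{"x":0.018,"y":0.002,"z":-0.001,"ax":0.4,"ay":0,"az":0.2},{"x":0.018,"y":0.002,"z":-0.001,"ax":0.4,"ay":0,"az":0.2},{"x":0,"y":0,"z":0,"ax":0,"ay":0,"az":0}])

```text
t: 42.15
tcp_pos: [0.462, -0.2699, 0.0694]
tool_rot: [0.709, -0.011, -0.705, -0.001]
force: [-0.4, 1.1, -0.1]
finger_gap: -0.001
```

```bash
python3 - <<'E'
from h import *
st()
E
```

```text
t 42.15 tcp [ 0.462  -0.2699  0.0694] gap -0.0011567501334175544 F [-0.4  1.1 -0.1]
Rtool [[0.005, -0.016, -1.0], [-0.014, -1.0, 0.016], [-1.0, 0.014, -0.006]] q [-0.73  0.69  1.8  -0.01  0.64  0.86]
```

Call:
apply_moves(moves=[{"x":0,"y":-0.012,"z":0.001,"ax":0,"ay":0,"az":0},{"x":0,"y":-0.012,"z":0.001,"ax":0,"ay":0,"az":0},{"x":0,"y":-0.012,"z":0.001,"ax":0,"ay":0,"az":0},{"x":0,"y":-0.01,"z":0.001,"ax":0,"ay":0,"az":0},{"x":0,"y":-0.01,"z":0.001,"ax":0,"ay":0,"az":0},{"x":0,"y":-0.01,"z":0,"ax":0,"ay":0,"az":0},{"x":0,"y":-0.009,"z":-0.002,"ax":0,"ay":0,"az":0}])

```text
t: 42.73
tcp_pos: [0.4612, -0.1887, 0.072]
tool_rot: [0.711, -0.012, -0.703, 0.001]
force: [0.2, -2.0, -1.2]
finger_gap: -0.0
```

```bash
python3 - <<'E'
from h import *
st();snap('side')
for n in('latch_tab','tray_front'):print([(np.round(d['at'],3).tolist(),round(d['p'],2)) for d in finder.mark_of(n,'side')])
E
```

```text
t 42.73 tcp [ 0.4612 -0.1887  0.072 ] gap -0.00012158885469553656 F [ 0.2 -2.  -1.2]
Rtool [[0.011, -0.015, -1.0], [-0.019, -1.0, 0.015], [-1.0, 0.019, -0.012]] q [-0.61  0.65  1.9  -0.02  0.57  0.99]
[([0.521, -0.036, 0.043], 0.69), ([0.464, -0.164, 0.056], 0.57), ([0.403, 0.501, -0.001], 0.44)]
[([0.519, -0.039, 0.042], 0.73)]
```

Call:
apply_moves(moves=[{"x":0.001,"y":-0.009,"z":0.001,"ax":0,"ay":0,"az":0},{"x":0.001,"y":-0.0085,"z":-0.005,"ax":0,"ay":0,"az":0},{"x":0,"y":-0.0085,"z":-0.005,"ax":0,"ay":0,"az":0},{"x":0,"y":-0.007,"z":-0.0075,"ax":0,"ay":0,"az":0},{"x":0,"y":-0.007,"z":-0.008,"ax":0,"ay":0,"az":0},{"x":0,"y":-0.0045,"z":-0.0095,"ax":0,"ay":0,"az":0},{"x":0,"y":-0.003,"z":-0.008,"ax":0,"ay":0,"az":0}])

```text
t: 43.47
tcp_pos: [0.5023, -0.1388, 0.068]
tool_rot: [-0.706, 0.011, 0.708, -0.001]
force: [-26.4, -24.9, 5.7]
finger_gap: -0.002
```

```bash
python3 - <<'E'
from h import *
st();snap('side')
for n in('latch_tab','tray_front'):print([(np.round(d['at'],3).tolist(),round(d['p'],2)) for d in finder.mark_of(n,'side')])
E
```

```text
t 43.47 tcp [ 0.5023 -0.1388  0.068 ] gap -0.0015346379158175292 F [-26.4 -24.9   5.7]
Rtool [[-0.003, -0.013, -1.0], [-0.017, -1.0, 0.013], [-1.0, 0.017, 0.002]] q [-0.48  0.68  1.83 -0.03  0.62  1.13]
[([0.519, -0.132, 0.055], 0.54), ([0.314, -0.16, -0.0], 0.33)]
[([0.519, -0.035, 0.043], 0.9)]
```

Call:
apply_moves(moves=[{"x":0,"y":0.001,"z":-0.003,"ax":0,"ay":0,"az":0},{"x":0,"y":0,"z":0.015,"ax":0,"ay":0,"az":0},{"x":-0.02,"y":0,"z":0.03,"ax":0,"ay":0,"az":0},{"x":-0.04,"y":0,"z":0.01,"ax":0,"ay":0,"az":0},{"x":-0.04,"y":0,"z":0.01,"ax":0,"ay":0,"az":0},{"x":-0.04,"y":0,"z":0,"ax":0,"ay":0,"az":0},{"x":-0.03,"y":0.03,"z":0,"ax":0,"ay":0,"az":0},{"x":0,"y":0.04,"z":0,"ax":0,"ay":0,"az":0},{"x":0,"y":0.04,"z":0,"ax":0,"ay":0,"az":0},{"x":0,"y":0.04,"z":0,"ax":0,"ay":0,"az":0}])

```text
t: 44.45
tcp_pos: [0.44, -0.2783, 0.2466]
tool_rot: [-0.702, 0.002, 0.712, -0.002]
force: [1.1, -0.1, 0.1]
finger_gap: -0.003
```

```bash
python3 - <<'E'
from h import *
st()
for c in('side','top'):
  snap(c,c+'9')
  for n in('tray_front','lane_near','lane_far','tall_1','short_1','latch_tab','latch_pivot','standing_tall','standing_short','holder','massager','compact'):print(c,n,[(np.round(d['at'],3).tolist(),round(d['p'],2)) for d in finder.mark_of(n,c)[:3]])
a=cv2.imread('pics/side9.png')[140:340,270:470];b=cv2.imread('pics/top9.png')[130:290,270:430]
cv2.imwrite('pics/c9.png',np.hstack([cv2.resize(a,(400,400),interpolation=2),cv2.resize(b,(400,400),interpolation=2)]))
E
```

```text
t 44.45 tcp [ 0.44   -0.2783  0.2466] gap -0.003212852332205208 F [ 1.1 -0.1  0.1]
Rtool [[-0.013, 0.0, -1.0], [-0.006, -1.0, -0.0], [-1.0, 0.006, 0.013]] q [-0.77  0.39  1.69 -0.02  1.06  0.81]
side tray_front [([0.523, -0.04, 0.044], 0.84), ([0.583, -0.113, 0.065], 0.72), ([0.653, 0.067, 0.014], 0.35)]
side lane_near [([0.577, -0.031, 0.017], 0.71), ([0.663, -0.02, 0.079], 0.58), ([0.52, -0.04, 0.042], 0.38)]
side lane_far [([0.664, -0.016, 0.018], 0.76)]
side tall_1 [([0.255, 0.469, 0.015], 0.77), ([0.334, 0.103, 0.017], 0.7), ([0.672, -0.11, 0.084], 0.6)]
side short_1 [([0.582, -0.116, 0.066], 0.83), ([0.576, -0.012, 0.059], 0.66)]
side latch_tab []
side latch_pivot [([0.525, -0.206, 0.019], 0.59)]
side standing_tall [([0.655, 0.068, 0.016], 0.84)]
side standing_short [([0.569, 0.065, 0.014], 0.54)]
side holder []
side massager [([0.318, -0.164, 0.001], 0.64)]
side compact [([0.405, 0.503, -0.0], 0.59)]
top tray_front [([0.52, -0.033, 0.049], 0.97)]
top lane_near [([0.577, -0.026, 0.015], 0.72)]
top lane_far [([0.663, -0.019, 0.018], 0.9)]
top tall_1 [([0.618, 0.515, 0.018], 0.96), ([0.667, -0.021, 0.08], 0.91), ([0.332, 0.109, 0.022], 0.9)]
top short_1 [([0.573, -0.008, 0.062], 0.82), ([0.584, -0.112, 0.064], 0.56)]
top latch_tab [([0.517, -0.13, 0.053], 0.6), ([0.569, 0.061, 0.015], 0.44)]
top latch_pivot [([0.526, -0.206, 0.021], 0.6)]
top standing_tall [([0.651, 0.068, 0.017], 0.52)]
top standing_short [([0.568, 0.061, 0.016], 0.73), ([0.664, -0.019, 0.016], 0.63)]
top holder [([0.707, 0.367, -0.0], 0.71)]
top massager [([0.318, -0.163, 0.001], 0.61)]
top compact [([0.407, 0.501, -0.0], 0.81)]
```

View pics/c9.png

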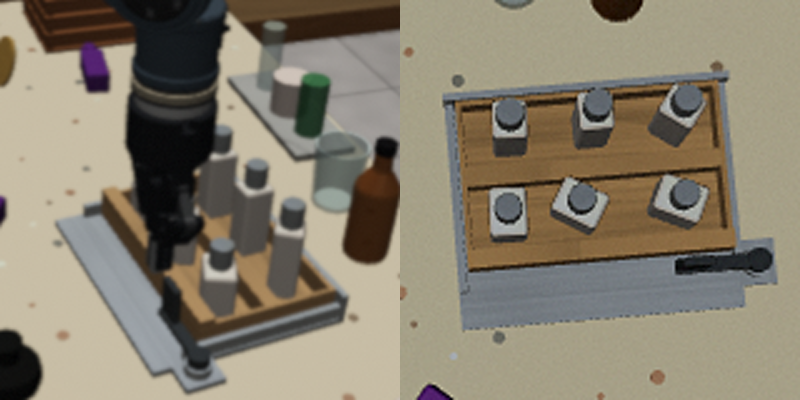

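```bash
python3 - <<'E'
from h import *
print(order.sign_off()); st()
E
```

```text
the job is handed in; nothing more can be done
None
the job is handed in; nothing more can be done
```

The job is done and handed in at about 44 s; the system gave no verdict.

**What I did:**
- I stood all four fallen bottles upright: the two shorts in the near lane and the two talls in the far lane, each beside the guide bottle of its size.
- I pushed the tray home until it stopped, at about 21 N. Then I swung the latch until it stopped, with about 26 N on each horizontal axis.
- The arm ended clear of everything at (0.44, -0.28, 0.25).

**Last checks (top and side pictures):**
- **Bottles:** all six stand cap up. The four placed ones are within about 7 mm of their lane's middle line.
- **Tray:** the front face moved from x of about 0.472 to about 0.522 m. That is about 50 mm of travel, so the tray joint should be near 0.05.
- **Latch:** the tab's position puts it at about 87–88°, against the 83° needed. The network missed the tab in the final side picture, so this rests on the top picture, an earlier side reading and the force at the stop.
- **Bystanders:** the massager and the compact mirror read within about 4 mm of where they started. The holder also did in the top picture, but it was not detected in the final side one.

The networks sometimes gave low-confidence false matches, such as purple bottles reported as tall ones. I checked these against the pictures and left them alone.

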